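Set out polishing pots on saucers and close them

TASK

Set out every white pot on the bench for storage: lay a clay saucer on one of the board's rings, centred, then stand the pot upright in the middle of that saucer, each pot on its own ring. Once all the pots are standing, put a lid on each and press it down fully home, so that the rubber disc in the pot's mouth is level with the rim. Leave spare saucers and lids over, and do not disturb the clay wedge.

Things in the scene. Friction and masses are not known exactly. Their poses are not given: they have to be found in the camera images.
- board: fixed wooden board, 120 mm (its x) by 370 mm (its y), 12 mm thick, lying on the bench; origin at the centre of its underside. On top are three inlaid dark rings in a row along its y, 120 mm apart. Its position and yaw vary. Behind it is the grinder's fixed tray, front wall at x = 0.568, 133 mm high
- place_1 (a point): centre of the ring at the +y (robot's left) end of the board, on its top face (z = 0.012); ring 111 mm outside diameter, flat, drawn only
- place_2 (a point): centre of the ring at the middle of the board, on its top face (z = 0.012); ring 111 mm outside diameter, flat, drawn only
- place_3 (a point): centre of the ring at the -y (robot's right) end of the board, on its top face (z = 0.012); ring 111 mm outside diameter, flat, drawn only
- saucer_1: loose clay saucer, 100 mm outside diameter, 16 mm high, 0.12 kg: floor 5 mm thick, upright lip 8 mm thick all round (inside diameter 84 mm; foot 92 mm); origin at the centre of its underside, z up. The lip can be pinched from above, one finger inside. Three alike, stacked lip to foot at the robot's left (16 mm a layer, saucer_3 on top, saucer_1 below)
- saucer_2: loose clay saucer, 100 mm outside diameter, 16 mm high, 0.12 kg: floor 5 mm thick, upright lip 8 mm thick all round (inside diameter 84 mm; foot 92 mm); origin at the centre of its underside, z up. The lip can be pinched from above, one finger inside. Three alike, stacked lip to foot at the robot's left (16 mm a layer, saucer_3 on top, saucer_1 below)
- saucer_3: loose clay saucer, 100 mm outside diameter, 16 mm high, 0.12 kg: floor 5 mm thick, upright lip 8 mm thick all round (inside diameter 84 mm; foot 92 mm); origin at the centre of its underside, z up. The lip can be pinched from above, one finger inside. Three alike, stacked lip to foot at the robot's left (16 mm a layer, saucer_3 on top, saucer_1 below)
- pot_a: loose upright round white pot, 54 mm diameter, 60 mm high, wall 4 mm, 0.1 to 0.2 kg, origin at the centre of its underside, z up. A black rubber sealing disc (44 mm across) that fills its mouth stands 6 mm proud of the rim. Two or three of three alike are present (None at the start: absent)
- pot_a_seal (a joint): how far the sealing disc of pot_a has been pushed down, m: 0 = 6 mm proud, 0.006 = level with the rim, lid fully home. It yields to a push of about 5 N (not to the lid's weight) and stays where it is pushed
- lid_a: loose round white lid, 66 mm diameter, 0.06 kg, skirt down; origin at the centre of the skirt's lower edge, z up. Skirt 12 mm deep, 60 mm inside (3 mm play round a pot); disc top 17 mm, top of the square knob (22x22 mm, 22 mm high, sides along the lid's x and y) 39 mm above the origin. Origin above the pot's: 54 mm resting on the proud seal, 48 mm fully home. Three alike, always there, fit any pot
- pot_b: loose upright round white pot, 54 mm diameter, 60 mm high, wall 4 mm, 0.1 to 0.2 kg, origin at the centre of its underside, z up. A black rubber sealing disc (44 mm across) that fills its mouth stands 6 mm proud of the rim. Two or three of three alike are present (None at the start: absent)
- pot_b_seal (a joint): how far the sealing disc of pot_b has been pushed down, m: 0 = 6 mm proud, 0.006 = level with the rim, lid fully home. It yields to a push of about 5 N (not to the lid's weight) and stays where it is pushed
- lid_b: loose round white lid, 66 mm diameter, 0.06 kg, skirt down; origin at the centre of the skirt's lower edge, z up. Skirt 12 mm deep, 60 mm inside (3 mm play round a pot); disc top 17 mm, top of the square knob (22x22 mm, 22 mm high, sides along the lid's x and y) 39 mm above the origin. Origin above the pot's: 54 mm resting on the proud seal, 48 mm fully home. Three alike, always there, fit any pot
- pot_c: loose upright round white pot, 54 mm diameter, 60 mm high, wall 4 mm, 0.1 to 0.2 kg, origin at the centre of its underside, z up. A black rubber sealing disc (44 mm across) that fills its mouth stands 6 mm proud of the rim. Two or three of three alike are present (None at the start: absent)
- pot_c_seal (a joint): how far the sealing disc of pot_c has been pushed down, m: 0 = 6 mm proud, 0.006 = level with the rim, lid fully home. It yields to a push of about 5 N (not to the lid's weight) and stays where it is pushed
- lid_c: loose round white lid, 66 mm diameter, 0.06 kg, skirt down; origin at the centre of the skirt's lower edge, z up. Skirt 12 mm deep, 60 mm inside (3 mm play round a pot); disc top 17 mm, top of the square knob (22x22 mm, 22 mm high, sides along the lid's x and y) 39 mm above the origin. Origin above the pot's: 54 mm resting on the proud seal, 48 mm fully home. Three alike, always there, fit any pot
- wedge: bystander: loose clay packing wedge, 105x34x26 mm, lying at the left, its long axis (its y) towards the robot; origin under its centre

How it is judged (in metres and radians):
On the way, in this order (a step that is already met when the one before it is completed fails the run):
1. every pot stands upright in the middle of a saucer on a ring of the board (angle between each of pot_a, pot_b, pot_c's own z axis and vertical below 0.06 rad and ((horizontal distance between pot_a and saucer_1 below 0.008 m and z of pot_a in the frame of saucer_1 between 0.002 and 0.009 m and ((horizontal distance between saucer_1 and place_1 below 0.012 m and z of saucer_1 in the frame of place_1 below 0.004 m) or (horizontal distance between saucer_1 and place_2 below 0.012 m and z of saucer_1 in the frame of place_2 below 0.004 m) or (horizontal distance between saucer_1 and place_3 below 0.012 m and z of saucer_1 in the frame of place_3 below 0.004 m))) or (horizontal distance between pot_a and saucer_2 below 0.008 m and z of pot_a in the frame of saucer_2 between 0.002 and 0.009 m and ((horizontal distance between saucer_2 and place_1 below 0.012 m and z of saucer_2 in the frame of place_1 below 0.004 m) or (horizontal distance between saucer_2 and place_2 below 0.012 m and z of saucer_2 in the frame of place_2 below 0.004 m) or (horizontal distance between saucer_2 and place_3 below 0.012 m and z of saucer_2 in the frame of place_3 below 0.004 m))) or (horizontal distance between pot_a and saucer_3 below 0.008 m and z of pot_a in the frame of saucer_3 between 0.002 and 0.009 m and ((horizontal distance between saucer_3 and place_1 below 0.012 m and z of saucer_3 in the frame of place_1 below 0.004 m) or (horizontal distance between saucer_3 and place_2 below 0.012 m and z of saucer_3 in the frame of place_2 below 0.004 m) or (horizontal distance between saucer_3 and place_3 below 0.012 m and z of saucer_3 in the frame of place_3 below 0.004 m)))) and ((horizontal distance between pot_b and saucer_1 below 0.008 m and z of pot_b in the frame of saucer_1 between 0.002 and 0.009 m and ((horizontal distance between saucer_1 and place_1 below 0.012 m and z of saucer_1 in the frame of place_1 below 0.004 m) or (horizontal distance between saucer_1 and place_2 below 0.012 m and z of saucer_1 in the frame of place_2 below 0.004 m) or (horizontal distance between saucer_1 and place_3 below 0.012 m and z of saucer_1 in the frame of place_3 below 0.004 m))) or (horizontal distance between pot_b and saucer_2 below 0.008 m and z of pot_b in the frame of saucer_2 between 0.002 and 0.009 m and ((horizontal distance between saucer_2 and place_1 below 0.012 m and z of saucer_2 in the frame of place_1 below 0.004 m) or (horizontal distance between saucer_2 and place_2 below 0.012 m and z of saucer_2 in the frame of place_2 below 0.004 m) or (horizontal distance between saucer_2 and place_3 below 0.012 m and z of saucer_2 in the frame of place_3 below 0.004 m))) or (horizontal distance between pot_b and saucer_3 below 0.008 m and z of pot_b in the frame of saucer_3 between 0.002 and 0.009 m and ((horizontal distance between saucer_3 and place_1 below 0.012 m and z of saucer_3 in the frame of place_1 below 0.004 m) or (horizontal distance between saucer_3 and place_2 below 0.012 m and z of saucer_3 in the frame of place_2 below 0.004 m) or (horizontal distance between saucer_3 and place_3 below 0.012 m and z of saucer_3 in the frame of place_3 below 0.004 m)))) and ((horizontal distance between pot_c and saucer_1 below 0.008 m and z of pot_c in the frame of saucer_1 between 0.002 and 0.009 m and ((horizontal distance between saucer_1 and place_1 below 0.012 m and z of saucer_1 in the frame of place_1 below 0.004 m) or (horizontal distance between saucer_1 and place_2 below 0.012 m and z of saucer_1 in the frame of place_2 below 0.004 m) or (horizontal distance between saucer_1 and place_3 below 0.012 m and z of saucer_1 in the frame of place_3 below 0.004 m))) or (horizontal distance between pot_c and saucer_2 below 0.008 m and z of pot_c in the frame of saucer_2 between 0.002 and 0.009 m and ((horizontal distance between saucer_2 and place_1 below 0.012 m and z of saucer_2 in the frame of place_1 below 0.004 m) or (horizontal distance between saucer_2 and place_2 below 0.012 m and z of saucer_2 in the frame of place_2 below 0.004 m) or (horizontal distance between saucer_2 and place_3 below 0.012 m and z of saucer_2 in the frame of place_3 below 0.004 m))) or (horizontal distance between pot_c and saucer_3 below 0.008 m and z of pot_c in the frame of saucer_3 between 0.002 and 0.009 m and ((horizontal distance between saucer_3 and place_1 below 0.012 m and z of saucer_3 in the frame of place_1 below 0.004 m) or (horizontal distance between saucer_3 and place_2 below 0.012 m and z of saucer_3 in the frame of place_2 below 0.004 m) or (horizontal distance between saucer_3 and place_3 below 0.012 m and z of saucer_3 in the frame of place_3 below 0.004 m))))), for 0.2 s.
2. every pot has a lid pressed fully home (value of joint each of pot_a_seal, pot_b_seal, pot_c_seal above 0.0045 m and ((z of lid_a in the frame of pot_a between 0.044 and 0.0505 m and horizontal distance between lid_a and pot_a below 0.006 m) or (z of lid_b in the frame of pot_a between 0.044 and 0.0505 m and horizontal distance between lid_b and pot_a below 0.006 m) or (z of lid_c in the frame of pot_a between 0.044 and 0.0505 m and horizontal distance between lid_c and pot_a below 0.006 m)) and ((z of lid_a in the frame of pot_b between 0.044 and 0.0505 m and horizontal distance between lid_a and pot_b below 0.006 m) or (z of lid_b in the frame of pot_b between 0.044 and 0.0505 m and horizontal distance between lid_b and pot_b below 0.006 m) or (z of lid_c in the frame of pot_b between 0.044 and 0.0505 m and horizontal distance between lid_c and pot_b below 0.006 m)) and ((z of lid_a in the frame of pot_c between 0.044 and 0.0505 m and horizontal distance between lid_a and pot_c below 0.006 m) or (z of lid_b in the frame of pot_c between 0.044 and 0.0505 m and horizontal distance between lid_b and pot_c below 0.006 m) or (z of lid_c in the frame of pot_c between 0.044 and 0.0505 m and horizontal distance between lid_c and pot_c below 0.006 m))), for 0.2 s.
At the end, for the whole second after the job is handed in: every pot is upright (0.06 rad), within 8 mm of the centre of a saucer lying flat on the board within 12 mm of a ring's centre, with a lid within 6 mm of its axis pressed home (seal down over 4.5 mm, lid origin under 50.5 mm above the pot's), at rest (all of step 1 and all of step 2 and linear speed of each of pot_a, pot_b, pot_c below 0.02 m/s); the robot touches nothing.
It fails at once if the wedge is pushed more than 30 mm (distance of wedge from where it was at the start of the episode above 0.03 m).
Of pot_a, pot_b, pot_c only 2 to 3 are there at a start; the rules pass over those that are not, and their reading is None.
At some moment in a run one of pot_a, pot_b, pot_c may be knocked a few centimetres aside while the robot is not near it.
Once in a run the grip may slacken for a moment while it holds something.
It also fails if it takes over 210 s, if anything falls off the work surface, if the arm or the gripper's body presses on something with over 40 N, if the wrist force passes 120 N, or if a joint passes its speed limit or range.

ROBOT

A 7-joint arm with a two-finger parallel gripper is mounted at the origin on a cart in front of the work surface, level with it; the furniture and walls round the work are solid. World frame = base frame: x ahead of the robot, y to its left, z up, the work surface at z = 0. Lengths are in mm, angles in rad, forces in N, time in s.
With the tool pointing down it reaches from about 400 to 875 mm from the base axis. Payload 4.4 kg.
Tool frame: the origin (TCP) lies between the finger pads; the fingertips stand 11 mm ahead of it and the grasp point (between the pads) lies 8 mm behind it; y points along the fingers, x is the direction in which the jaws open and shut, and the axes are right-handed (so a half turn about y gives the same grasp; the last joint's range is limited). The gripper opens to 85 mm and grips with 20 to 120 N. Pads are 22 mm wide; open, the fingers measure 114 mm over their backs; the gripper's body (76 mm by 85 mm) begins 54 mm behind the grasp point. The pads swing forward as they close: fully open they stand 13 mm farther back than shut.
Start: joints at [-1.172, 0.628, 0.038, 1.517, -0.027, 0.996, -0.02], TCP at [291.339, 581.067, 242.313] pointing down, gripper open.
Joint ranges: [-3.06, 3.06], [-0.37, 2.12], [-1.25, 1.32], [0.18, 2.47], [-1.1, 4.24], [0.23, 1.98], [-2.94, 2.94]. Speed limits (rad/s): [2.57, 2.57, 3.14, 3.14, 3.14, 3.14, 3.14].

INTERFACE

Orientations are given as [roll, pitch, yaw] about the fixed x, y, z axes, in that order (R = Rz(yaw) Ry(pitch) Rx(roll)).
In Python, from cell import * gives the robot as it stands.
- The arm moves only by the shell command python3 -m jog 'ROWS'. ROWS is JSON, a list of rows, each an object of numbers: "x", "y", "z": the shift along the tool's x, y, z in mm; "ax", "ay", "az": the turn, a rotation vector about the tool's x, y, z in rad; "grip": the finger opening in mm, from 0 to 85.4. In form: [{"x": .., "y": .., "z": .., "ax": .., "ay": .., "az": .., "grip": ..}, ...]. A call has 1 to 5 rows; each row is the pose to reach, as a shift and turn from the pose commanded when the call began, along the tool's axes at that moment; what a row does not reach only later rows make up. A row lasts 1/10 s, in which the tool goes at most 50 mm and 8.59 degrees, less where a joint would pass 70% of its speed; a pose out of reach is approached as far as the arm can. A call with a gripper value outside its range is refused whole. The fingers move at their own pace and stop on an object; the grip force is fixed at half the most. Time passes only in rows, so rows that repeat a pose let the fingers close. It gives the time, the measured TCP pose, the force and the opening at its end, in the units of the state.
- read_state(): the state, without advancing time (a new reading comes with each control period).
- get_image(name): name is "side" or "top"; returns a dict with "color" (480x640x3 uint8, red, green, blue), "vfov" (degrees; the focal length in pixels is half the picture's height over the tangent of half this angle, whatever the lens; pixels are square), "cx", "cy" (the principal point, pixels), "camera_from_world" (4x4, takes a point from world to camera coordinates). Camera axes: x right, y down, z forward; pixel columns grow to the right and rows downward; lengths in mm; the calibration is good to about 2 mm. A picture is of the moment at which its call begins. There is no depth.
- finish_job(): hands the job in, once; it reports no verdict.
The state is a dict: "clock": time; "qpos": joint angles; "qd": joint speeds; "tau": joint torques, N m; "eef_pos": TCP position; "tool_rot": TCP orientation; "force": force on the tool from outside, world axes, zero at the start; "torque": the same for the moment, N m; "width": finger opening in mm.
Only numpy, scipy, OpenCV 4.12 (cv2) and the standard library are available. Lean on these libraries where they do the work, as an engineer would, in place of code of your own. Each camera call takes 0.05 s, during which the arm holds its last target.

## Working session

There is one attempt and no reset: what is moved stays moved. The work goes in short steps, Python scripts to look and compute and a shell command to move; the robot and the scene stay as the last step left them, time stands still between calls to the robot, and variables do not carry over. Pictures are saved under pics/ and viewed, and the job is handed in when it is done.

```bash
mkdir -p pics; ls; python3 - <<'E'
from cell import *
import cv2
s=read_state(); print(s)
for n in("side","top"):
    d=get_image(n); cv2.imwrite(f"pics/{n}0.png",d["color"][:,:,::-1]); print(n,d["vfov"],d["cx"],d["cy"],d["camera_from_world"].tolist() if hasattr(d["camera_from_world"],'tolist') else d["camera_from_world"], [k for k in d])
E
```

```text
pics
{'clock': 0.0, 'qpos': array([-1.17179358,  0.62932839,  0.03844276,  1.51837699, -0.0270114 ,
        0.99629822, -0.02002445]), 'qd': array([-1.42335879e-03,  2.92026091e-05,  5.99323612e-04, -5.33993834e-04,
       -8.29649859e-04,  2.58815974e-04,  1.03878228e-03]), 'tau': array([ 8.49474454e-04, -5.63387740e+01,  1.22636128e+00, -1.93437606e+01,
        1.09947912e-02,  1.03750298e-02,  9.76037342e-06]), 'eef_pos': array([291.05934688, 580.51253556, 241.397707  ]), 'tool_rot': array([-1.57081159,  0.00189296,  1.10596206]), 'force': array([-0.03790875,  0.26485714, -0.40358595]), 'torque': array([-0.00369699, -0.0048194 ,  0.03996595]), 'width': 85.41426143107597}
side 54.30846924549118 325.4018152198708 241.9463540965612 [[-0.9987846366763542, -0.04334555637580084, -0.02346086702906798, 522.8684030071896], [0.0026089509665412677, 0.42883838316024675, -0.9033774595944709, 56.27858893010292], [0.04921831888776292, -0.9023407360143828, -0.4282041022863802, 1200.4375230481655], [0.0, 0.0, 0.0, 1.0]] ['color', 'vfov', 'cx', 'cy', 'camera_from_world']
top 51.048420223723525 322.9282501413145 242.0300712226055 [[-0.016608432116283114, -0.999837507376964, 0.0070084823505490125, -65.19947605428133], [-0.9847971145074187, 0.015145600433450196, -0.17304697063332825, 536.1157654509044], [0.17291270410383536, -0.009775972060588932, -0.9848886369177836, 1310.4879296493273], [0.0, 0.0, 0.0, 1.0]] ['color', 'vfov', 'cx', 'cy', 'camera_from_world']
```

View pics/top0.png

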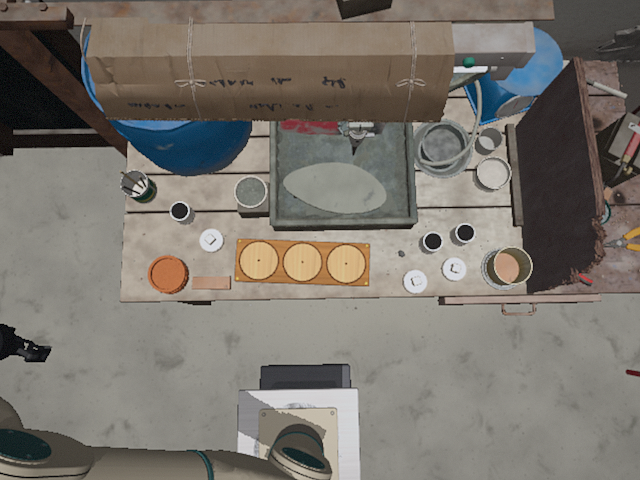

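View pics/side0.png

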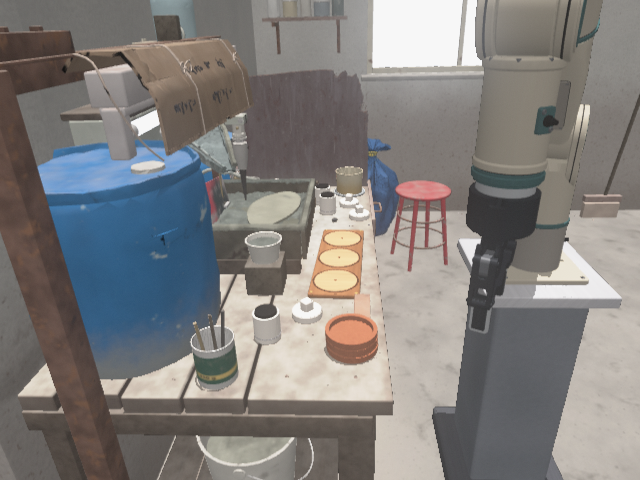

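```bash
cat > h.py <<'E'
from cell import *
import cv2, numpy as np
def cam(n):
    d=get_image(n); f=240/np.tan(np.radians(d["vfov"]/2))
    d["f"]=f; d["M"]=np.array(d["camera_from_world"]); return d
def ray(d,u,v,z):
    M=d["M"];R=M[:3,:3];t=M[:3,3];c=-R.T@t
    r=R.T@np.array([(u-d["cx"])/d["f"],(v-d["cy"])/d["f"],1.]); k=(z-c[2])/r[2]; return (c+k*r)[:2]
def proj(d,p):
    q=d["M"][:3,:3]@np.array(p,float)+d["M"][:3,3]; return np.array([d["cx"]+d["f"]*q[0]/q[2],d["cy"]+d["f"]*q[1]/q[2]])
def zoom(d,u0,v0,u1,v1,k,name):
    c=d["color"][v0:v1,u0:u1,::-1]; cv2.imwrite("pics/"+name,cv2.resize(c,None,fx=k,fy=k,interpolation=cv2.INTER_CUBIC))
def blobs(m,amin=15):
    n,l,s,c=cv2.connectedComponentsWithStats(m.astype(np.uint8)); return [(s[i][4],c[i],s[i][:4]) for i in range(1,n) if s[i][4]>=amin]
E
python3 - <<'E'
from h import *
d=cam("top"); zoom(d,130,170,390,310,3,"tz1.png"); zoom(d,380,200,540,300,4,"tz2.png")
for u,v,z,n in [(168,274,48,'stack'),(180,209,66,'p1'),(432,241,66,'p2'),(464,232,66,'p3'),(211,239,17,'l1'),(415,280,17,'l2'),(454,268,17,'l3'),(258,262,12,'r1'),(303,263,12,'r2'),(347,264,12,'r3'),(210,283,26,'w')]: print(n,ray(d,u,v,z).round())
d=cam("side"); zoom(d,190,220,400,400,3,"sz1.png")
E
```

```text
stack [455. 340.]
p1 [628. 309.]
p2 [ 530. -365.]
p3 [ 553. -452.]
l1 [554. 235.]
l2 [ 431. -324.]
l3 [ 462. -432.]
r1 [488. 105.]
r2 [483. -18.]
r3 [ 479. -139.]
w [431. 233.]
```

View pics/tz1.png

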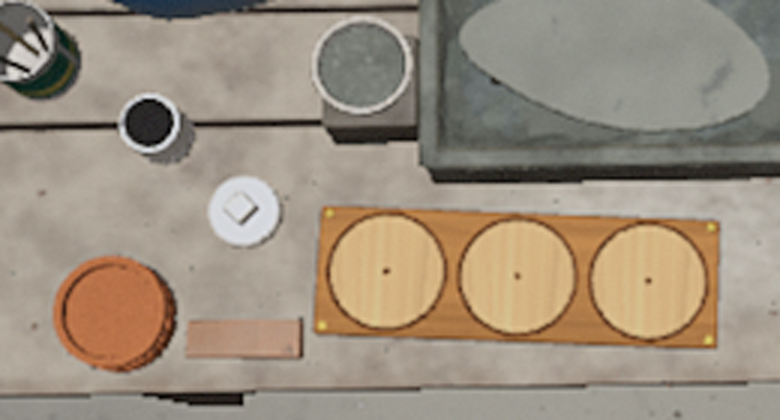

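View pics/tz2.png

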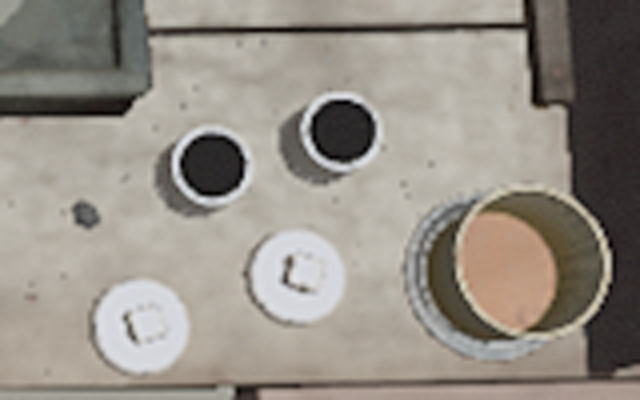

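View pics/sz1.png

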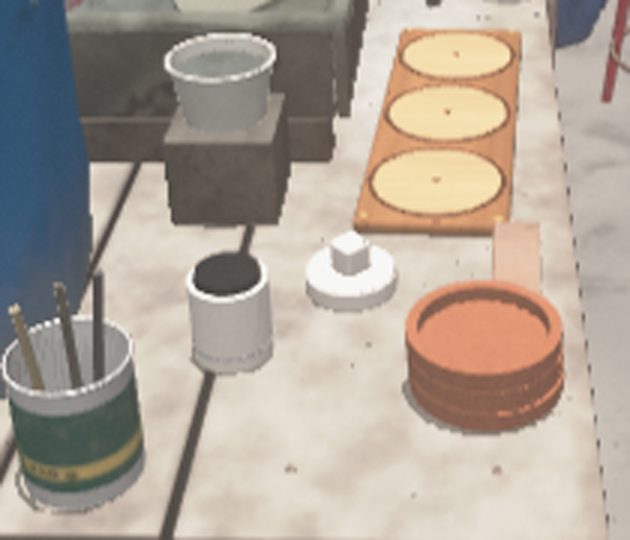

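```bash
cat >> h.py <<'E'
from scipy.optimize import least_squares
def circ(d,pts,z,r=None,rob=2.0):
    P=np.array([ray(d,u,v,z) for u,v in pts]); c0=P.mean(0)
    if r is None: s=least_squares(lambda q:np.hypot(*(P-q[:2]).T)-q[2],[*c0,40],loss='soft_l1',f_scale=rob).x; return s
    s=least_squares(lambda q:np.hypot(*(P-q[:2]).T)-r,c0,loss='soft_l1',f_scale=rob); return np.r_[s.x,np.abs(s.fun).mean()]
def contour(m):
    cs,_=cv2.findContours(m.astype(np.uint8),cv2.RETR_EXTERNAL,cv2.CHAIN_APPROX_NONE); return max(cs,key=cv2.contourArea)[:,0,:].astype(float)
def world(d,z,x0,x1,y0,y1):
    # rectified 1mm/px: row = x1-x, col = y1-y  (top view plane z)
    w,h=int(y1-y0),int(x1-x0)
    src=np.float32([proj(d,(x,y,z)) for x,y in[(x1,y1),(x1,y0),(x0,y0),(x0,y1)]])
    H=cv2.getPerspectiveTransform(src,np.float32([[0,0],[w,0],[w,h],[0,h]])); return cv2.warpPerspective(d["color"],H,(w,h),flags=cv2.INTER_LINEAR)
def pots(d,z=66):
    g=d["color"].max(2); hs=[]
    m=(g<75)
    for a,c,b in blobs(m,60):
        x,y=ray(d,c[0],c[1],z)
        if 380<x<700 and -560<y<480 and a<260 and abs(b[2]-b[3])<8 and b[2]>12: hs.append((int(a),c.round(1),np.round([x,y],1),b[2:]))
    return hs
E
python3 - <<'E'
from h import *
d=cam("top"); c=d["color"].astype(int)
for p in pots(d): print(p)
w=(c.min(2)>185)
for a,ce,b in blobs(w,150):
    if a<700: print('white',a,ce.round(1),b)
for u,v in [(211,239),(415,280),(454,268)]:
    m=np.zeros((480,640),bool);m[v-16:v+16,u-16:u+16]=c[v-16:v+16,u-16:u+16].min(2)>180
    print('lid',circ(d,contour(m),17).round(1),circ(d,contour(m),17,33).round(1))
hsv=cv2.cvtColor(d["color"],cv2.COLOR_RGB2HSV)
m=(hsv[...,0]<14)&(hsv[...,1]>130)&(hsv[...,2]>80); m[:, :140]=0;m[:,195:]=0;m[:245]=0
C=contour(m); print('stack',circ(d,C,48)); k=(C[:,0]-168)+(C[:,1]-274)<0
print(circ(d,C[k],48),circ(d,C[k],48,50))
# hub dots
for u,v in [(258,262),(303,263),(347,264)]:
    p=c[v-5:v+6,u-5:u+6].sum(2); q=np.clip(np.median(p)-p-40,0,None); yy,xx=np.mgrid[-5:6,-5:6]
    uu=u+(q*xx).sum()/q.sum(); vv=v+(q*yy).sum()/q.sum(); print('hub',uu,vv,ray(d,uu,vv,12))
print(c[262,235:262].tolist())
E
```

```text
(248, array([146.9, 193.2]), array([672.9, 399.6]), array([26, 25], dtype=int32))
(190, array([179.2, 210.4]), array([623.8, 311.1]), array([16, 16], dtype=int32))
(192, array([465.2, 232.2]), array([ 552.4, -454.7]), array([16, 16], dtype=int32))
(192, array([432.7, 240.9]), array([ 530.1, -366.4]), array([16, 15], dtype=int32))
white 151 [469.9  69.1] [454  67  33   6]
white 387 [210.7 239.6] [199 229  24  23]
white 392 [454.5 268.4] [443 257  24  24]
white 405 [415.2 281. ] [404 270  23  23]
white 295 [245.3 444. ] [238 432  17  23]
lid [551.7 235.5  30.9] [551.7 235.6   2.1]
lid [ 428.6 -323.8   30.8] [ 428.6 -324.     2.2]
lid [ 461.6 -433.3   31.2] [ 461.6 -433.3    1.9]
stack [454.45225026 341.66568396  50.2678041 ]
[456.68552545 345.31154291  47.60723897] [454.57400102 343.1046108    1.10911421]
hub 258.2920353982301 259.91482300884957 [493.91891614 104.5555692 ]
hub 302.0 261.55396825396826 [487.48813381 -15.6241858 ]
hub 345.6639566395664 263.1707317073171 [ 481.12072727 -135.69525844]
[[166, 137, 114], [183, 125, 67], [191, 136, 77], [161, 109, 63], [101, 59, 34], [189, 154, 109], [216, 183, 135], [207, 173, 126], [209, 174, 128], [213, 180, 131], [214, 182, 135], [213, 181, 132], [213, 180, 131], [214, 181, 133], [212, 176, 127], [212, 182, 133], [214, 187, 138], [214, 183, 135], [213, 177, 129], [213, 181, 132], [214, 188, 139], [214, 191, 139], [216, 185, 136], [216, 180, 133], [217, 182, 134], [215, 184, 133], [214, 181, 133]]
```

```bash
python3 - <<'E'
from h import *
for n in("top","side"):
    d=cam(n); k=8 if n=="top" else 5
    pc=proj(d,(454.5,342,48)).astype(int); h=(28,22) if n=="top" else (60,40)
    u0,v0=pc[0]-h[0],pc[1]-h[1]
    im=np.ascontiguousarray(cv2.resize(d["color"][v0:pc[1]+h[1],u0:pc[0]+h[0],::-1],None,fx=k,fy=k,interpolation=cv2.INTER_CUBIC))
    for r in(50,42):
        for t in np.linspace(0,6.283,60):
            u,v=proj(d,(454.5+r*np.cos(t),342+r*np.sin(t),48)); cv2.circle(im,(int((u-u0+.5)*k),int((v-v0+.5)*k)),1,(255,0,0),-1)
    cv2.imwrite(f"pics/ov_{n}.png",im)
d=cam("top"); o=[]
for u,v in [(211,239),(415,280),(454,268)]:
    o.append(cv2.resize(d["color"][v-15:v+16,u-15:u+16,::-1],(260,260),interpolation=cv2.INTER_CUBIC))
o=np.hstack(o).astype(float); o=np.clip((o-130)*2,0,255); cv2.imwrite("pics/knobs.png",o)
E
```

```text
[ WARN:0@3.116] global loadsave.cpp:1063 imwrite_ Unsupported depth image for selected encoder is fallbacked to CV_8U.
```

View pics/ov_top.png

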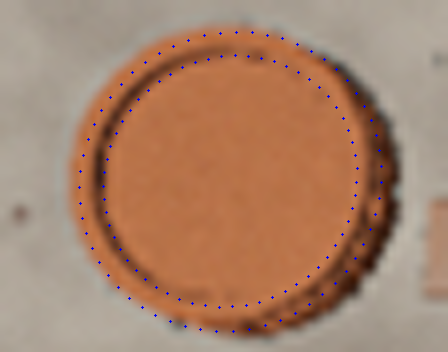

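View pics/ov_side.png

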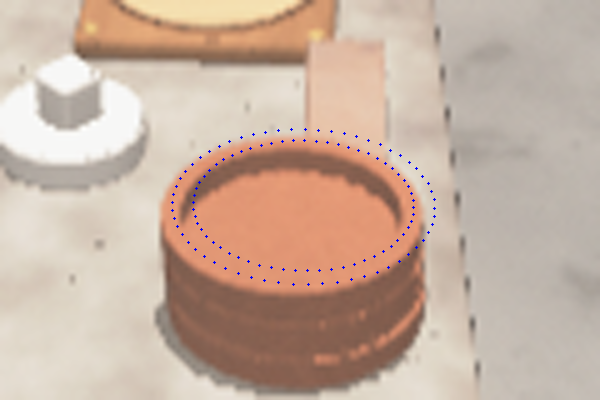

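View pics/knobs.png

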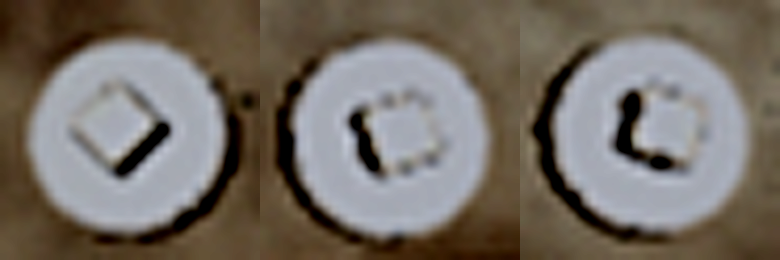

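```bash
python3 -m jog '[{"x":-30,"z":-35,"ay":0.14},{"x":-62,"z":-75,"ay":0.28},{"x":-93,"z":-115,"ay":0.42},{"x":-125,"z":-160,"ay":0.56},{"x":-157,"z":-212,"ay":0.7}]'
```

```text
$[0]: bad value
```

```bash
python3 -m jog '[{"x":-30,"y":0,"z":-35,"ax":0,"ay":0.14,"az":0,"grip":85},{"x":-62,"y":0,"z":-75,"ax":0,"ay":0.28,"az":0,"grip":85},{"x":-93,"y":0,"z":-115,"ax":0,"ay":0.42,"az":0,"grip":85},{"x":-125,"y":0,"z":-160,"ax":0,"ay":0.56,"az":0,"grip":85},{"x":-157,"y":0,"z":-212,"ax":0,"ay":0.7,"az":0,"grip":85}]'
```

```text
clock: 0.9
eef_pos: [401.4, 359.4, 242.7]
tool_rot: [-1.57, -0.0, 0.401]
force: [1.4, 0.3, 0.3]
width: 85.2
```

```bash
python3 -m jog '[{"x":0,"y":20,"z":0,"ax":0,"ay":0.14,"az":0,"grip":30},{"x":0,"y":50,"z":0,"ax":0,"ay":0.28,"az":0,"grip":30},{"x":0,"y":90,"z":0,"ax":0,"ay":0.406,"az":0,"grip":30},{"x":0,"y":130,"z":0,"ax":0,"ay":0.406,"az":0,"grip":30},{"x":0,"y":150,"z":0,"ax":0,"ay":0.406,"az":0,"grip":30}]'; python3 -m jog '[{"x":0,"y":0,"z":0,"ax":0,"ay":0,"az":0,"grip":30}]'; cat > look.py <<'E'
import sys
from h import *
n,x,y,z,hw,hh,k,out=sys.argv[1],*map(float,sys.argv[2:8]),sys.argv[8]
d=cam(n);p=proj(d,(x,y,z)).astype(int);u0=int(max(0,p[0]-hw));v0=int(max(0,p[1]-hh));zoom(d,u0,v0,int(p[0]+hw),int(p[1]+hh),k,out);print("origin",u0,v0,"k",k)
E
python3 look.py side 410 345 60 60 50 6 s1.png; python3 look.py top 410 345 60 50 40 6 t1.png
```

```text
clock: 1.4
eef_pos: [399.6, 360.2, 89.5]
tool_rot: [-1.574, 0.003, 0.0]
force: [0.1, -1.1, 0.7]
width: 29.9
clock: 1.5
eef_pos: [399.4, 359.9, 89.7]
tool_rot: [-1.575, 0.004, 0.0]
force: [-0.1, -0.4, 0.7]
width: 29.9
origin 316 271 k 6.0
origin 114 250 k 6.0
```

View pics/s1.png

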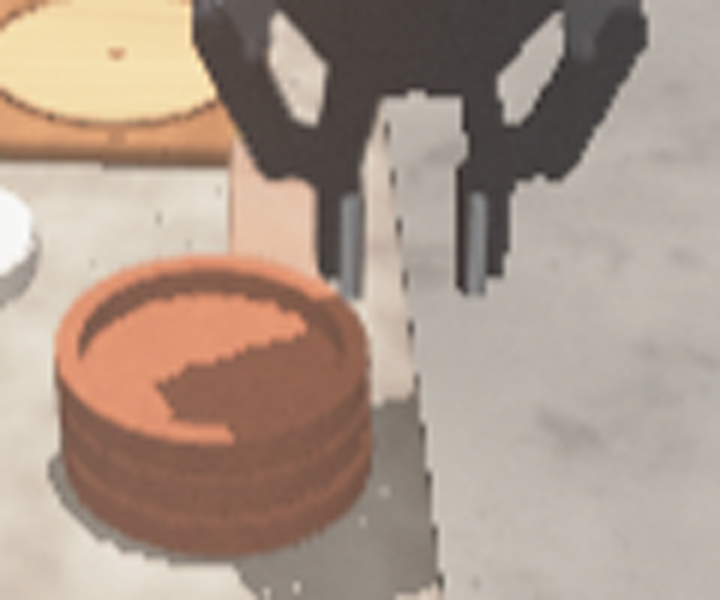

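View pics/t1.png

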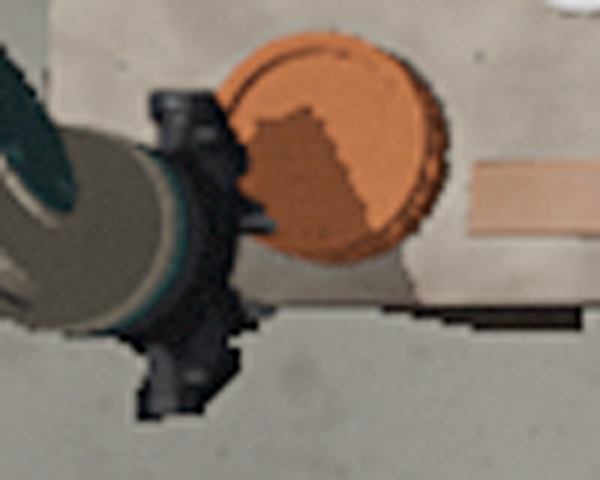

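```bash
python3 - <<'E'
from h import *
d=cam("side")
for x in (384.5,414.5): print((proj(d,(x,360,78.5))-[316,271])*6)
E
```

```text
[452.26789952 284.66499837]
[354.04498495 284.13393217]
```

```bash
python3 -m jog '[{"x":12.5,"y":0,"z":-15,"ax":0,"ay":0,"az":0,"grip":30},{"x":12.5,"y":15,"z":-15,"ax":0,"ay":0,"az":0,"grip":30},{"x":12.5,"y":30,"z":-15,"ax":0,"ay":0,"az":0,"grip":30},{"x":12.5,"y":38,"z":-15,"ax":0,"ay":0,"az":0,"grip":30},{"x":12.5,"y":38,"z":-15,"ax":0,"ay":0,"az":0,"grip":30}]';  python3 look.py side 410 345 60 60 50 6 s2.png; python3 look.py top 410 345 60 50 40 6 t2.png
```

```text
clock: 2.15
eef_pos: [413.6, 346.4, 54.6]
tool_rot: [-1.57, -0.0, 0.0]
force: [0.6, 0.6, 0.0]
width: 29.8
origin 316 271 k 6.0
origin 114 250 k 6.0
```

View pics/s2.png

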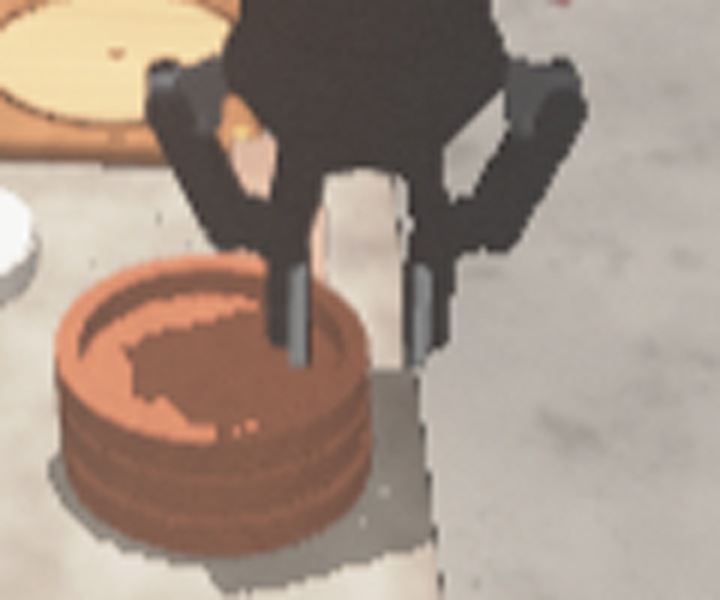

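```bash
python3 -m jog '[{"x":0,"y":3,"z":-1,"ax":0,"ay":0,"az":0,"grip":30},{"x":0,"y":3,"z":-1,"ax":0,"ay":0,"az":0,"grip":30},{"x":0,"y":3,"z":-1,"ax":0,"ay":0,"az":0,"grip":20}]'; python3 -m jog '[{"x":0,"y":0,"z":0,"ax":0,"ay":0,"az":0,"grip":0},{"x":0,"y":0,"z":0,"ax":0,"ay":0,"az":0,"grip":0},{"x":0,"y":0,"z":0,"ax":0,"ay":0,"az":0,"grip":0},{"x":0,"y":0,"z":0,"ax":0,"ay":0,"az":0,"grip":0},{"x":0,"y":0,"z":0,"ax":0,"ay":0,"az":0,"grip":0}]'
```

```text
clock: 2.55
eef_pos: [413.6, 345.2, 51.6]
tool_rot: [-1.571, -0.0, -0.0]
force: [-0.2, -0.2, -0.4]
width: 19.8
clock: 3.05
eef_pos: [413.6, 345.2, 51.3]
tool_rot: [-1.571, 0.0, -0.0]
force: [-0.2, 0.4, 0.7]
width: 6.0
```

```bash
python3 -m jog '[{"x":0,"y":0,"z":0,"ax":0,"ay":0,"az":0,"grip":0},{"x":0,"y":0,"z":0,"ax":0,"ay":0,"az":0,"grip":0}]'; python3 look.py side 410 345 60 60 50 6 s3.png
```

```text
clock: 3.25
eef_pos: [413.5, 345.2, 51.3]
tool_rot: [-1.571, 0.0, 0.0]
force: [-0.4, -1.1, 0.8]
width: 6.0
origin 316 271 k 6.0
```

View pics/s3.png

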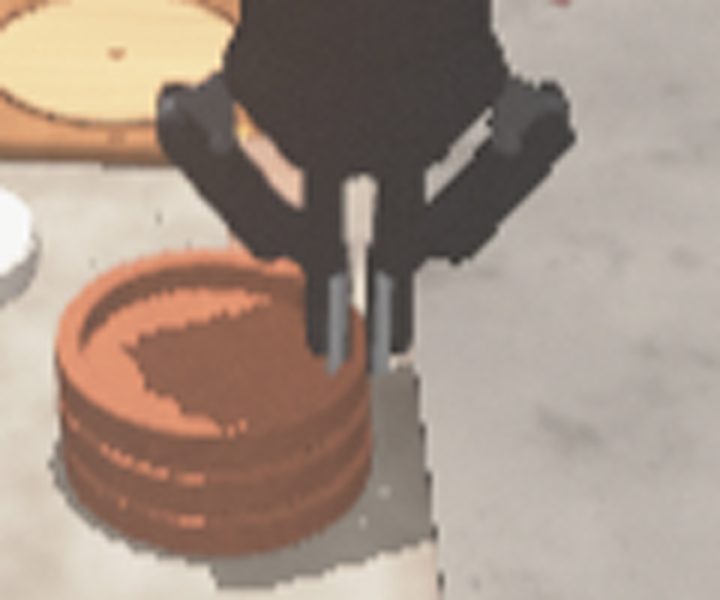

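```bash
python3 -m jog '[{"x":0,"y":-5,"z":0,"ax":0,"ay":0,"az":0,"grip":0},{"x":0,"y":-15,"z":0,"ax":0,"ay":0,"az":0,"grip":0},{"x":0,"y":-30,"z":0,"ax":0,"ay":0,"az":0,"grip":0},{"x":0,"y":-50,"z":0,"ax":0,"ay":0,"az":0,"grip":0},{"x":0,"y":-50,"z":0,"ax":0,"ay":0,"az":0,"grip":0}]'; python3 look.py side 410 345 60 60 50 6 s4.png
```

```text
clock: 3.8
eef_pos: [415.1, 346.2, 103.9]
tool_rot: [-1.568, -0.004, -0.0]
force: [0.0, 0.3, -1.5]
width: 7.0
origin 316 271 k 6.0
```

View pics/s4.png

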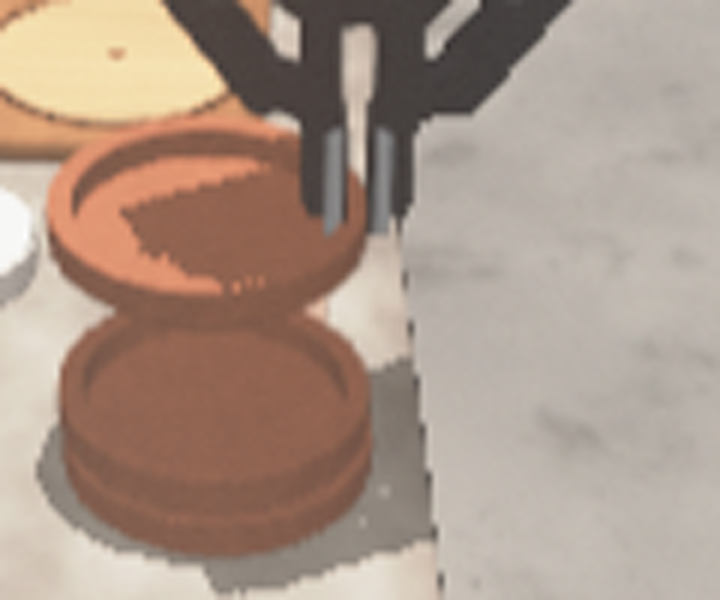

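```bash
python3 -m jog '[{"x":2,"y":0,"z":-25,"ax":0,"ay":0,"az":0,"grip":0},{"x":4,"y":0,"z":-65,"ax":0,"ay":0,"az":0,"grip":0},{"x":6,"y":0,"z":-105,"ax":0,"ay":0,"az":0,"grip":0},{"x":8,"y":0,"z":-145,"ax":0,"ay":0,"az":0,"grip":0},{"x":10,"y":0,"z":-185,"ax":0,"ay":0,"az":0,"grip":0}]'; python3 -m jog '[{"x":2,"y":0,"z":-40,"ax":0,"ay":0,"az":0,"grip":0},{"x":4,"y":0,"z":-80,"ax":0,"ay":0,"az":0,"grip":0},{"x":6,"y":0,"z":-120,"ax":0,"ay":0,"az":0,"grip":0},{"x":8,"y":0,"z":-160,"ax":0,"ay":0,"az":0,"grip":0},{"x":10,"y":0,"z":-200,"ax":0,"ay":0,"az":0,"grip":0}]'; python3 -m jog '[{"x":0,"y":0,"z":-40,"ax":0,"ay":0,"az":0,"grip":0},{"x":0,"y":0,"z":-75,"ax":0,"ay":0,"az":0,"grip":0},{"x":0,"y":0,"z":-90,"ax":0,"ay":0,"az":0,"grip":0},{"x":0,"y":0,"z":-95,"ax":0,"ay":0,"az":0,"grip":0},{"x":0,"y":0,"z":-95,"ax":0,"ay":0,"az":0,"grip":0}]'
```

```text
clock: 4.35
eef_pos: [423.0, 158.6, 100.8]
tool_rot: [-1.571, 0.001, 0.001]
force: [0.5, -0.7, -1.2]
width: 5.7
clock: 4.85
eef_pos: [433.0, -41.4, 100.8]
tool_rot: [-1.571, 0.001, 0.0]
force: [1.2, 0.8, -0.6]
width: 6.0
clock: 5.35
eef_pos: [433.1, -134.9, 100.9]
tool_rot: [-1.57, 0.001, -0.001]
force: [-0.1, 0.5, -1.6]
width: 6.0
```

```bash
cd .;python3 look.py side 470 -135 60 60 50 6 s5.png; python3 look.py top 470 -135 60 60 50 6 t5.png
```

```text
origin 285 172 k 6.0
origin 286 214 k 6.0
```

View pics/s5.png

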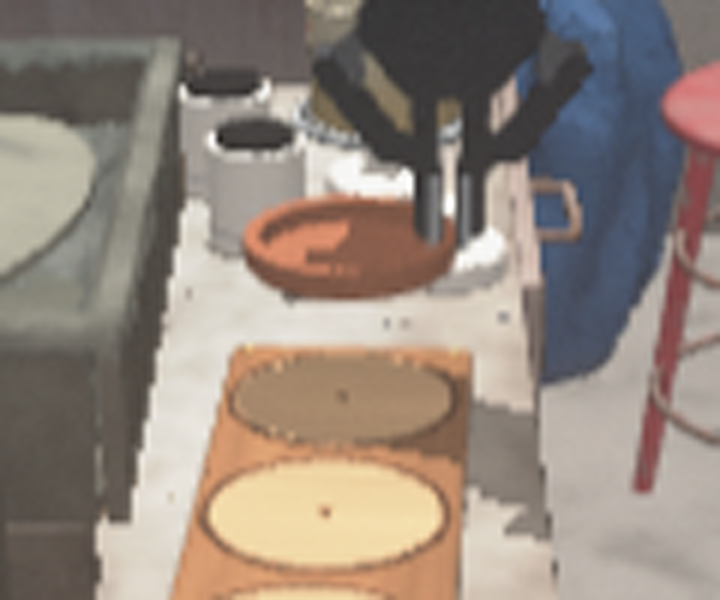

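View pics/t5.png

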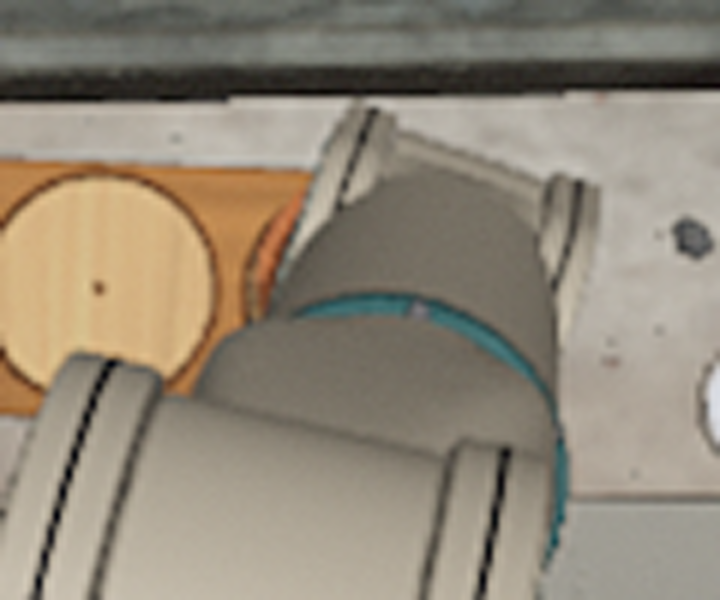

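```bash
python3 -m jog '[{"x":5,"y":20,"z":0,"ax":0,"ay":0,"az":0,"grip":0},{"x":5,"y":45,"z":0,"ax":0,"ay":0,"az":0,"grip":0},{"x":5,"y":62,"z":0,"ax":0,"ay":0,"az":0,"grip":0},{"x":5,"y":65,"z":0,"ax":0,"ay":0,"az":0,"grip":0},{"x":5,"y":65,"z":0,"ax":0,"ay":0,"az":0,"grip":0}]'; python3 -m jog '[{"x":0,"y":2,"z":0,"ax":0,"ay":0,"az":0,"grip":0},{"x":0,"y":2,"z":0,"ax":0,"ay":0,"az":0,"grip":0},{"x":0,"y":2,"z":0,"ax":0,"ay":0,"az":0,"grip":0}]'
```

```text
clock: 5.95
eef_pos: [438.1, -132.9, 35.4]
tool_rot: [-1.57, 0.002, 0.002]
force: [-0.1, -0.4, -0.9]
width: 5.7
clock: 6.25
eef_pos: [438.9, -134.2, 34.6]
tool_rot: [-1.571, -0.0, 0.001]
force: [0.3, -0.4, -0.6]
width: 5.6
```

```bash
python3 -m jog '[{"x":0,"y":1.5,"z":0,"ax":0,"ay":0,"az":0,"grip":0},{"x":0,"y":1.5,"z":0,"ax":0,"ay":0,"az":0,"grip":0},{"x":0,"y":2.5,"z":0,"ax":0,"ay":0,"az":0,"grip":0},{"x":0,"y":2.5,"z":0,"ax":0,"ay":0,"az":0,"grip":0}]'; python3 look.py side 470 -135 20 50 30 10 s6.png
```

```text
clock: 6.65
eef_pos: [438.5, -134.9, 32.0]
tool_rot: [-1.571, -0.0, -0.0]
force: [-0.2, 0.7, 2.6]
width: 5.6
origin 295 205 k 10.0
```

View pics/s6.png

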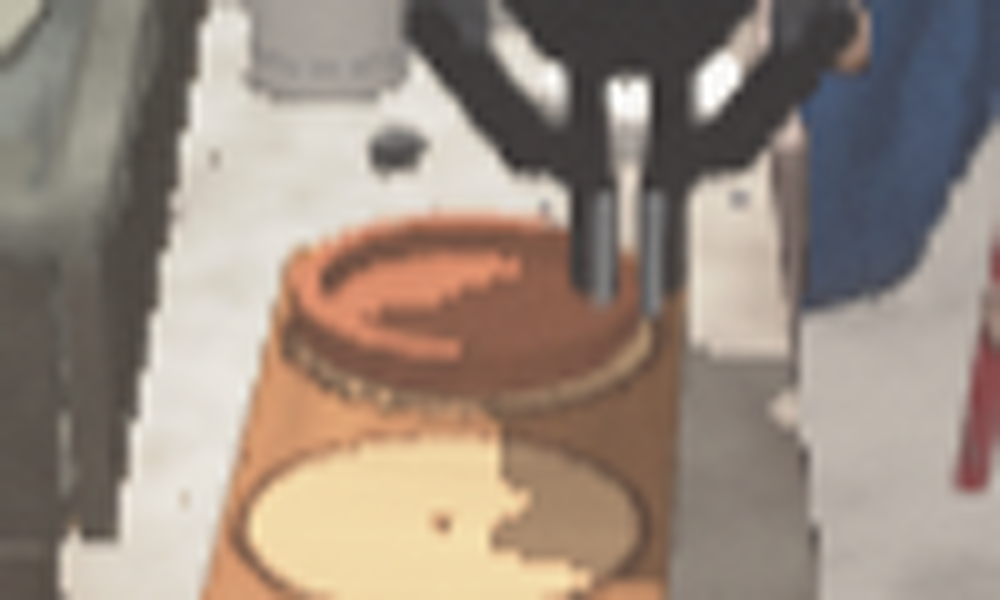

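```bash
python3 -m jog '[{"x":0,"y":0,"z":0,"ax":0,"ay":0,"az":0,"grip":26},{"x":0,"y":0,"z":0,"ax":0,"ay":0,"az":0,"grip":26},{"x":0,"y":0,"z":0,"ax":0,"ay":0,"az":0,"grip":26},{"x":0,"y":-20,"z":0,"ax":0,"ay":0,"az":0,"grip":26},{"x":0,"y":-70,"z":0,"ax":0,"ay":0,"az":0,"grip":26}]'; python3 -m jog '[{"x":-4,"y":0,"z":40,"ax":0,"ay":0,"az":0,"grip":30},{"x":-8,"y":0,"z":85,"ax":0,"ay":0,"az":0,"grip":30},{"x":-12,"y":0,"z":130,"ax":0,"ay":0,"az":0,"grip":30},{"x":-16,"y":0,"z":175,"ax":0,"ay":0,"az":0,"grip":30},{"x":-20,"y":0,"z":220,"ax":0,"ay":0,"az":0,"grip":30}]'; python3 -m jog '[{"x":0,"y":0,"z":45,"ax":0,"ay":0,"az":0,"grip":30},{"x":0,"y":0,"z":90,"ax":0,"ay":0,"az":0,"grip":30},{"x":-5,"y":0,"z":135,"ax":0,"ay":0,"az":0,"grip":30},{"x":-5,"y":0,"z":180,"ax":0,"ay":0,"az":0,"grip":30},{"x":-5,"y":0,"z":225,"ax":0,"ay":0,"az":0,"grip":30}]'
```

```text
clock: 7.2
eef_pos: [436.4, -134.3, 100.0]
tool_rot: [-1.569, 0.007, -0.001]
force: [0.8, 0.4, -0.4]
width: 26.3
clock: 7.7
eef_pos: [418.2, 86.8, 101.8]
tool_rot: [-1.571, -0.0, -0.0]
force: [0.7, 0.1, -0.1]
width: 30.1
clock: 8.2
eef_pos: [412.9, 312.1, 101.8]
tool_rot: [-1.571, 0.0, 0.001]
force: [1.9, 0.3, 0.1]
width: 30.0
```

```bash
cd .;python3 look.py side 470 -135 20 50 30 10 s7.png; python3 look.py top 470 -135 20 50 40 8 t7.png
cat >> h.py <<'E'
def orange(d):
    hsv=cv2.cvtColor(d["color"],cv2.COLOR_RGB2HSV); return (hsv[...,0]<11)&(hsv[...,1]>130)&(hsv[...,2]>70)
E
python3 - <<'E'
from h import *
d=cam("top")
for a,c,b in blobs(orange(d),300): print(a,c,b,ray(d,*c,22))
E
```

```text
origin 295 205 k 10.0
origin 295 226 k 8.0
```

View pics/t7.png

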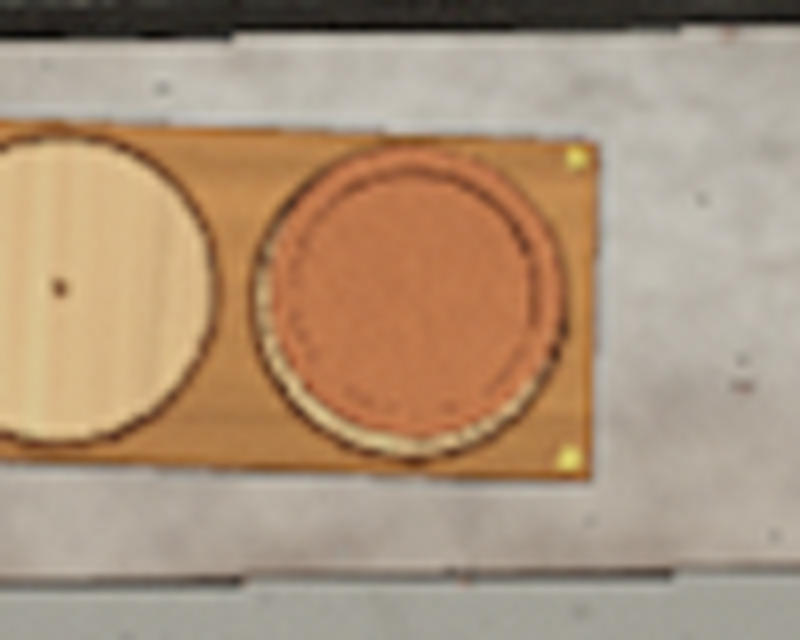

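View pics/s7.png

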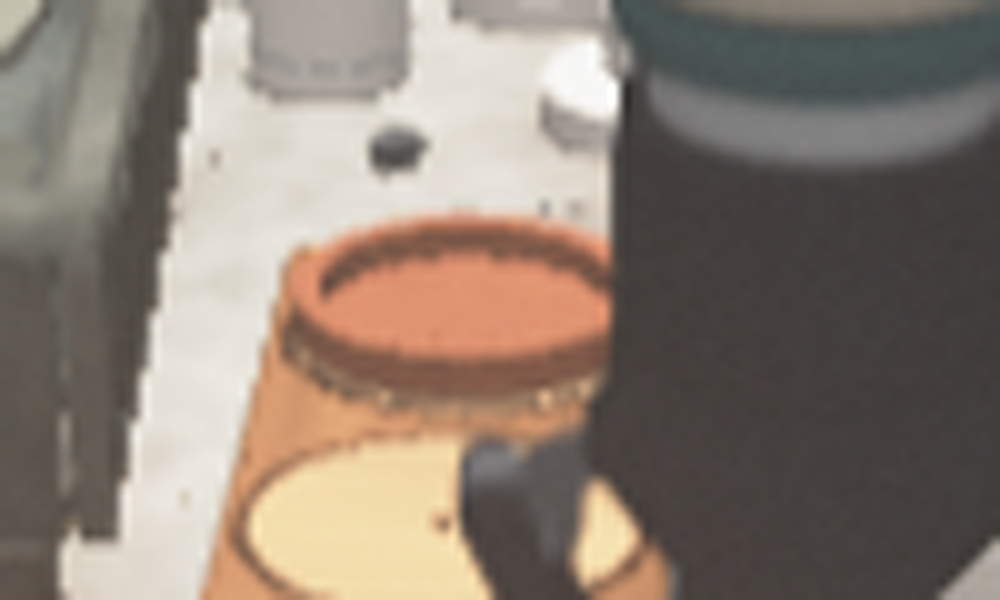

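```bash
python3 - <<'E'
from h import *
d=cam("top"); print(ray(d,346.5,262,28)); hsv=cv2.cvtColor(d["color"],cv2.COLOR_RGB2HSV)
print(hsv[262,335:360:4],hsv[262,322:328],hsv[274,165:170], hsv[283,205:210])
u,v=proj(d,(481,-136,12));print(u,v)
E
```

```text
[ 482.18578207 -137.17208238]
[[ 12 153 190]
 [ 12 157 187]
 [ 11 151 186]
 [ 12 153 190]
 [ 11 151 193]
 [ 12 151 188]
 [ 12 152 194]] [[ 13 162 143]
 [ 15 153 178]
 [ 15 144 186]
 [ 15 151 176]
 [ 13 168 129]
 [ 18 101 184]] [[120   9  28]
 [100  77  20]
 [126  53  24]
 [105  35  29]
 [103  89  20]] [[ 12  80 184]
 [ 11  81 185]
 [ 12  81 185]
 [ 12  79 183]
 [ 12  74 185]]
345.7757000821574 263.2125316065453
```

```bash
python3 -m jog '[{"x":0.7,"y":0,"z":20,"ax":0,"ay":0,"az":0,"grip":30},{"x":0.7,"y":0,"z":33,"ax":0,"ay":0,"az":0,"grip":30},{"x":0.7,"y":25,"z":33,"ax":0,"ay":0,"az":0,"grip":30},{"x":0.7,"y":50,"z":33,"ax":0,"ay":0,"az":0,"grip":30},{"x":0.7,"y":60,"z":33,"ax":0,"ay":0,"az":0,"grip":30}]';  python3 -m jog '[{"x":0,"y":3,"z":0,"ax":0,"ay":0,"az":0,"grip":26},{"x":0,"y":6,"z":0,"ax":0,"ay":0,"az":0,"grip":26},{"x":0,"y":6,"z":0,"ax":0,"ay":0,"az":0,"grip":26}]';  python3 look.py side 410 345 40 60 50 6 s8.png
```

```text
clock: 8.9
eef_pos: [413.4, 341.6, 40.2]
tool_rot: [-1.573, 0.003, -0.001]
force: [0.1, -0.0, 0.0]
width: 30.2
clock: 9.2
eef_pos: [414.8, 343.1, 36.3]
tool_rot: [-1.57, -0.001, -0.001]
force: [0.2, 0.2, 1.1]
width: 25.7
origin 316 280 k 6.0
```

View pics/s8.png

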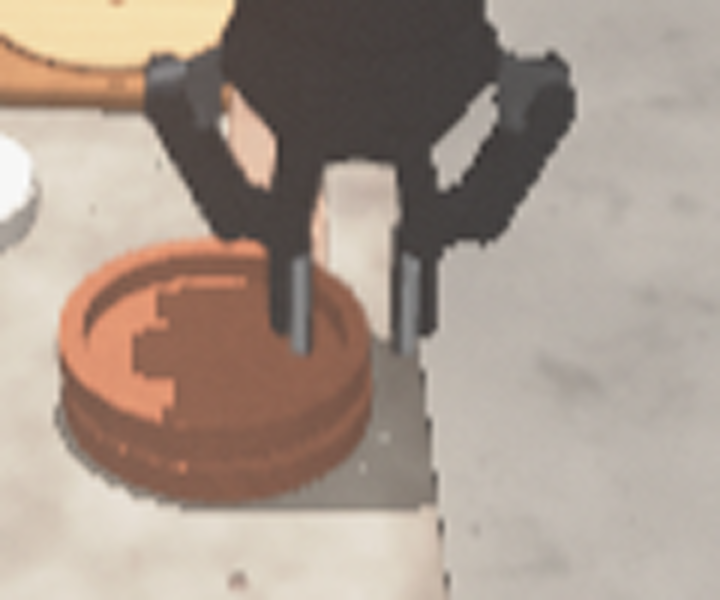

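```bash
python3 -m jog '[{"x":-0.5,"y":0.5,"z":2,"ax":0,"ay":0,"az":0,"grip":0},{"x":-0.5,"y":0.5,"z":2,"ax":0,"ay":0,"az":0,"grip":0},{"x":-0.5,"y":0.5,"z":2,"ax":0,"ay":0,"az":0,"grip":0},{"x":-0.5,"y":0.5,"z":2,"ax":0,"ay":0,"az":0,"grip":0},{"x":-0.5,"y":0.5,"z":2,"ax":0,"ay":0,"az":0,"grip":0}]'; python3 -m jog '[{"x":0,"y":-2,"z":0,"ax":0,"ay":0,"az":0,"grip":0},{"x":0,"y":-15,"z":0,"ax":0,"ay":0,"az":0,"grip":0},{"x":0,"y":-35,"z":0,"ax":0,"ay":0,"az":0,"grip":0},{"x":0,"y":-65,"z":0,"ax":0,"ay":0,"az":0,"grip":0},{"x":0,"y":-65,"z":0,"ax":0,"ay":0,"az":0,"grip":0}]'
```

```text
clock: 9.75
eef_pos: [413.8, 346.0, 35.7]
tool_rot: [-1.569, -0.0, 0.001]
force: [-0.8, 2.1, 4.8]
width: 6.1
clock: 10.25
eef_pos: [415.8, 345.4, 103.7]
tool_rot: [-1.568, -0.005, -0.001]
force: [-0.0, 0.0, -1.4]
width: 5.9
```

```bash
python3 -m jog '[{"x":3,"y":0,"z":-25,"ax":0,"ay":0,"az":0,"grip":0},{"x":6,"y":0,"z":-65,"ax":0,"ay":0,"az":0,"grip":0},{"x":10,"y":0,"z":-105,"ax":0,"ay":0,"az":0,"grip":0},{"x":14,"y":0,"z":-145,"ax":0,"ay":0,"az":0,"grip":0},{"x":18,"y":0,"z":-185,"ax":0,"ay":0,"az":0,"grip":0}]'; python3 -m jog '[{"x":4,"y":0,"z":-40,"ax":0,"ay":0,"az":0,"grip":0},{"x":8,"y":0,"z":-80,"ax":0,"ay":0,"az":0,"grip":0},{"x":12,"y":0,"z":-120,"ax":0,"ay":0,"az":0,"grip":0},{"x":12,"y":0,"z":-155,"ax":0,"ay":0,"az":0,"grip":0},{"x":12,"y":0,"z":-173,"ax":0,"ay":0,"az":0,"grip":0}]'; python3 -m jog '[{"x":0,"y":10,"z":0,"ax":0,"ay":0,"az":0,"grip":0},{"x":0,"y":30,"z":0,"ax":0,"ay":0,"az":0,"grip":0},{"x":0,"y":50,"z":0,"ax":0,"ay":0,"az":0,"grip":0},{"x":0,"y":60,"z":0,"ax":0,"ay":0,"az":0,"grip":0},{"x":0,"y":64,"z":0,"ax":0,"ay":0,"az":0,"grip":0}]'
```

```text
clock: 10.75
eef_pos: [431.2, 158.1, 100.2]
tool_rot: [-1.572, 0.001, 0.0]
force: [-0.4, -0.6, -1.6]
width: 5.7
clock: 11.25
eef_pos: [443.0, -17.0, 100.4]
tool_rot: [-1.573, 0.0, -0.005]
force: [0.3, 0.6, -1.7]
width: 5.9
clock: 11.75
eef_pos: [442.3, -11.6, 34.6]
tool_rot: [-1.57, 0.004, 0.001]
force: [0.2, -0.8, -1.4]
width: 6.1
```

```bash
python3 -m jog '[{"x":0.8,"y":0,"z":0,"ax":0,"ay":0,"az":0,"grip":0},{"x":0.8,"y":1,"z":0,"ax":0,"ay":0,"az":0,"grip":0},{"x":0.8,"y":2,"z":0,"ax":0,"ay":0,"az":0,"grip":0},{"x":0.8,"y":2,"z":0,"ax":0,"ay":0,"az":0,"grip":0}]'; python3 look.py side 470 -15 20 50 30 10 s9.png
```

```text
clock: 12.15
eef_pos: [444.6, -12.6, 34.4]
tool_rot: [-1.571, -0.0, 0.0]
force: [0.1, -0.4, -0.3]
width: 6.0
origin 295 224 k 10.0
```

View pics/s9.png

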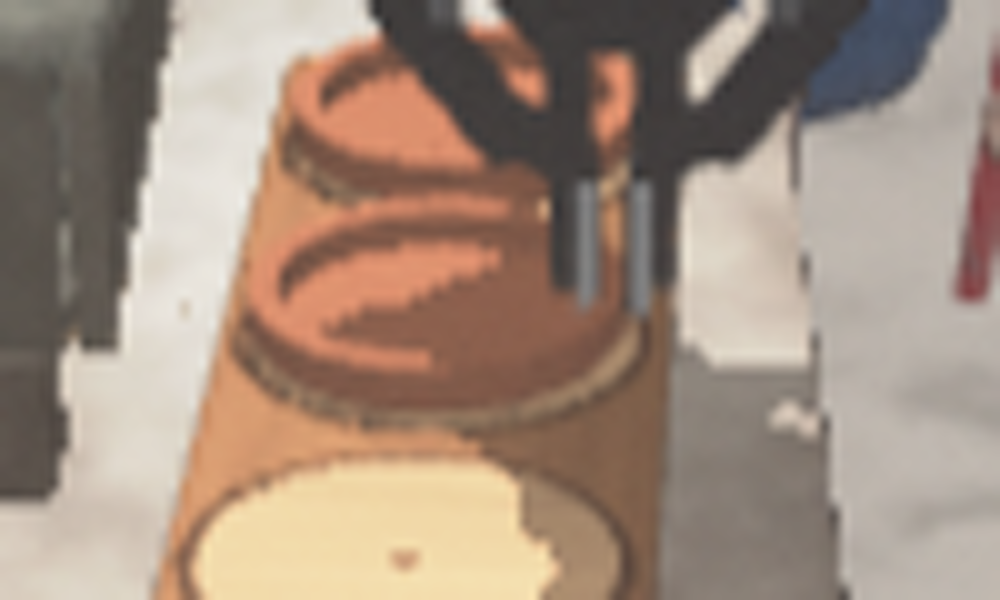

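```bash
python3 -m jog '[{"x":-0.5,"y":1,"z":0,"ax":0,"ay":0,"az":0,"grip":0},{"x":-0.5,"y":2,"z":0,"ax":0,"ay":0,"az":0,"grip":0},{"x":-0.5,"y":2.5,"z":0,"ax":0,"ay":0,"az":0,"grip":0},{"x":-0.5,"y":2.5,"z":0,"ax":0,"ay":0,"az":0,"grip":0}]'
```

```text
clock: 12.6
eef_pos: [443.9, -12.8, 32.2]
tool_rot: [-1.57, -0.0, -0.0]
force: [-1.3, 1.2, 5.9]
width: 6.1
```

Touching. Release, rise, return to the stack.

```bash
python3 -m jog '[{"x":0,"y":0,"z":0,"ax":0,"ay":0,"az":0,"grip":26},{"x":0,"y":0,"z":0,"ax":0,"ay":0,"az":0,"grip":26},{"x":0,"y":0,"z":0,"ax":0,"ay":0,"az":0,"grip":26},{"x":0,"y":-20,"z":0,"ax":0,"ay":0,"az":0,"grip":26},{"x":0,"y":-70,"z":0,"ax":0,"ay":0,"az":0,"grip":26}]'; python3 -m jog '[{"x":-4,"y":0,"z":40,"ax":0,"ay":0,"az":0,"grip":26},{"x":-8,"y":0,"z":85,"ax":0,"ay":0,"az":0,"grip":26},{"x":-12,"y":0,"z":130,"ax":0,"ay":0,"az":0,"grip":26},{"x":-16,"y":0,"z":175,"ax":0,"ay":0,"az":0,"grip":26},{"x":-20,"y":0,"z":220,"ax":0,"ay":0,"az":0,"grip":26}]'; python3 -m jog '[{"x":-4,"y":0,"z":45,"ax":0,"ay":0,"az":0,"grip":26},{"x":-8,"y":0,"z":90,"ax":0,"ay":0,"az":0,"grip":26},{"x":-10,"y":20,"z":125,"ax":0,"ay":0,"az":0,"grip":26},{"x":-10,"y":35,"z":137,"ax":0,"ay":0,"az":0,"grip":26},{"x":-10,"y":50,"z":137,"ax":0,"ay":0,"az":0,"grip":26}]'; python3 look.py side 410 345 20 60 50 6 s10.png;python3 look.py top 470 -75 20 70 40 8 t10.png
```

```text
clock: 13.1
eef_pos: [442.0, -12.8, 100.2]
tool_rot: [-1.57, 0.007, -0.001]
force: [1.8, 0.4, 0.3]
width: 25.9
clock: 13.6
eef_pos: [423.6, 209.0, 101.8]
tool_rot: [-1.571, -0.0, -0.0]
force: [0.2, -0.4, -0.7]
width: 26.1
clock: 14.1
eef_pos: [413.3, 346.0, 50.5]
tool_rot: [-1.57, 0.0, 0.004]
force: [0.0, 0.7, -0.2]
width: 26.1
origin 316 289 k 6.0
origin 253 227 k 8.0
```

View pics/s10.png

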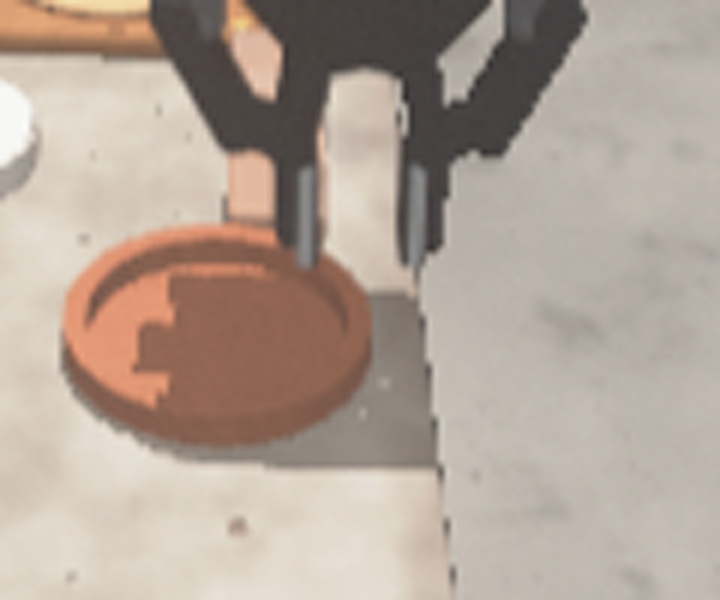

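View pics/t10.png

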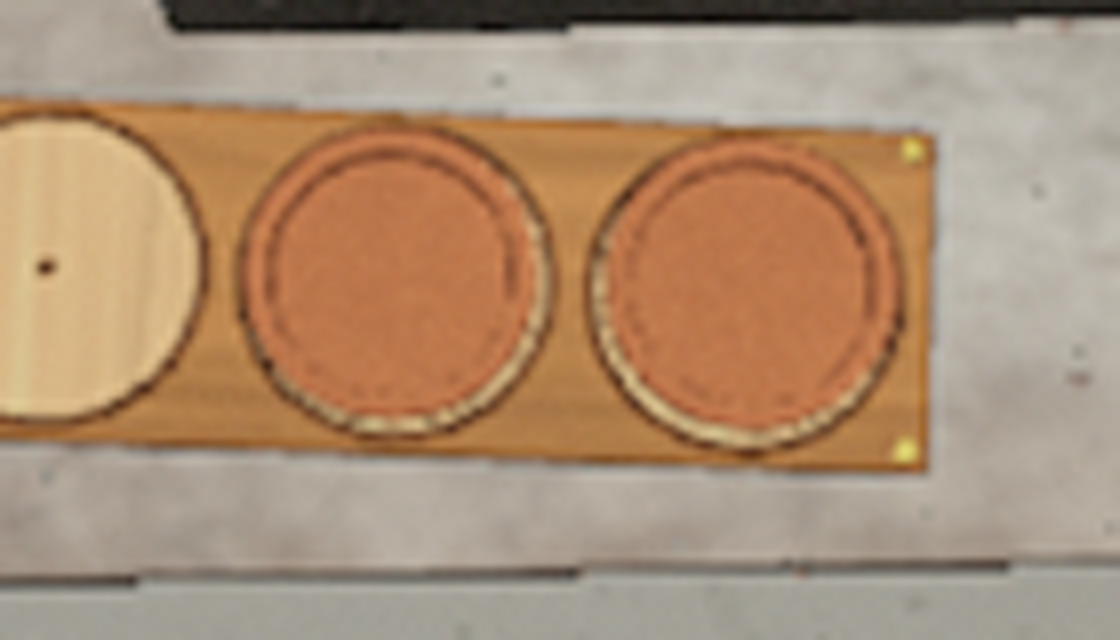

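```bash
python3 -m jog '[{"x":0.5,"y":15,"z":0,"ax":0,"ay":0,"az":0,"grip":26},{"x":0.5,"y":25,"z":0,"ax":0,"ay":0,"az":0,"grip":26},{"x":0.5,"y":29,"z":0,"ax":0,"ay":0,"az":0,"grip":26},{"x":0.5,"y":29,"z":0,"ax":0,"ay":0,"az":0,"grip":26},{"x":0.5,"y":29,"z":0,"ax":0,"ay":0,"az":0,"grip":26}]'
```

```text
clock: 14.7
eef_pos: [414.9, 343.9, 23.0]
tool_rot: [-1.571, -0.0, -0.001]
force: [0.4, 0.4, 0.4]
width: 26.0
```

```bash
python3 -m jog '[{"x":-0.5,"y":3,"z":1.5,"ax":0,"ay":0,"az":0,"grip":26},{"x":-0.5,"y":3,"z":1.5,"ax":0,"ay":0,"az":0,"grip":10},{"x":-0.5,"y":3,"z":1.5,"ax":0,"ay":0,"az":0,"grip":0},{"x":-0.5,"y":3,"z":1.5,"ax":0,"ay":0,"az":0,"grip":0},{"x":-0.5,"y":3,"z":1.5,"ax":0,"ay":0,"az":0,"grip":0}]'; python3 -m jog '[{"x":0,"y":0,"z":0,"ax":0,"ay":0,"az":0,"grip":0},{"x":0,"y":0,"z":0,"ax":0,"ay":0,"az":0,"grip":0},{"x":0,"y":-2,"z":0,"ax":0,"ay":0,"az":0,"grip":0},{"x":0,"y":-30,"z":0,"ax":0,"ay":0,"az":0,"grip":0},{"x":0,"y":-80,"z":0,"ax":0,"ay":0,"az":0,"grip":0}]'
```

```text
clock: 15.2
eef_pos: [413.9, 345.8, 19.9]
tool_rot: [-1.57, 0.0, 0.0]
force: [-0.7, -0.6, 1.5]
width: 6.1
clock: 15.7
eef_pos: [412.2, 344.2, 98.1]
tool_rot: [-1.575, 0.005, -0.0]
force: [1.0, 1.3, -1.1]
width: 6.2
```

```bash
python3 -m jog '[{"x":5,"y":0,"z":-25,"ax":0,"ay":0,"az":0,"grip":0},{"x":10,"y":0,"z":-65,"ax":0,"ay":0,"az":0,"grip":0},{"x":16,"y":0,"z":-105,"ax":0,"ay":0,"az":0,"grip":0},{"x":22,"y":0,"z":-145,"ax":0,"ay":0,"az":0,"grip":0},{"x":28,"y":0,"z":-185,"ax":0,"ay":0,"az":0,"grip":0}]'; python3 -m jog '[{"x":4,"y":0,"z":-30,"ax":0,"ay":0,"az":0,"grip":0},{"x":8,"y":10,"z":-54,"ax":0,"ay":0,"az":0,"grip":0},{"x":8.5,"y":30,"z":-54,"ax":0,"ay":0,"az":0,"grip":0},{"x":8.5,"y":50,"z":-54,"ax":0,"ay":0,"az":0,"grip":0},{"x":8.5,"y":63,"z":-54,"ax":0,"ay":0,"az":0,"grip":0}]'; python3 -m jog '[{"x":0,"y":1,"z":0,"ax":0,"ay":0,"az":0,"grip":0},{"x":0,"y":2,"z":0,"ax":0,"ay":0,"az":0,"grip":0},{"x":0,"y":2,"z":0,"ax":0,"ay":0,"az":0,"grip":0}]'
```

```text
clock: 16.2
eef_pos: [442.1, 159.0, 99.9]
tool_rot: [-1.571, -0.0, 0.0]
force: [1.7, 1.3, -1.8]
width: 5.6
clock: 16.7
eef_pos: [450.3, 106.0, 35.8]
tool_rot: [-1.571, 0.001, -0.001]
force: [-0.1, 1.1, -0.3]
width: 6.1
clock: 17.0
eef_pos: [450.9, 106.6, 35.3]
tool_rot: [-1.571, -0.001, 0.0]
force: [-1.1, 0.3, -1.2]
width: 5.9
```

```bash
python3 -m jog '[{"x":-0.5,"y":1,"z":0,"ax":0,"ay":0,"az":0,"grip":0},{"x":-0.5,"y":2,"z":0,"ax":0,"ay":0,"az":0,"grip":0},{"x":-0.5,"y":3,"z":0,"ax":0,"ay":0,"az":0,"grip":0},{"x":-0.5,"y":3,"z":0,"ax":0,"ay":0,"az":0,"grip":0}]'; python3 -m jog '[{"x":0,"y":0,"z":0,"ax":0,"ay":0,"az":0,"grip":26},{"x":0,"y":0,"z":0,"ax":0,"ay":0,"az":0,"grip":26},{"x":0,"y":0,"z":0,"ax":0,"ay":0,"az":0,"grip":26},{"x":0,"y":-20,"z":0,"ax":0,"ay":0,"az":0,"grip":26},{"x":0,"y":-70,"z":0,"ax":0,"ay":0,"az":0,"grip":26}]'; python3 -m jog '[{"x":0,"y":-50,"z":40,"ax":0,"ay":0,"az":0,"grip":85},{"x":30,"y":-70,"z":80,"ax":0,"ay":0,"az":0,"grip":85},{"x":60,"y":-70,"z":120,"ax":0,"ay":0,"az":0,"grip":85},{"x":100,"y":-70,"z":160,"ax":0,"ay":0,"az":0,"grip":85},{"x":140,"y":-70,"z":195,"ax":0,"ay":0,"az":0,"grip":85}]'; python3 - <<'E'
from h import *
d=cam("top")
for p in pots(d): print(p)
zoom(d,230,220,390,300,5,"t11.png")
E
```

```text
clock: 17.4
eef_pos: [450.2, 106.9, 32.0]
tool_rot: [-1.57, -0.0, 0.0]
force: [-0.8, 0.3, 1.0]
width: 6.3
clock: 17.9
eef_pos: [448.0, 106.2, 100.3]
tool_rot: [-1.572, 0.007, -0.001]
force: [1.8, 0.2, -0.3]
width: 26.0
clock: 18.4
eef_pos: [573.3, 289.0, 172.2]
tool_rot: [-1.57, 0.0, 0.002]
force: [0.9, 0.2, 0.2]
width: 85.1
(192, array([465.2, 232.2]), array([ 552.4, -454.7]), array([16, 16], dtype=int32))
(192, array([432.7, 240.9]), array([ 530.1, -366.4]), array([16, 15], dtype=int32))
```

View pics/t11.png

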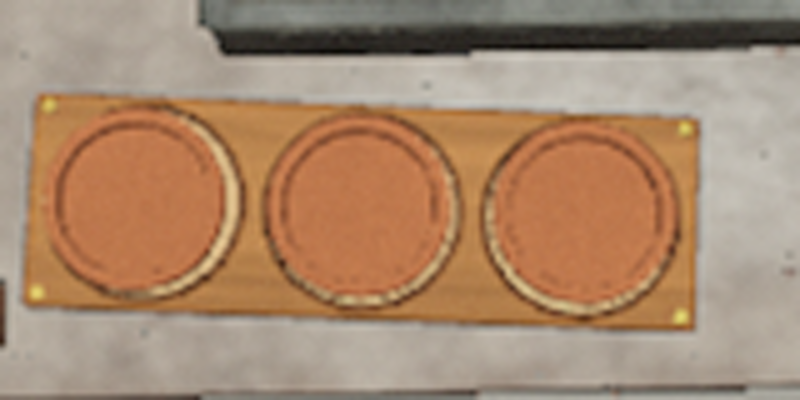

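```bash
cat >> h.py <<'E'
def saucers(d,pl=((493.9,104.6),(487.5,-15.6),(481.1,-135.7))):
    hsv=cv2.cvtColor(d["color"],cv2.COLOR_RGB2HSV).astype(int); out=[]
    m=(hsv[...,0]<14)&(hsv[...,1]>110)&(hsv[...,2]>100)
    for p in pl:
        u,v=proj(d,(*p,28)); mm=np.zeros_like(m); u,v=int(u),int(v); mm[v-21:v+21,u-22:u+22]=m[v-21:v+21,u-22:u+22]
        mm=cv2.morphologyEx(mm.astype(np.uint8),cv2.MORPH_OPEN,np.ones((4,4)))
        out.append((circ(d,contour(mm),28).round(1)))
    return out
E
python3 - <<'E'
from h import *
d=cam("top"); print(saucers(d)); hsv=cv2.cvtColor(d["color"],cv2.COLOR_RGB2HSV)
E
python3 look.py side 600 300 60 60 60 6 s12.png
```

```text
[array([490.9, 105.3,  49.1]), array([485.9, -16.4,  49.3]), array([ 480.4, -140.1,   49.4])]
origin 219 248 k 6.0
```

View pics/s12.png

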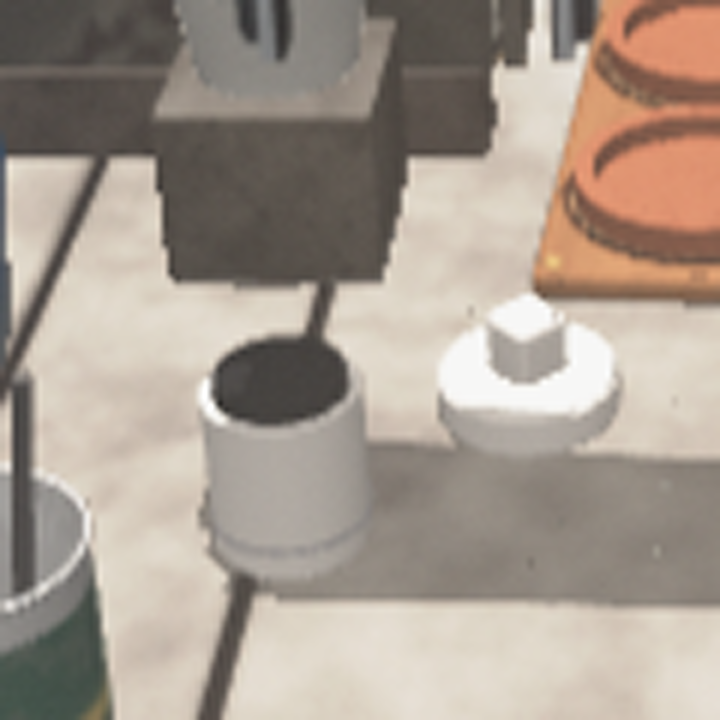

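```bash
python3 -m jog '[{"x":25,"y":0,"z":11,"ax":0,"ay":0,"az":0,"grip":85},{"x":53,"y":20,"z":22.5,"ax":0,"ay":0,"az":0,"grip":85},{"x":53,"y":60,"z":22.5,"ax":0,"ay":0,"az":0,"grip":85},{"x":53,"y":78,"z":22.5,"ax":0,"ay":0,"az":0,"grip":85},{"x":53,"y":78,"z":22.5,"ax":0,"ay":0,"az":0,"grip":85}]'; python3 look.py side 600 300 60 60 60 6 s13.png; python3 look.py top 626 311 66 50 40 8 t13.png
```

```text
clock: 19.05
eef_pos: [622.8, 306.7, 90.3]
tool_rot: [-1.574, 0.007, -0.002]
force: [0.1, 0.5, 0.3]
width: 84.6
origin 219 248 k 6.0
origin 129 169 k 8.0
```

View pics/s13.png

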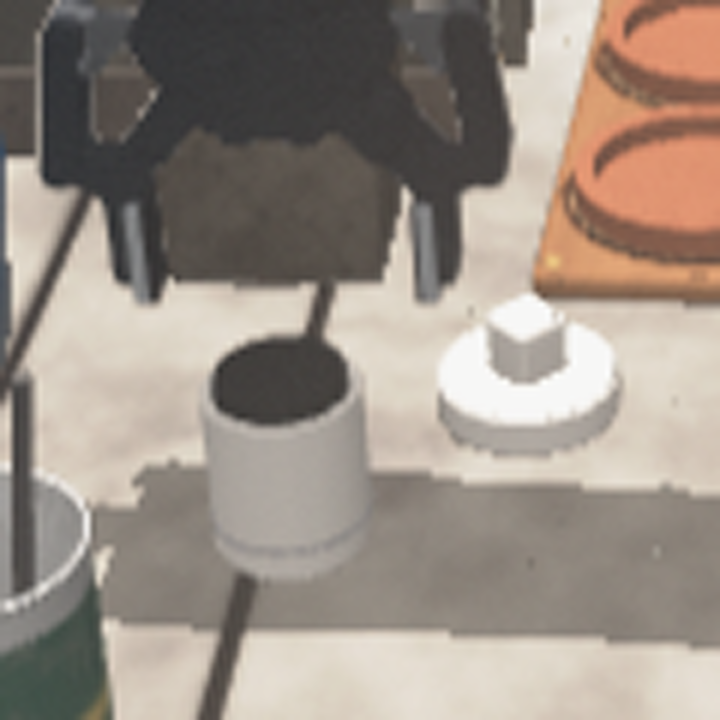

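View pics/t13.png

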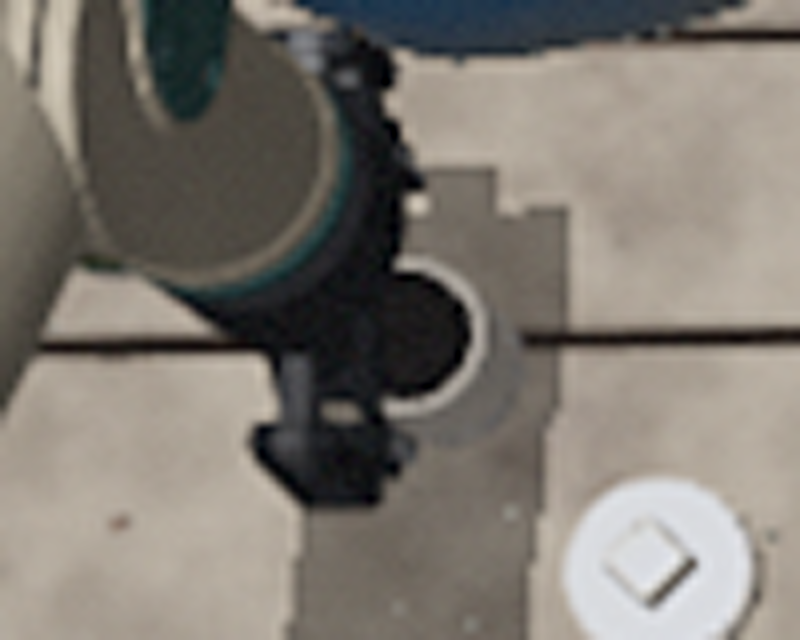

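```bash
python3 -m jog '[{"x":0,"y":0,"z":0,"ax":0,"ay":0,"az":0,"grip":85},{"x":0,"y":0,"z":0,"ax":0,"ay":0,"az":0,"grip":85}]'
```

```text
clock: 19.35
eef_pos: [626.9, 308.7, 95.7]
tool_rot: [-1.57, -0.002, 0.0]
force: [-0.6, -0.1, 0.6]
width: 85.2
```

```bash
python3 -m jog '[{"x":0,"y":15,"z":2.5,"ax":0,"ay":0,"az":0,"grip":85},{"x":0,"y":35,"z":2.5,"ax":0,"ay":0,"az":0,"grip":85},{"x":0,"y":50,"z":2.5,"ax":0,"ay":0,"az":0,"grip":85},{"x":0,"y":57,"z":2.5,"ax":0,"ay":0,"az":0,"grip":85},{"x":0,"y":57,"z":2.5,"ax":0,"ay":0,"az":0,"grip":85}]';python3 -m jog '[{"x":0,"y":0,"z":0,"ax":0,"ay":0,"az":0,"grip":70},{"x":0,"y":0,"z":0,"ax":0,"ay":0,"az":0,"grip":60},{"x":0,"y":0,"z":0,"ax":0,"ay":0,"az":0,"grip":40},{"x":0,"y":0,"z":0,"ax":0,"ay":0,"az":0,"grip":40},{"x":0,"y":0,"z":0,"ax":0,"ay":0,"az":0,"grip":40}]'; python3 look.py side 600 300 60 60 60 6 s14.png; python3 look.py top 626 311 66 50 40 8 t14.png
```

```text
clock: 19.85
eef_pos: [624.9, 310.3, 34.3]
tool_rot: [-1.572, 0.003, -0.0]
force: [-0.3, 0.9, 0.4]
width: 85.0
clock: 20.35
eef_pos: [627.1, 311.1, 37.9]
tool_rot: [-1.57, -0.002, -0.0]
force: [0.6, 0.3, 5.4]
width: 52.6
origin 219 248 k 6.0
origin 129 169 k 8.0
```

View pics/s14.png

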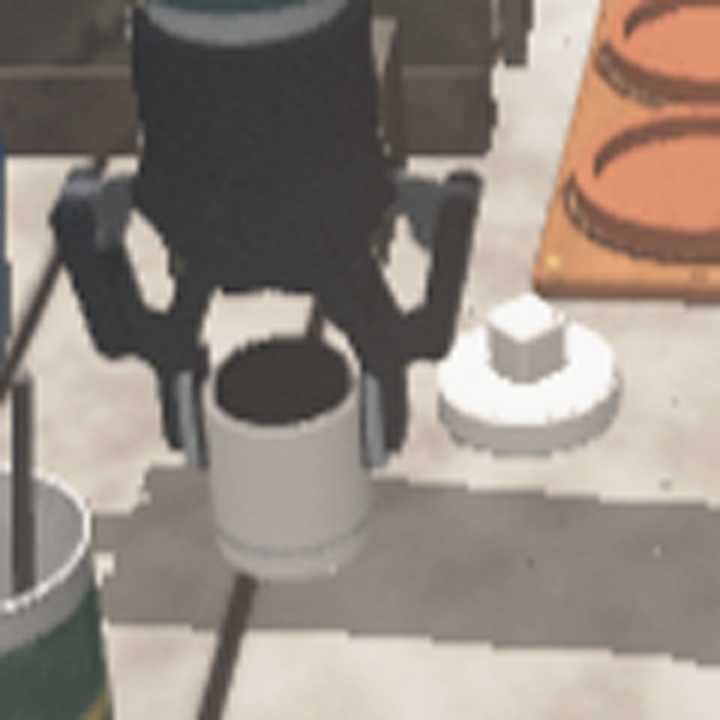

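```bash
python3 -m jog '[{"x":0,"y":-4,"z":0,"ax":0,"ay":0,"az":0,"grip":40},{"x":0,"y":-20,"z":0,"ax":0,"ay":0,"az":0,"grip":40},{"x":0,"y":-50,"z":0,"ax":0,"ay":0,"az":0,"grip":40},{"x":0,"y":-90,"z":0,"ax":0,"ay":0,"az":0,"grip":40},{"x":0,"y":-100,"z":0,"ax":0,"ay":0,"az":0,"grip":40}]'; python3 - <<'E'
from h import *
d=cam("top"); k=8
u0,v0=235,236
im=np.ascontiguousarray(cv2.resize(d["color"][v0:v0+52,u0:u0+95,::-1],None,fx=k,fy=k,interpolation=cv2.INTER_CUBIC))
for c in((491.5,105.2),(486,-16.4)):
  for r in(50,42):
    for t in np.linspace(0,6.283,90):
        u,v=proj(d,(c[0]+r*np.cos(t),c[1]+r*np.sin(t),28)); cv2.circle(im,(int((u-u0+.5)*k),int((v-v0+.5)*k)),1,(255,0,0),-1)
cv2.imwrite("pics/ov15.png",im)
E
```

```text
clock: 20.95
eef_pos: [628.7, 311.2, 142.0]
tool_rot: [-1.569, -0.007, -0.0]
force: [0.5, -0.1, -0.0]
width: 52.8
```

View pics/ov15.png

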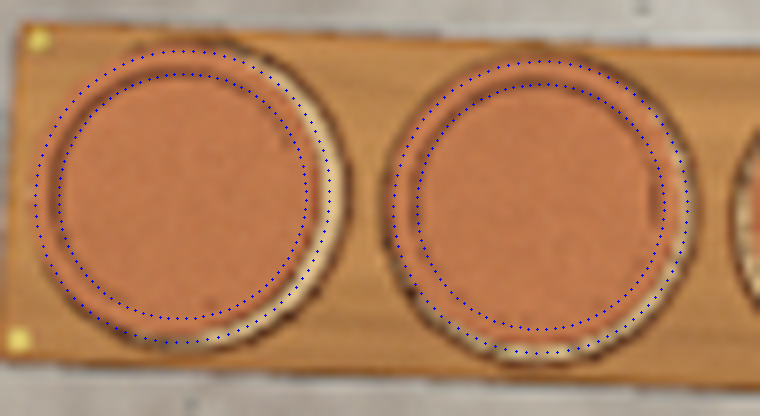

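```bash
python3 -m jog '[{"x":-35,"y":0,"z":-15,"ax":0,"ay":0,"az":0,"grip":40},{"x":-70,"y":0,"z":-40,"ax":0,"ay":0,"az":0,"grip":40},{"x":-100,"y":0,"z":-75,"ax":0,"ay":0,"az":0,"grip":40},{"x":-120,"y":0,"z":-115,"ax":0,"ay":0,"az":0,"grip":40},{"x":-130.5,"y":0,"z":-155,"ax":0,"ay":0,"az":0,"grip":40}]'; python3 -m jog '[{"x":0,"y":0,"z":-35,"ax":0,"ay":0,"az":0,"grip":40},{"x":0,"y":0,"z":-51.5,"ax":0,"ay":0,"az":0,"grip":40},{"x":0,"y":20,"z":-51.5,"ax":0,"ay":0,"az":0,"grip":40},{"x":0,"y":45,"z":-51.5,"ax":0,"ay":0,"az":0,"grip":40},{"x":0,"y":70,"z":-51.5,"ax":0,"ay":0,"az":0,"grip":40}]'; python3 -m jog '[{"x":0,"y":0,"z":0,"ax":0,"ay":0,"az":0,"grip":40},{"x":0,"y":0,"z":0,"ax":0,"ay":0,"az":0,"grip":40}]'
```

```text
clock: 21.5
eef_pos: [491.9, 155.5, 135.7]
tool_rot: [-1.571, 0.004, 0.002]
force: [1.2, -0.1, -1.8]
width: 52.5
clock: 22.0
eef_pos: [494.9, 104.6, 65.5]
tool_rot: [-1.571, 0.001, -0.0]
force: [0.2, -0.4, -1.8]
width: 53.0
clock: 22.2
eef_pos: [494.9, 104.2, 66.4]
tool_rot: [-1.571, 0.002, -0.0]
force: [0.3, 0.6, -1.1]
width: 52.3
```

```bash
python3 look.py side 496 105 60 60 50 6 s16.png; python3 look.py top 496 105 60 50 40 8 t16.png
```

```text
origin 274 212 k 6.0
origin 205 216 k 8.0
```

View pics/s16.png

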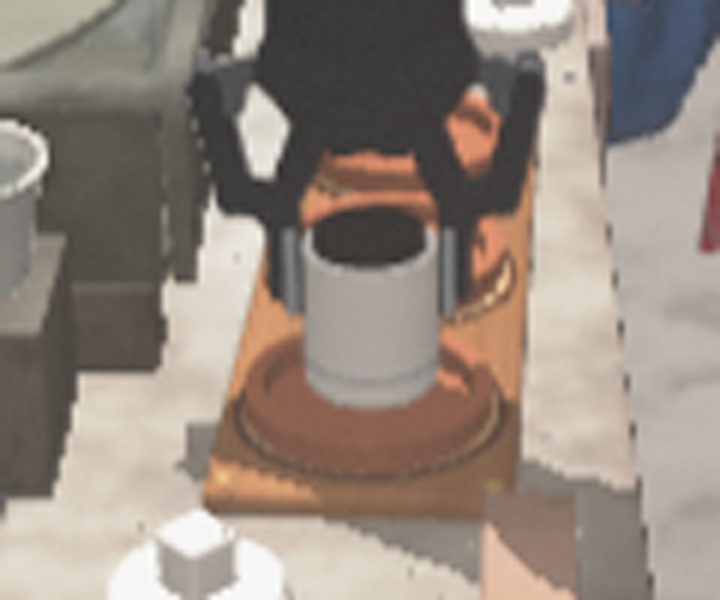

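View pics/t16.png

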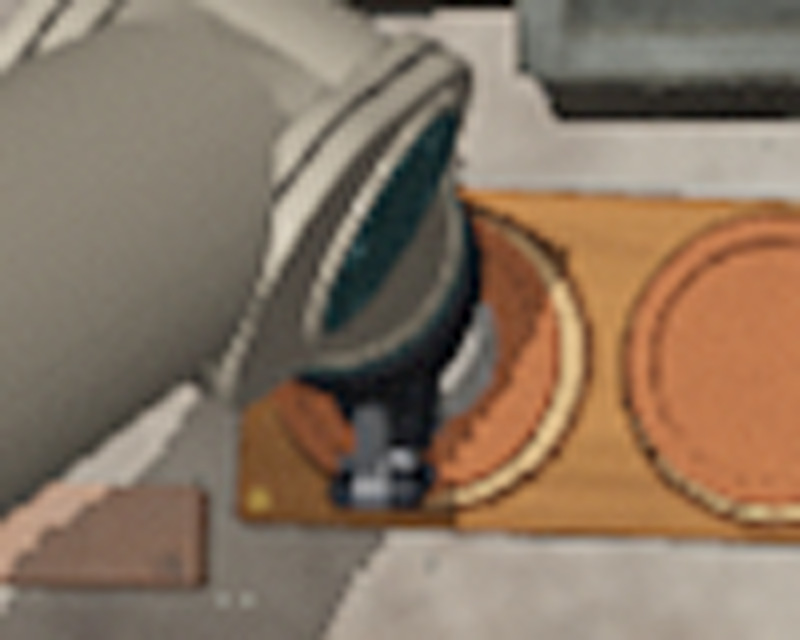

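```bash
python3 -m jog '[{"x":0.8,"y":5,"z":0.6,"ax":0,"ay":0,"az":0,"grip":40},{"x":0.8,"y":8,"z":0.6,"ax":0,"ay":0,"az":0,"grip":40},{"x":0.8,"y":10,"z":0.6,"ax":0,"ay":0,"az":0,"grip":40},{"x":0.8,"y":11,"z":0.6,"ax":0,"ay":0,"az":0,"grip":40},{"x":0.8,"y":11,"z":0.6,"ax":0,"ay":0,"az":0,"grip":40}]'
```

```text
clock: 22.8
eef_pos: [496.3, 105.0, 55.6]
tool_rot: [-1.571, 0.0, -0.0]
force: [-0.2, 0.8, -2.2]
width: 52.8
```

```bash
python3 -m jog '[{"x":0,"y":1,"z":0,"ax":0,"ay":0,"az":0,"grip":40},{"x":0,"y":1.5,"z":0,"ax":0,"ay":0,"az":0,"grip":40},{"x":0,"y":1.5,"z":0,"ax":0,"ay":0,"az":0,"grip":40}]'; python3 look.py side 496 105 60 60 50 6 s17.png
```

```text
clock: 23.1
eef_pos: [496.5, 105.0, 54.8]
tool_rot: [-1.57, -0.0, -0.0]
force: [-1.9, 0.2, 4.6]
width: 52.3
origin 274 212 k 6.0
```

View pics/s17.png

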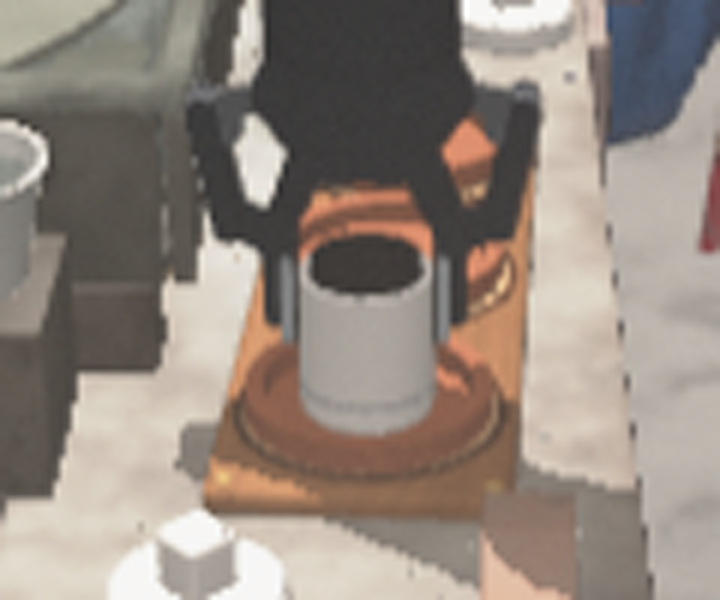

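```bash
python3 -m jog '[{"x":0,"y":0,"z":0,"ax":0,"ay":0,"az":0,"grip":72},{"x":0,"y":0,"z":0,"ax":0,"ay":0,"az":0,"grip":72},{"x":0,"y":0,"z":0,"ax":0,"ay":0,"az":0,"grip":72},{"x":0,"y":-30,"z":0,"ax":0,"ay":0,"az":0,"grip":72},{"x":0,"y":-80,"z":0,"ax":0,"ay":0,"az":0,"grip":72}]'; python3 -m jog '[{"x":0,"y":-15,"z":-40,"ax":0,"ay":0,"az":0,"grip":85},{"x":-4,"y":-15,"z":-85,"ax":0,"ay":0,"az":0,"grip":85},{"x":-4,"y":-15,"z":-130,"ax":0,"ay":0,"az":0,"grip":85},{"x":-4,"y":-15,"z":-175,"ax":0,"ay":0,"az":0,"grip":85},{"x":-4,"y":-15,"z":-220,"ax":0,"ay":0,"az":0,"grip":85}]'; python3 - <<'E'
from h import *
d=cam("top")
for p in pots(d): print(p)
zoom(d,230,200,390,300,5,"t18.png")
E
python3 look.py side 496 105 60 60 50 6 s18.png
```

```text
clock: 23.65
eef_pos: [494.4, 104.8, 132.9]
tool_rot: [-1.572, 0.006, -0.0]
force: [1.3, 0.8, -0.2]
width: 72.1
clock: 24.15
eef_pos: [492.2, -116.4, 149.3]
tool_rot: [-1.571, -0.0, 0.0]
force: [1.0, 0.4, -0.5]
width: 84.9
(245, array([146.9, 193.2]), array([673. , 399.8]), array([26, 25], dtype=int32))
(192, array([465.2, 232.2]), array([ 552.4, -454.7]), array([16, 16], dtype=int32))
(192, array([432.7, 240.9]), array([ 530.1, -366.4]), array([16, 15], dtype=int32))
origin 274 212 k 6.0
```

View pics/t18.png

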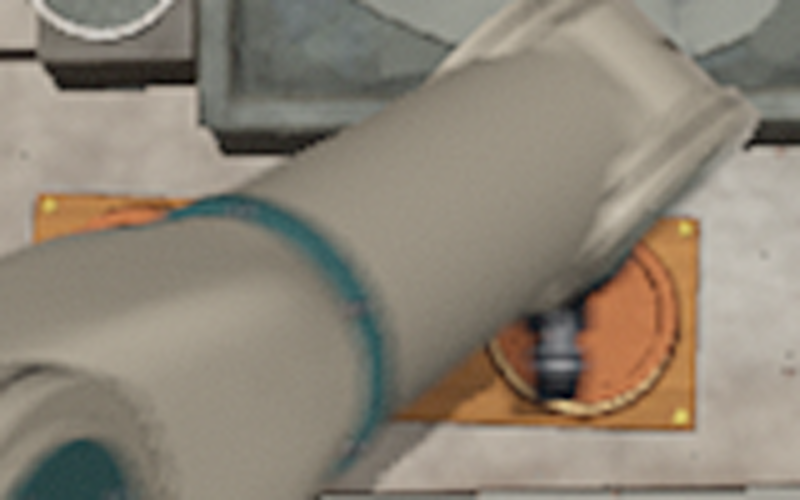

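View pics/s18.png

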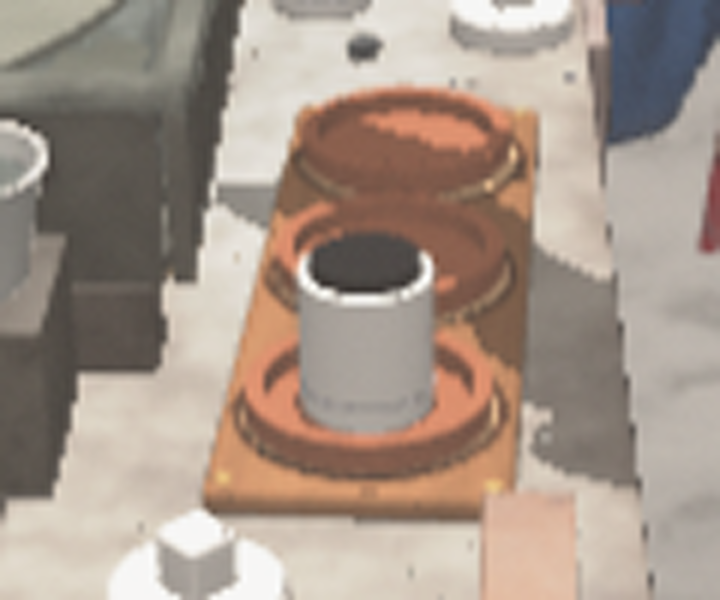

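```bash
python3 -m jog '[{"x":0,"y":0,"z":-45,"ax":0,"ay":0,"az":0,"grip":85},{"x":5,"y":0,"z":-90,"ax":0,"ay":0,"az":0,"grip":85},{"x":15,"y":0,"z":-135,"ax":0,"ay":0,"az":0,"grip":85},{"x":30,"y":0,"z":-180,"ax":0,"ay":0,"az":0,"grip":85},{"x":41,"y":0,"z":-220,"ax":0,"ay":0,"az":0,"grip":85}]'; python3 -m jog '[{"x":0,"y":15,"z":-30,"ax":0,"ay":0,"az":0,"grip":85},{"x":0,"y":40,"z":-30,"ax":0,"ay":0,"az":0,"grip":85},{"x":0,"y":55,"z":-30,"ax":0,"ay":0,"az":0,"grip":85},{"x":0,"y":55,"z":-30,"ax":0,"ay":0,"az":0,"grip":85}]'; python3 look.py side 530 -366 60 60 50 6 s19.png;python3 look.py top 530 -366 60 50 40 8 t19.png
```

```text
clock: 24.75
eef_pos: [534.0, -336.7, 149.1]
tool_rot: [-1.571, -0.0, -0.0]
force: [0.3, 0.5, -0.9]
width: 85.0
clock: 25.15
eef_pos: [532.3, -362.3, 91.4]
tool_rot: [-1.566, 0.004, 0.001]
force: [0.1, 0.1, 0.3]
width: 84.9
origin 267 145 k 6.0
origin 382 201 k 8.0
```

View pics/s19.png

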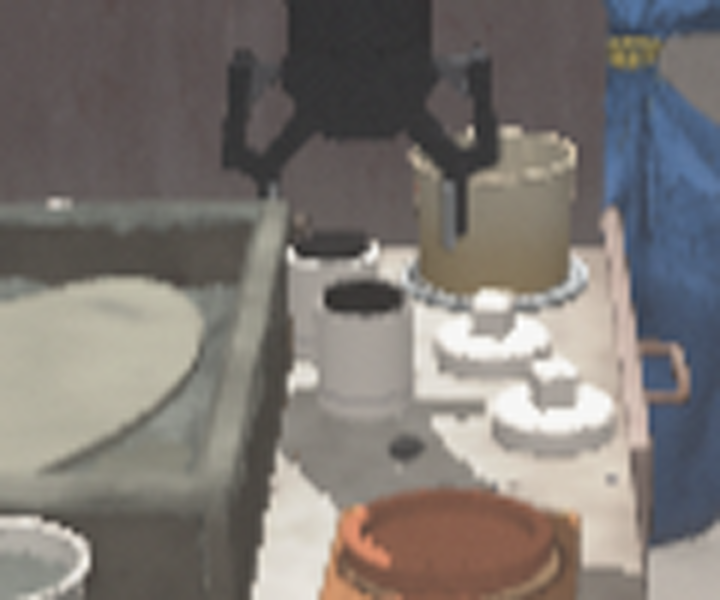

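View pics/t19.png

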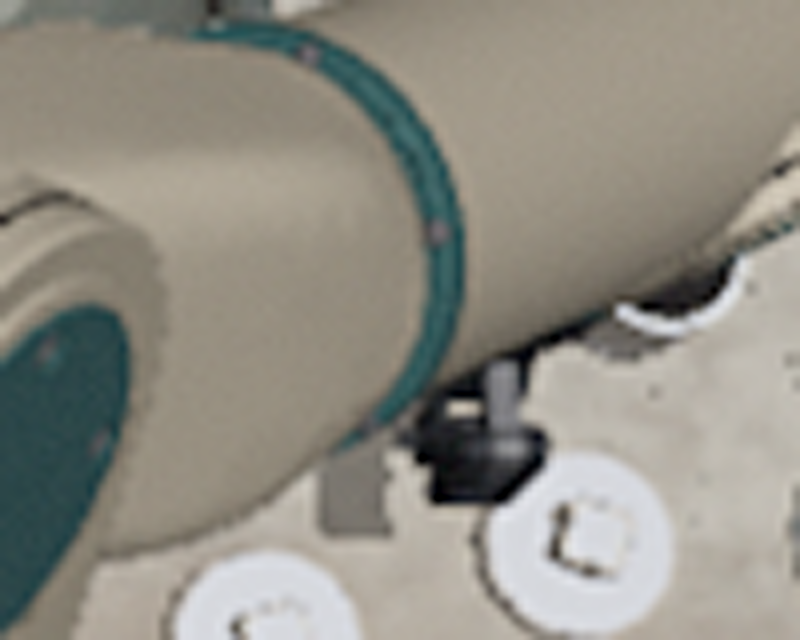

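```bash
python3 -m jog '[{"x":0,"y":0,"z":0,"ax":0,"ay":0,"az":0,"grip":85},{"x":0,"y":0,"z":0,"ax":0,"ay":0,"az":0,"grip":85}]'
```

```text
clock: 25.45
eef_pos: [534.2, -364.8, 95.4]
tool_rot: [-1.572, -0.002, 0.001]
force: [0.8, -0.1, -0.3]
width: 85.2
```

```bash
python3 -m jog '[{"x":-1,"y":15,"z":-1.5,"ax":0,"ay":0,"az":0,"grip":85},{"x":-1,"y":35,"z":-1.5,"ax":0,"ay":0,"az":0,"grip":85},{"x":-1,"y":50,"z":-1.5,"ax":0,"ay":0,"az":0,"grip":85},{"x":-1,"y":57,"z":-1.5,"ax":0,"ay":0,"az":0,"grip":85},{"x":-1,"y":57,"z":-1.5,"ax":0,"ay":0,"az":0,"grip":85}]';python3 -m jog '[{"x":0,"y":0,"z":0,"ax":0,"ay":0,"az":0,"grip":70},{"x":0,"y":0,"z":0,"ax":0,"ay":0,"az":0,"grip":60},{"x":0,"y":0,"z":0,"ax":0,"ay":0,"az":0,"grip":40},{"x":0,"y":0,"z":0,"ax":0,"ay":0,"az":0,"grip":40},{"x":0,"y":0,"z":0,"ax":0,"ay":0,"az":0,"grip":40}]'; python3 look.py side 530 -366 60 60 50 6 s20.png
```

```text
clock: 25.95
eef_pos: [531.6, -365.9, 35.7]
tool_rot: [-1.569, 0.002, -0.0]
force: [-0.1, -0.0, 0.0]
width: 85.2
clock: 26.45
eef_pos: [533.1, -367.1, 38.3]
tool_rot: [-1.572, -0.002, -0.0]
force: [-0.6, 0.2, 5.5]
width: 52.6
origin 267 145 k 6.0
```

View pics/s20.png

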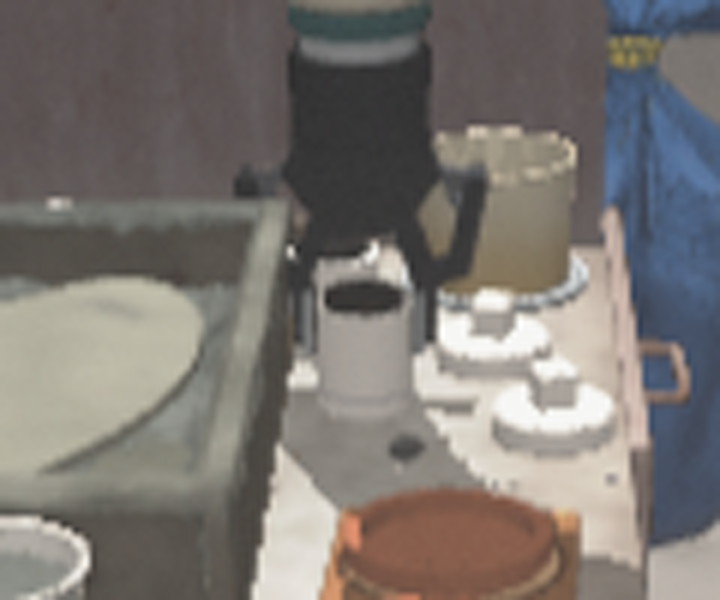

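```bash
python3 -m jog '[{"x":0,"y":-4,"z":0,"ax":0,"ay":0,"az":0,"grip":40},{"x":-3,"y":-20,"z":0,"ax":0,"ay":0,"az":0,"grip":40},{"x":-20,"y":-50,"z":0,"ax":0,"ay":0,"az":0,"grip":40},{"x":-42,"y":-80,"z":10,"ax":0,"ay":0,"az":0,"grip":40},{"x":-42,"y":-80,"z":50,"ax":0,"ay":0,"az":0,"grip":40}]'; python3 -m jog '[{"x":0,"y":0,"z":45,"ax":0,"ay":0,"az":0,"grip":40},{"x":0,"y":0,"z":90,"ax":0,"ay":0,"az":0,"grip":40},{"x":0,"y":0,"z":135,"ax":0,"ay":0,"az":0,"grip":40},{"x":0,"y":0,"z":180,"ax":0,"ay":0,"az":0,"grip":40},{"x":0,"y":0,"z":225,"ax":0,"ay":0,"az":0,"grip":40}]'; python3 -m jog '[{"x":0,"y":0,"z":40,"ax":0,"ay":0,"az":0,"grip":40},{"x":0,"y":5,"z":70,"ax":0,"ay":0,"az":0,"grip":40},{"x":0,"y":30,"z":77,"ax":0,"ay":0,"az":0,"grip":40},{"x":0,"y":50,"z":77,"ax":0,"ay":0,"az":0,"grip":40},{"x":0,"y":52,"z":77,"ax":0,"ay":0,"az":0,"grip":40}]';python3 -m jog '[{"x":0,"y":0,"z":0,"ax":0,"ay":0,"az":0,"grip":40},{"x":0,"y":0,"z":0,"ax":0,"ay":0,"az":0,"grip":40}]'; python3 look.py side 490 -15 60 60 50 6 s21.png
```

```text
clock: 27.0
eef_pos: [487.3, -324.3, 122.4]
tool_rot: [-1.581, -0.004, -0.01]
force: [1.0, -0.6, -1.3]
width: 52.7
clock: 27.5
eef_pos: [490.0, -89.7, 118.0]
tool_rot: [-1.57, -0.001, -0.001]
force: [1.2, 0.0, -1.9]
width: 52.2
clock: 28.0
eef_pos: [489.0, -13.6, 64.2]
tool_rot: [-1.57, 0.003, 0.001]
force: [-0.7, 0.3, -2.4]
width: 52.6
clock: 28.2
eef_pos: [491.0, -15.2, 66.2]
tool_rot: [-1.571, -0.002, -0.001]
force: [0.5, -0.4, -2.3]
width: 52.8
origin 278 190 k 6.0
```

View pics/s21.png

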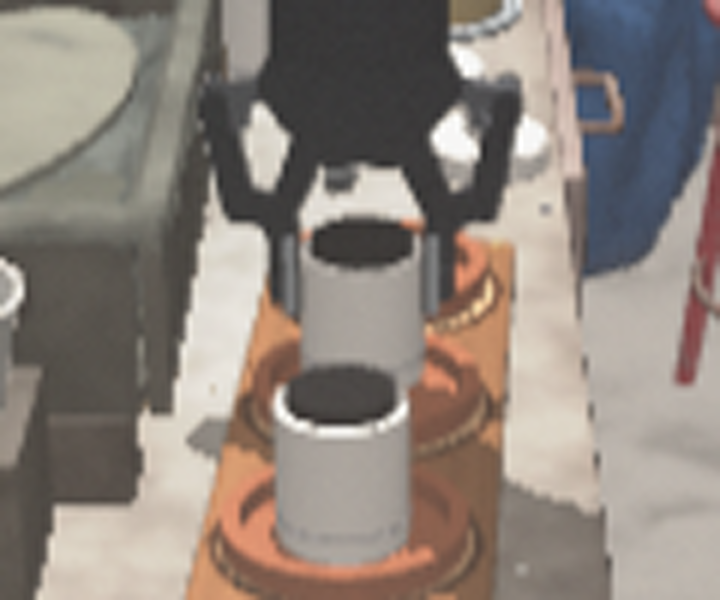

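```bash
python3 -m jog '[{"x":-0.5,"y":5,"z":0,"ax":0,"ay":0,"az":0,"grip":40},{"x":-0.5,"y":8,"z":0,"ax":0,"ay":0,"az":0,"grip":40},{"x":-0.5,"y":10,"z":0,"ax":0,"ay":0,"az":0,"grip":40},{"x":-0.5,"y":11,"z":0,"ax":0,"ay":0,"az":0,"grip":40},{"x":-0.5,"y":11.5,"z":0,"ax":0,"ay":0,"az":0,"grip":40}]';python3 -m jog '[{"x":0,"y":0.5,"z":0,"ax":0,"ay":0,"az":0,"grip":40},{"x":0,"y":0.5,"z":0,"ax":0,"ay":0,"az":0,"grip":40}]'; python3 look.py side 490 -15 60 60 50 6 s22.png
```

```text
clock: 28.75
eef_pos: [489.9, -14.4, 55.1]
tool_rot: [-1.569, -0.001, -0.0]
force: [-4.5, 0.0, 24.4]
width: 52.4
clock: 28.95
eef_pos: [489.9, -14.4, 55.1]
tool_rot: [-1.569, -0.001, -0.0]
force: [-4.4, 1.0, 24.0]
width: 52.3
origin 278 190 k 6.0
```

View pics/s22.png

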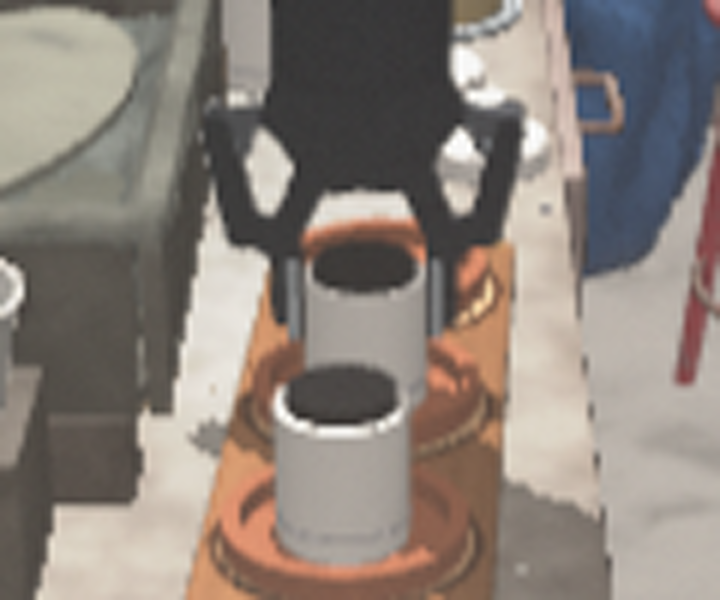

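```bash
python3 -m jog '[{"x":0,"y":-1.8,"z":0,"ax":0,"ay":0,"az":0,"grip":40},{"x":0,"y":-1.8,"z":0,"ax":0,"ay":0,"az":0,"grip":40}]'; python3 -m jog '[{"x":0,"y":0,"z":0,"ax":0,"ay":0,"az":0,"grip":72},{"x":0,"y":0,"z":0,"ax":0,"ay":0,"az":0,"grip":72},{"x":0,"y":0,"z":0,"ax":0,"ay":0,"az":0,"grip":72},{"x":0,"y":-30,"z":0,"ax":0,"ay":0,"az":0,"grip":72},{"x":0,"y":-80,"z":0,"ax":0,"ay":0,"az":0,"grip":72}]'; python3 -m jog '[{"x":0,"y":-15,"z":-40,"ax":0,"ay":0,"az":0,"grip":85},{"x":0,"y":-15,"z":-85,"ax":0,"ay":0,"az":0,"grip":85},{"x":0,"y":-15,"z":-130,"ax":0,"ay":0,"az":0,"grip":85},{"x":0,"y":-15,"z":-175,"ax":0,"ay":0,"az":0,"grip":85},{"x":0,"y":-15,"z":-220,"ax":0,"ay":0,"az":0,"grip":85}]'; python3 - <<'E'
from h import *
d=cam("top")
for p in pots(d,66): print(p)
E
python3 look.py side 490 -15 60 60 50 6 s23.png;python3 look.py top 490 45 60 60 40 8 t23.png
```

```text
clock: 29.2
eef_pos: [490.1, -14.5, 55.3]
tool_rot: [-1.571, -0.001, -0.0]
force: [0.4, -0.4, 1.6]
width: 52.5
clock: 29.7
eef_pos: [487.9, -14.3, 133.7]
tool_rot: [-1.571, 0.006, -0.0]
force: [2.4, -0.4, 0.2]
width: 71.6
clock: 30.2
eef_pos: [489.7, -235.9, 149.9]
tool_rot: [-1.571, 0.0, 0.0]
force: [0.5, 0.2, 0.0]
width: 84.9
(246, array([146.9, 193.2]), array([672.8, 399.7]), array([26, 25], dtype=int32))
(192, array([465.2, 232.2]), array([ 552.4, -454.7]), array([16, 16], dtype=int32))
(85, array([390.8, 274.3]), array([ 442.7, -251.1]), array([14, 12], dtype=int32))
origin 278 190 k 6.0
origin 218 218 k 8.0
```

View pics/s23.png

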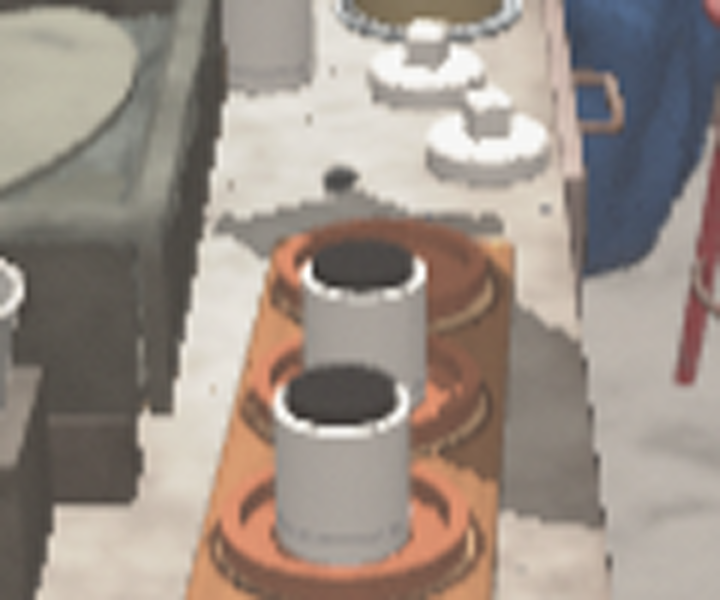

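View pics/t23.png

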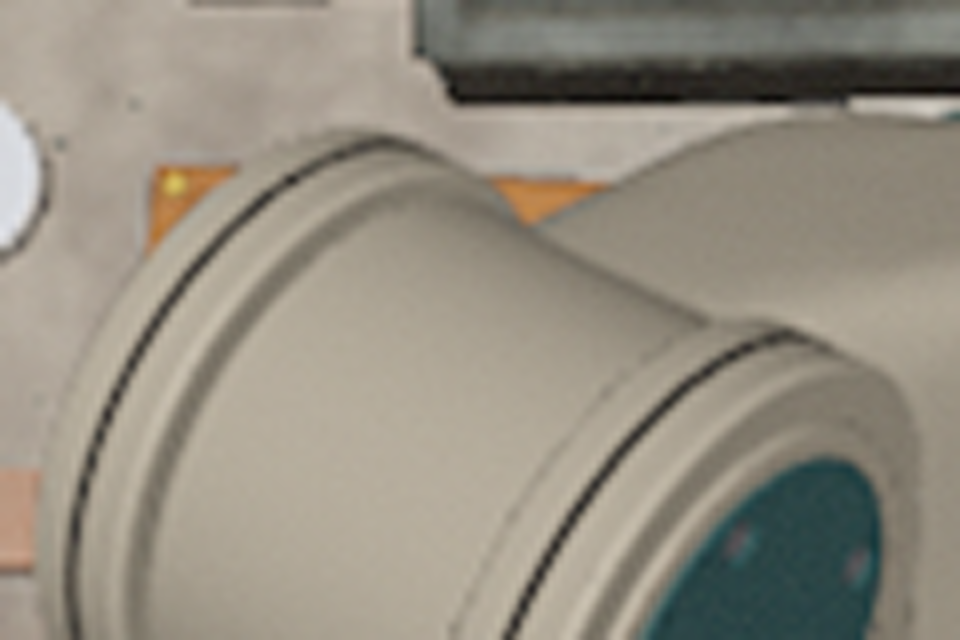

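```bash
python3 -m jog '[{"x":0,"y":0,"z":-45,"ax":0,"ay":0,"az":0,"grip":85},{"x":5,"y":0,"z":-90,"ax":0,"ay":0,"az":0,"grip":85},{"x":15,"y":0,"z":-130,"ax":0,"ay":0,"az":0,"grip":85},{"x":35,"y":0,"z":-165,"ax":0,"ay":0,"az":0,"grip":85},{"x":55,"y":0,"z":-195,"ax":0,"ay":0,"az":0,"grip":85}]'; python3 -m jog '[{"x":11,"y":5,"z":-24,"ax":0,"ay":0,"az":0,"grip":85},{"x":11,"y":30,"z":-24,"ax":0,"ay":0,"az":0,"grip":85},{"x":11,"y":55,"z":-24,"ax":0,"ay":0,"az":0,"grip":85},{"x":11,"y":55,"z":-24,"ax":0,"ay":0,"az":0,"grip":85}]'; python3 -m jog '[{"x":0,"y":0,"z":0,"ax":0,"ay":0,"az":0,"grip":85},{"x":0,"y":0,"z":0,"ax":0,"ay":0,"az":0,"grip":85}]'; python3 look.py side 555 -455 60 60 50 6 s24.png;python3 look.py top 490 45 60 60 40 8 t24.png;  python3 look.py top 555 -455 60 60 40 8 t24b.png
```

```text
clock: 30.85
eef_pos: [545.4, -429.8, 149.6]
tool_rot: [-1.57, 0.001, -0.0]
force: [0.7, -0.2, 0.0]
width: 85.2
clock: 31.25
eef_pos: [554.8, -449.3, 90.3]
tool_rot: [-1.564, 0.006, 0.001]
force: [-0.0, 0.5, -0.7]
width: 85.2
clock: 31.45
eef_pos: [556.9, -453.4, 96.5]
tool_rot: [-1.572, -0.001, 0.001]
force: [-0.2, -0.7, -0.4]
width: 84.7
origin 261 136 k 6.0
origin 218 218 k 8.0
origin 404 191 k 8.0
```

View pics/s24.png

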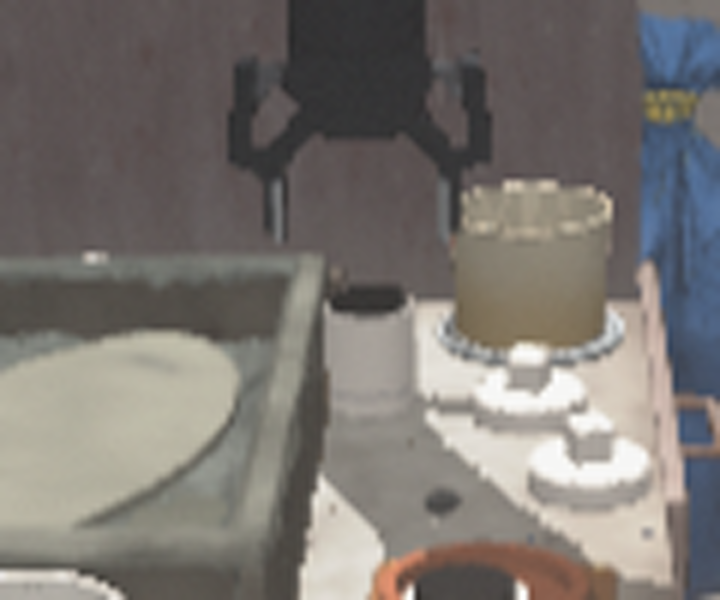

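View pics/t24.png

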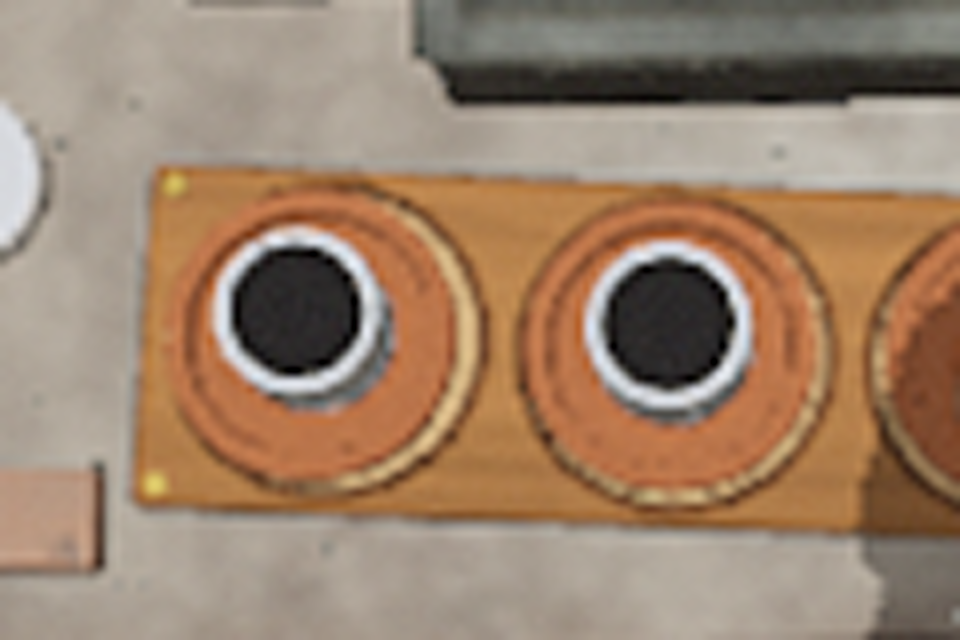

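View pics/t24b.png

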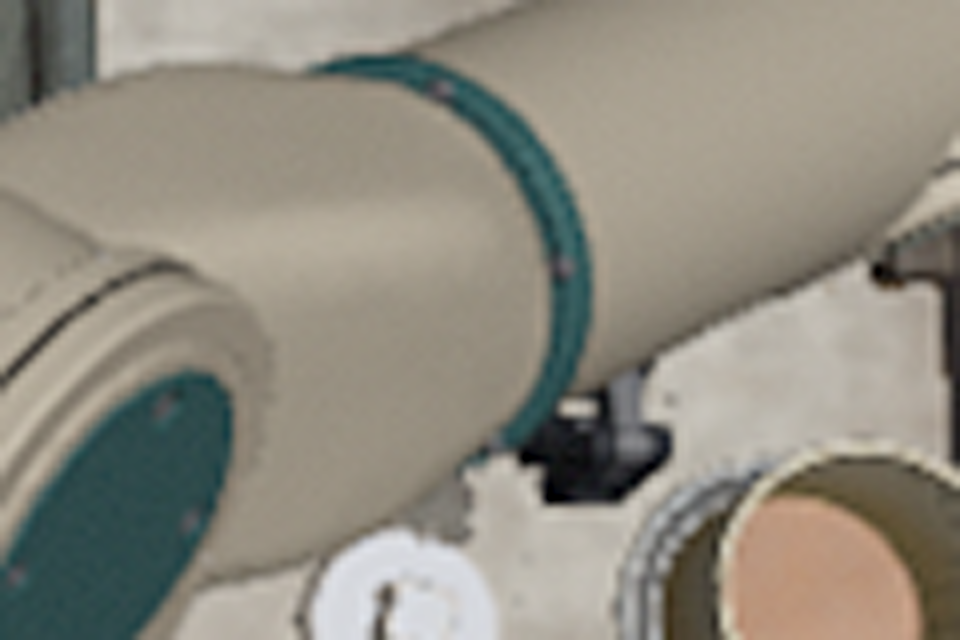

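```bash
python3 - <<'E'
from h import *
d=cam("top"); 
for p in pots(d,83): print(p)
E
python3 -m jog '[{"x":-1,"y":15,"z":-1.5,"ax":0,"ay":0,"az":0,"grip":85},{"x":-1,"y":35,"z":-1.5,"ax":0,"ay":0,"az":0,"grip":85},{"x":-1,"y":50,"z":-1.5,"ax":0,"ay":0,"az":0,"grip":85},{"x":-1,"y":58,"z":-1.5,"ax":0,"ay":0,"az":0,"grip":85},{"x":-1,"y":58,"z":-1.5,"ax":0,"ay":0,"az":0,"grip":85}]';python3 -m jog '[{"x":0,"y":0,"z":0,"ax":0,"ay":0,"az":0,"grip":70},{"x":0,"y":0,"z":0,"ax":0,"ay":0,"az":0,"grip":60},{"x":0,"y":0,"z":0,"ax":0,"ay":0,"az":0,"grip":40},{"x":0,"y":0,"z":0,"ax":0,"ay":0,"az":0,"grip":40},{"x":0,"y":0,"z":0,"ax":0,"ay":0,"az":0,"grip":40}]'; python3 look.py side 530 -366 60 60 50 6 s25.png
```

```text
(244, array([146.9, 193.3]), array([667.9, 393.8]), array([26, 25], dtype=int32))
(151, array([476.7, 247.4]), array([ 508.2, -477.3]), array([20, 15], dtype=int32))
(201, array([254.6, 256.4]), array([493.3, 105.6]), array([16, 16], dtype=int32))
(200, array([301.2, 258. ]), array([487.1, -15.8]), array([16, 17], dtype=int32))
clock: 32.15
eef_pos: [554.0, -454.2, 35.0]
tool_rot: [-1.569, 0.002, -0.0]
force: [0.5, -0.8, -1.5]
width: 85.1
clock: 32.65
eef_pos: [555.4, -455.8, 38.2]
tool_rot: [-1.572, -0.001, -0.0]
force: [-0.4, -0.8, 5.4]
width: 52.4
origin 267 145 k 6.0
```

View pics/s25.png

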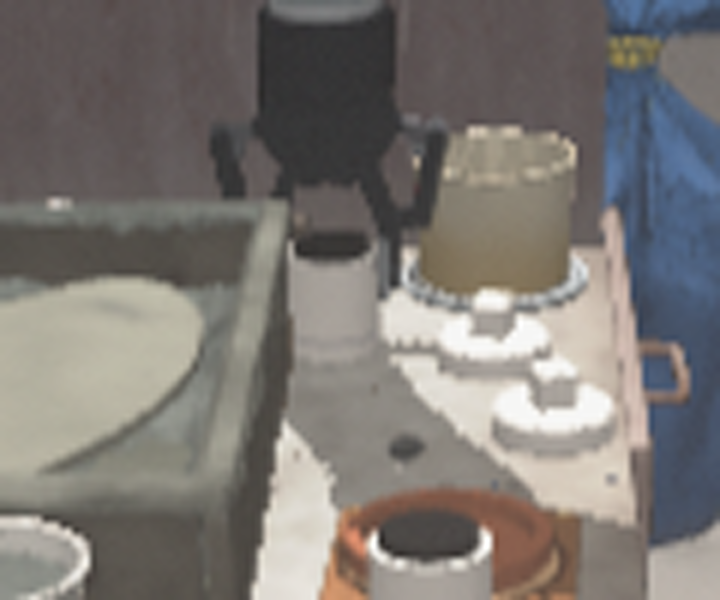

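```bash
python3 -m jog '[{"x":0,"y":-4,"z":0,"ax":0,"ay":0,"az":0,"grip":40},{"x":-10,"y":-25,"z":0,"ax":0,"ay":0,"az":0,"grip":40},{"x":-30,"y":-60,"z":10,"ax":0,"ay":0,"az":0,"grip":40},{"x":-55,"y":-80,"z":35,"ax":0,"ay":0,"az":0,"grip":40},{"x":-70,"y":-80,"z":70,"ax":0,"ay":0,"az":0,"grip":40}]'; python3 -m jog '[{"x":0,"y":0,"z":45,"ax":0,"ay":0,"az":0,"grip":40},{"x":0,"y":0,"z":90,"ax":0,"ay":0,"az":0,"grip":40},{"x":0,"y":0,"z":135,"ax":0,"ay":0,"az":0,"grip":40},{"x":0,"y":0,"z":180,"ax":0,"ay":0,"az":0,"grip":40},{"x":0,"y":0,"z":220,"ax":0,"ay":0,"az":0,"grip":40}]'; python3 -m jog '[{"x":0,"y":0,"z":20,"ax":0,"ay":0,"az":0,"grip":40},{"x":0,"y":5,"z":28,"ax":0,"ay":0,"az":0,"grip":40},{"x":0,"y":30,"z":28,"ax":0,"ay":0,"az":0,"grip":40},{"x":0,"y":50,"z":28,"ax":0,"ay":0,"az":0,"grip":40},{"x":0,"y":52,"z":28,"ax":0,"ay":0,"az":0,"grip":40}]';python3 -m jog '[{"x":0,"y":0,"z":0,"ax":0,"ay":0,"az":0,"grip":40},{"x":0,"y":0,"z":0,"ax":0,"ay":0,"az":0,"grip":40}]'; python3 look.py side 490 -15 60 60 50 6 s26.png
```

```text
clock: 33.2
eef_pos: [483.0, -387.9, 119.9]
tool_rot: [-1.576, -0.002, -0.004]
force: [0.4, 0.5, -2.2]
width: 52.7
clock: 33.7
eef_pos: [484.3, -161.9, 116.7]
tool_rot: [-1.569, 0.001, 0.001]
force: [1.0, -0.6, -2.0]
width: 52.5
clock: 34.2
eef_pos: [483.3, -137.5, 63.0]
tool_rot: [-1.57, 0.004, -0.001]
force: [-0.3, -0.7, -1.7]
width: 52.4
clock: 34.4
eef_pos: [485.2, -138.0, 65.6]
tool_rot: [-1.572, -0.001, -0.001]
force: [0.0, 0.1, -1.0]
width: 52.8
origin 278 190 k 6.0
```

View pics/s26.png

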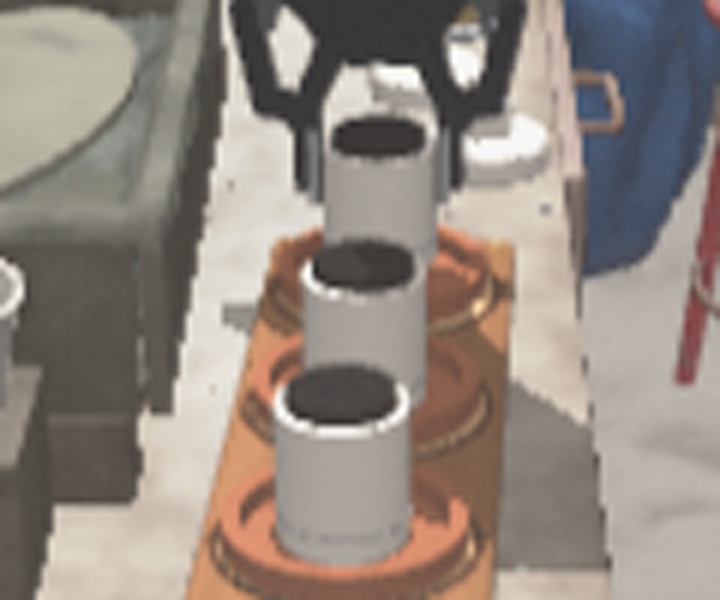

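```bash
python3 -m jog '[{"x":0,"y":4,"z":0.6,"ax":0,"ay":0,"az":0,"grip":40},{"x":0,"y":8,"z":0.6,"ax":0,"ay":0,"az":0,"grip":40},{"x":0,"y":9.5,"z":0.6,"ax":0,"ay":0,"az":0,"grip":40},{"x":0,"y":9.5,"z":0.6,"ax":0,"ay":0,"az":0,"grip":40}]';python3 -m jog '[{"x":0,"y":0,"z":0,"ax":0,"ay":0,"az":0,"grip":40},{"x":0,"y":0.5,"z":0,"ax":0,"ay":0,"az":0,"grip":40}]'
```

```text
clock: 34.85
eef_pos: [484.9, -136.2, 55.4]
tool_rot: [-1.57, 0.0, 0.0]
force: [-0.8, 0.3, -0.9]
width: 52.4
clock: 35.05
eef_pos: [484.9, -136.3, 55.2]
tool_rot: [-1.571, -0.0, 0.0]
force: [-1.6, 1.0, 6.6]
width: 52.7
```

```bash
python3 -m jog '[{"x":0,"y":0,"z":0,"ax":0,"ay":0,"az":0,"grip":72},{"x":0,"y":0,"z":0,"ax":0,"ay":0,"az":0,"grip":72},{"x":0,"y":0,"z":0,"ax":0,"ay":0,"az":0,"grip":72},{"x":0,"y":-30,"z":0,"ax":0,"ay":0,"az":0,"grip":72},{"x":0,"y":-80,"z":0,"ax":0,"ay":0,"az":0,"grip":72}]'; python3 -m jog '[{"x":-10,"y":0,"z":-40,"ax":0,"ay":0,"az":0,"grip":50},{"x":-20,"y":0,"z":-80,"ax":0,"ay":0,"az":0,"grip":50},{"x":-30,"y":0,"z":-120,"ax":0,"ay":0,"az":0,"grip":50},{"x":-45,"y":0,"z":-160,"ax":0,"ay":0,"az":0,"grip":50},{"x":-53,"y":0,"z":-188,"ax":0,"ay":0,"az":0,"grip":50}]'; python3 -m jog '[{"x":0,"y":0,"z":0,"ax":0,"ay":0,"az":0,"grip":50}]'; python3 look.py side 490 -15 60 60 50 6 s27.png;python3 look.py top 490 -45 60 70 40 8 t27.png; python3 - <<'E'
from h import *
d=cam("top")
for p in pots(d,83): print(p)
E
```

```text
clock: 35.55
eef_pos: [483.0, -135.7, 133.8]
tool_rot: [-1.57, 0.006, -0.0]
force: [1.1, 1.2, -0.5]
width: 71.8
clock: 36.05
eef_pos: [430.2, -327.5, 135.3]
tool_rot: [-1.573, 0.0, -0.003]
force: [0.5, 0.1, -0.4]
width: 50.1
clock: 36.15
eef_pos: [429.6, -330.0, 135.7]
tool_rot: [-1.576, -0.0, -0.007]
force: [-0.4, 0.1, -0.4]
width: 49.9
origin 278 190 k 6.0
origin 242 218 k 8.0
(240, array([146.8, 193.2]), array([668.1, 394.1]), array([26, 25], dtype=int32))
(201, array([254.6, 256.4]), array([493.3, 105.6]), array([16, 16], dtype=int32))
```

View pics/s27.png

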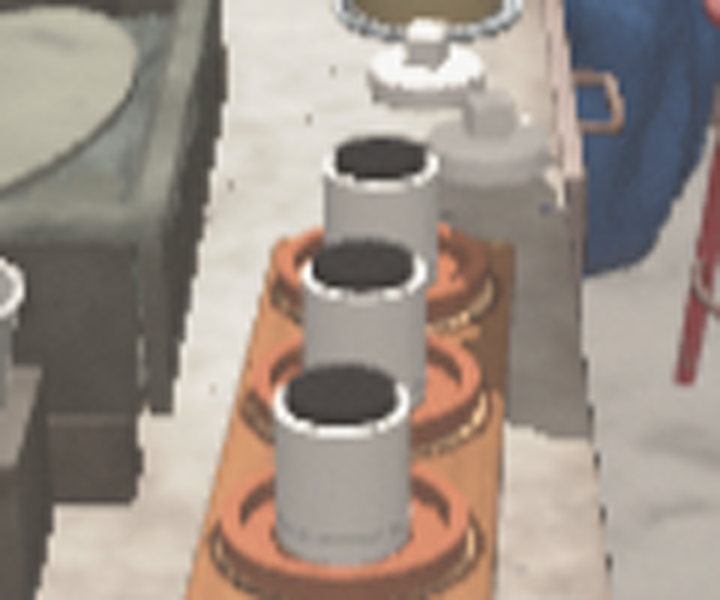

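View pics/t27.png

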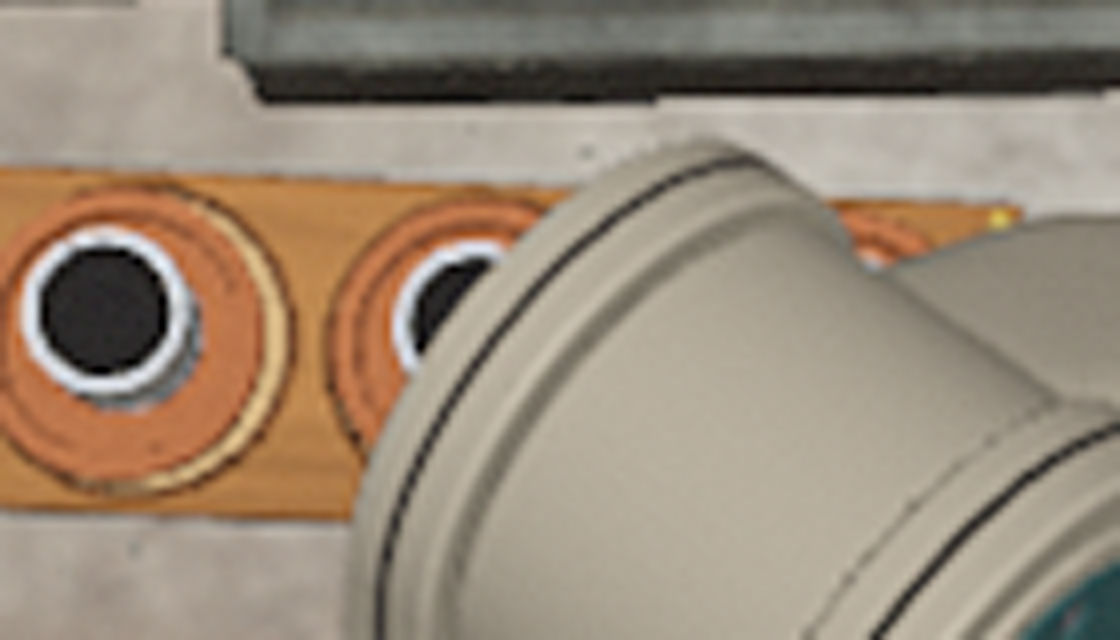

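```bash
python3 - <<'E'
from h import *
d=cam("top"); d["color"]=cv2.imread("pics/top0.png")[:,:,::-1].copy(); o=[]
for x,y in [(551,235),(428,-324),(461,-433)]:
    u,v=proj(d,(x,y,39)); z=39
    w=world(d,z,x-25,x+25,y-25,y+25)
    s=cv2.getPerspectiveTransform(np.float32([proj(d,(x+25,y+25,z)),proj(d,(x+25,y-25,z)),proj(d,(x-25,y-25,z)),proj(d,(x-25,y+25,z))]),np.float32([[0,0],[260,0],[260,260],[0,260]]))
    w=cv2.warpPerspective(d["color"],s,(260,260),flags=cv2.INTER_CUBIC)[:,:,::-1]
    o.append(np.clip((w.astype(float)-140)*2.2,0,255).astype(np.uint8))
cv2.imwrite("pics/knobs2.png",np.hstack(o))
E
```

```text
(no output)
```

View pics/knobs2.png

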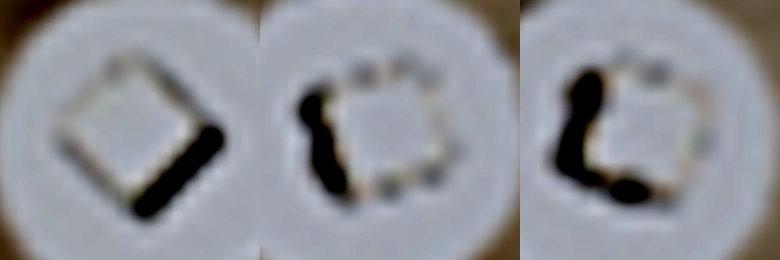

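```bash
python3 -m jog '[{"x":0,"y":10,"z":0,"ax":0,"ay":-0.14,"az":0,"grip":50},{"x":0,"y":30,"z":0,"ax":0,"ay":-0.28,"az":0,"grip":50},{"x":0,"y":50,"z":0,"ax":0,"ay":-0.28,"az":0,"grip":50},{"x":0,"y":70,"z":0,"ax":0,"ay":-0.28,"az":0,"grip":50},{"x":0,"y":75,"z":0,"ax":0,"ay":-0.28,"az":0,"grip":50}]'; python3 -m jog '[{"x":0,"y":0,"z":0,"ax":0,"ay":0,"az":0,"grip":50},{"x":0,"y":0,"z":0,"ax":0,"ay":0,"az":0,"grip":50}]';python3 look.py side 430 -324 40 50 40 8 s28.png
```

```text
clock: 36.85
eef_pos: [431.7, -321.8, 58.2]
tool_rot: [-1.567, 0.001, 0.282]
force: [0.7, 0.6, 0.0]
width: 50.2
clock: 37.05
eef_pos: [432.5, -324.1, 60.6]
tool_rot: [-1.571, -0.0, 0.281]
force: [-0.5, -0.2, 0.1]
width: 49.8
origin 308 165 k 8.0
```

View pics/s28.png

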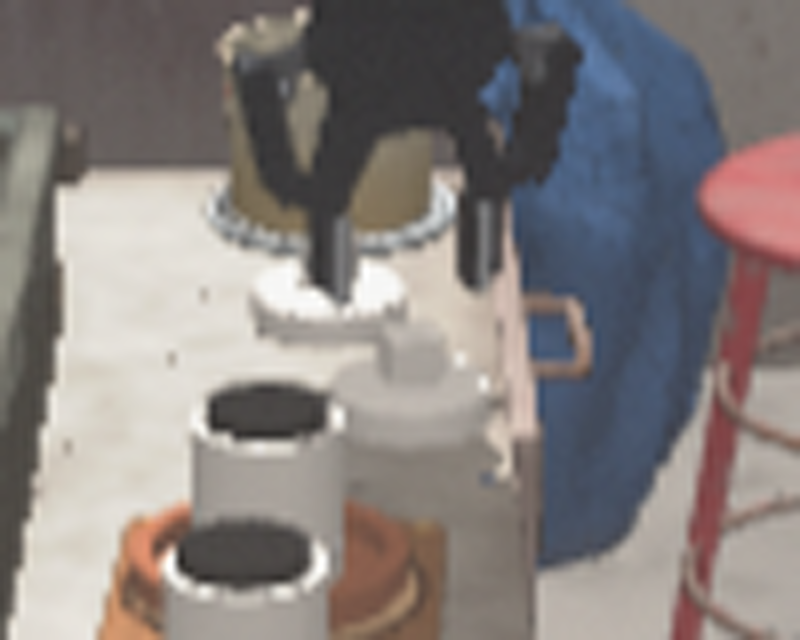

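```bash
python3 -m jog '[{"x":-1,"y":12,"z":0,"ax":0,"ay":0,"az":0,"grip":50},{"x":-1,"y":24,"z":0,"ax":0,"ay":0,"az":0,"grip":50},{"x":-1,"y":27,"z":0,"ax":0,"ay":0,"az":0,"grip":50},{"x":-1,"y":27,"z":0,"ax":0,"ay":0,"az":0,"grip":50},{"x":-1,"y":27,"z":0,"ax":0,"ay":0,"az":0,"grip":40}]'; python3 -m jog '[{"x":0,"y":0,"z":0,"ax":0,"ay":0,"az":0,"grip":30},{"x":0,"y":0,"z":0,"ax":0,"ay":0,"az":0,"grip":10},{"x":0,"y":0,"z":0,"ax":0,"ay":0,"az":0,"grip":10},{"x":0,"y":0,"z":0,"ax":0,"ay":0,"az":0,"grip":10},{"x":0,"y":0,"z":0,"ax":0,"ay":0,"az":0,"grip":10}]';python3 look.py side 430 -324 40 50 40 8 s29.png
```

```text
clock: 37.6
eef_pos: [430.8, -324.7, 32.8]
tool_rot: [-1.571, 0.0, 0.28]
force: [-0.0, -0.0, -0.5]
width: 39.9
clock: 38.1
eef_pos: [431.2, -324.8, 33.3]
tool_rot: [-1.571, -0.0, 0.28]
force: [-0.1, -0.2, 3.7]
width: 20.6
origin 308 165 k 8.0
```

View pics/s29.png

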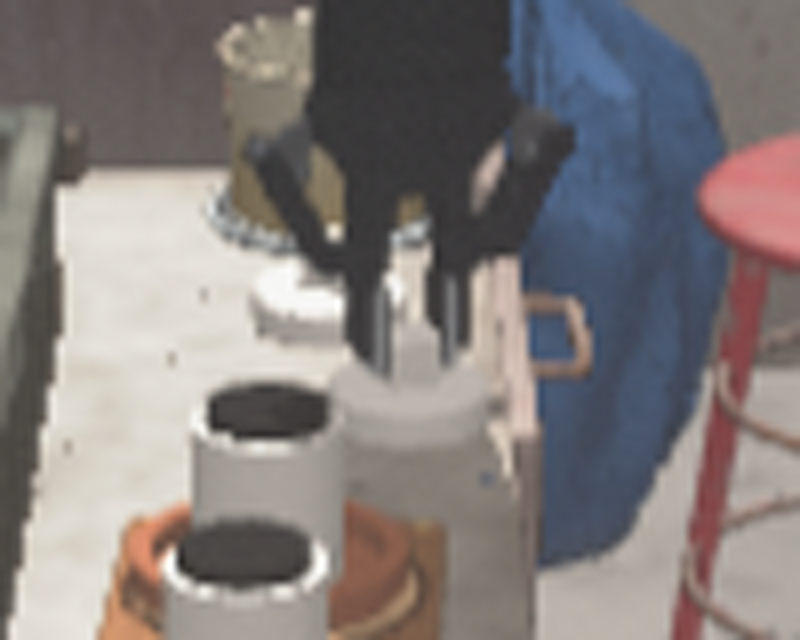

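```bash
python3 -m jog '[{"x":0,"y":-5,"z":0,"ax":0,"ay":0,"az":0,"grip":10},{"x":0,"y":-25,"z":0,"ax":0,"ay":0,"az":0,"grip":10},{"x":0,"y":-60,"z":0,"ax":0,"ay":0.1,"az":0,"grip":10},{"x":0,"y":-100,"z":0,"ax":0,"ay":0.2,"az":0,"grip":10},{"x":0,"y":-120,"z":0,"ax":0,"ay":0.28,"az":0,"grip":10}]'; python3 -m jog '[{"x":5,"y":0,"z":25,"ax":0,"ay":0,"az":0,"grip":10},{"x":15,"y":0,"z":65,"ax":0,"ay":0,"az":0,"grip":10},{"x":25,"y":0,"z":105,"ax":0,"ay":0,"az":0,"grip":10},{"x":35,"y":0,"z":145,"ax":0,"ay":0,"az":0,"grip":10},{"x":45,"y":0,"z":185,"ax":0,"ay":0,"az":0,"grip":10}]'; python3 -m jog '[{"x":8,"y":0,"z":45,"ax":0,"ay":0,"az":0,"grip":10},{"x":14,"y":0,"z":90,"ax":0,"ay":0,"az":0,"grip":10},{"x":14,"y":0,"z":124,"ax":0,"ay":0,"az":0,"grip":10},{"x":14,"y":12,"z":124,"ax":0,"ay":0,"az":0,"grip":10},{"x":14,"y":22,"z":124,"ax":0,"ay":0,"az":0,"grip":10}]'; python3 -m jog '[{"x":0,"y":0,"z":0,"ax":0,"ay":0,"az":0,"grip":10},{"x":0,"y":0,"z":0,"ax":0,"ay":0,"az":0,"grip":10}]';python3 look.py side 490 -15 80 50 40 8 s30.png
```

```text
clock: 38.65
eef_pos: [431.4, -325.3, 155.7]
tool_rot: [-1.573, -0.002, -0.004]
force: [0.7, -0.0, -0.9]
width: 20.8
clock: 39.15
eef_pos: [475.8, -137.7, 153.0]
tool_rot: [-1.57, 0.0, -0.0]
force: [0.6, -0.8, -0.6]
width: 20.5
clock: 39.65
eef_pos: [489.7, -14.7, 130.4]
tool_rot: [-1.571, 0.0, 0.002]
force: [-0.3, -0.3, -0.3]
width: 20.6
clock: 39.85
eef_pos: [489.6, -17.5, 130.9]
tool_rot: [-1.572, 0.001, -0.003]
force: [0.4, -0.3, -1.1]
width: 20.5
origin 287 193 k 8.0
```

View pics/s30.png

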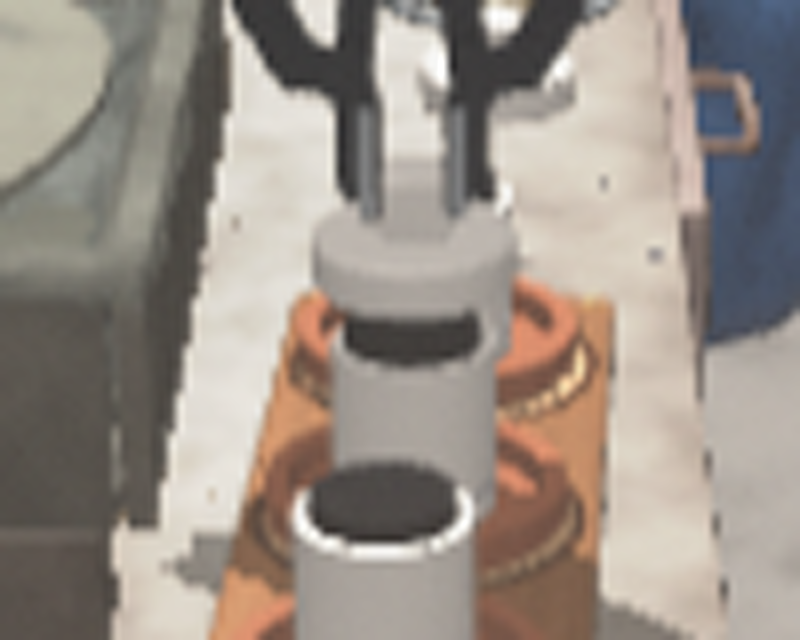

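```bash
python3 - <<'E'
from h import *
d=cam("side"); c=d["color"].astype(int)
for y in (-19,-17,-15,-13): print(y,proj(d,(489.6,y,114.6)),proj(d,(489.6,y,83)))
E
python3 -m jog '[{"x":0.5,"y":6,"z":1.2,"ax":0,"ay":0,"az":0,"grip":10},{"x":0.5,"y":12,"z":1.2,"ax":0,"ay":0,"az":0,"grip":10},{"x":0.5,"y":16,"z":1.2,"ax":0,"ay":0,"az":0,"grip":10},{"x":0.5,"y":18,"z":1.2,"ax":0,"ay":0,"az":0,"grip":10},{"x":0.5,"y":18,"z":1.2,"ax":0,"ay":0,"az":0,"grip":10}]';python3 look.py side 490 -15 80 50 40 8 s31.png
```

```text
-19 [337.95609122 220.71324072] [338.1028531  232.02584429]
-17 [337.94105343 221.01807314] [338.08820419 232.34420359]
-15 [337.92597    221.32383091] [338.07351132 232.66351844]
-13 [337.9108407  221.63051827] [338.05877427 232.98379315]
clock: 40.45
eef_pos: [490.2, -14.4, 112.6]
tool_rot: [-1.571, 0.001, -0.0]
force: [-0.1, 0.3, -0.1]
width: 20.4
origin 287 193 k 8.0
```

View pics/s31.png

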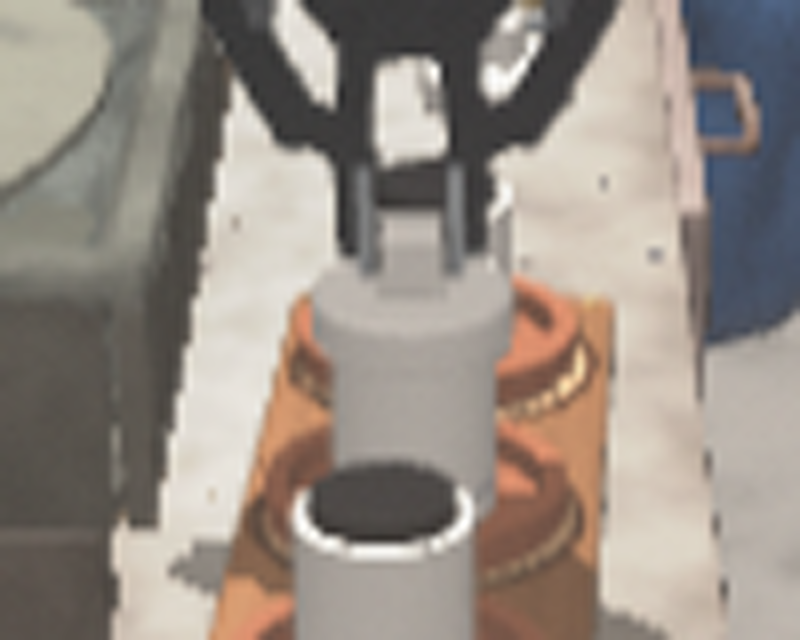

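```bash
python3 -m jog '[{"x":0,"y":1,"z":-1.2,"ax":0,"ay":0,"az":0,"grip":10},{"x":0,"y":3,"z":-1.2,"ax":0,"ay":0,"az":0,"grip":10},{"x":0,"y":5,"z":-1.2,"ax":0,"ay":0,"az":0,"grip":10},{"x":0,"y":5,"z":-1.2,"ax":0,"ay":0,"az":0,"grip":10}]'
```

```text
clock: 40.9
eef_pos: [490.3, -15.5, 107.7]
tool_rot: [-1.571, 0.0, -0.0]
force: [-0.2, 0.7, -0.9]
width: 20.6
```

```bash
python3 -m jog '[{"x":0,"y":2,"z":0,"ax":0,"ay":0,"az":0,"grip":10},{"x":0,"y":4,"z":0,"ax":0,"ay":0,"az":0,"grip":10},{"x":0,"y":6,"z":0,"ax":0,"ay":0,"az":0,"grip":10},{"x":0,"y":6,"z":0,"ax":0,"ay":0,"az":0,"grip":10}]'; python3 -m jog '[{"x":0,"y":1,"z":0,"ax":0,"ay":0,"az":0,"grip":10},{"x":0,"y":2,"z":0,"ax":0,"ay":0,"az":0,"grip":10},{"x":0,"y":2,"z":0,"ax":0,"ay":0,"az":0,"grip":10}]'
```

```text
clock: 41.3
eef_pos: [490.6, -15.6, 101.9]
tool_rot: [-1.571, -0.0, -0.0]
force: [-0.3, 0.2, 0.0]
width: 20.5
clock: 41.6
eef_pos: [490.5, -15.6, 100.0]
tool_rot: [-1.571, -0.0, -0.0]
force: [-1.1, 0.5, 2.9]
width: 20.8
```

```bash
python3 look.py side 490 -15 80 50 40 8 s32.png; python3 -m jog '[{"x":0,"y":1,"z":0,"ax":0,"ay":0,"az":0,"grip":10},{"x":0,"y":1,"z":0,"ax":0,"ay":0,"az":0,"grip":10}]'; python3 -m jog '[{"x":0,"y":1,"z":0,"ax":0,"ay":0,"az":0,"grip":10},{"x":0,"y":1,"z":0,"ax":0,"ay":0,"az":0,"grip":10}]'
```

```text
origin 287 193 k 8.0
clock: 41.85
eef_pos: [490.5, -15.6, 98.9]
tool_rot: [-1.571, -0.0, -0.0]
force: [-0.3, 0.2, 3.7]
width: 20.5
clock: 42.05
eef_pos: [490.5, -15.6, 98.2]
tool_rot: [-1.57, -0.0, -0.0]
force: [-0.3, -0.1, 8.1]
width: 20.4
```

View pics/s32.png

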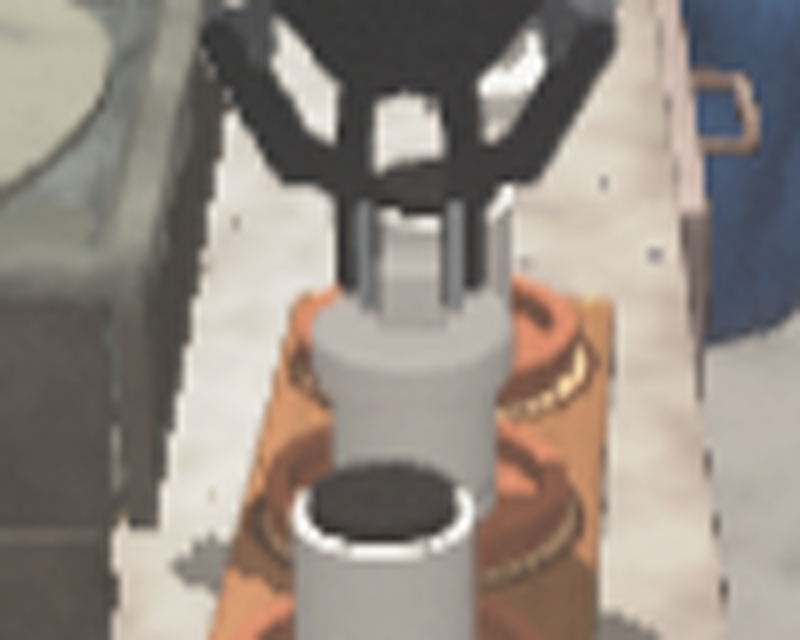

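```bash
python3 -m jog '[{"x":0,"y":1,"z":0,"ax":0,"ay":0,"az":0,"grip":10},{"x":0,"y":1,"z":0,"ax":0,"ay":0,"az":0,"grip":10}]'; python3 -m jog '[{"x":0,"y":0.5,"z":0,"ax":0,"ay":0,"az":0,"grip":10},{"x":0,"y":0.5,"z":0,"ax":0,"ay":0,"az":0,"grip":10}]'
```

```text
clock: 42.25
eef_pos: [490.6, -15.6, 98.2]
tool_rot: [-1.569, -0.001, -0.0]
force: [-3.6, 1.5, 18.7]
width: 20.4
clock: 42.45
eef_pos: [490.6, -15.6, 98.2]
tool_rot: [-1.569, -0.001, -0.0]
force: [-4.7, 2.1, 24.4]
width: 20.5
```

```bash
python3 -m jog '[{"x":0,"y":-2.7,"z":0,"ax":0,"ay":0,"az":0,"grip":10},{"x":0,"y":-2.7,"z":0,"ax":0,"ay":0,"az":0,"grip":10}]'; python3 -m jog '[{"x":0,"y":0,"z":0,"ax":0,"ay":0,"az":0,"grip":45},{"x":0,"y":0,"z":0,"ax":0,"ay":0,"az":0,"grip":45},{"x":0,"y":0,"z":0,"ax":0,"ay":0,"az":0,"grip":45},{"x":0,"y":-20,"z":0,"ax":0,"ay":0,"az":0,"grip":45},{"x":0,"y":-60,"z":0,"ax":0,"ay":0,"az":0,"grip":45}]'; python3 -m jog '[{"x":0,"y":-10,"z":-40,"ax":0,"ay":0,"az":0,"grip":50},{"x":-5,"y":-10,"z":-85,"ax":0,"ay":0,"az":0,"grip":50},{"x":-10,"y":-10,"z":-130,"ax":0,"ay":0,"az":0,"grip":50},{"x":-15,"y":-10,"z":-175,"ax":0,"ay":0,"az":0,"grip":50},{"x":-20,"y":-10,"z":-220,"ax":0,"ay":0,"az":0,"grip":50}]'; python3 look.py side 490 -15 80 50 40 8 s33.png; python3 look.py side 470 -430 40 50 40 8 s33b.png; python3 look.py top 470 -430 40 50 40 8 t33.png
```

```text
clock: 42.65
eef_pos: [490.4, -15.6, 99.1]
tool_rot: [-1.571, -0.0, 0.0]
force: [0.5, 0.4, -0.8]
width: 20.2
clock: 43.15
eef_pos: [488.5, -15.3, 157.8]
tool_rot: [-1.571, 0.006, -0.0]
force: [0.1, 0.6, 0.7]
width: 45.1
clock: 43.65
eef_pos: [470.0, -237.1, 169.0]
tool_rot: [-1.571, 0.0, 0.0]
force: [1.1, -0.3, -0.6]
width: 50.5
origin 287 193 k 8.0
origin 296 154 k 8.0
origin 405 224 k 8.0
```

View pics/s33.png

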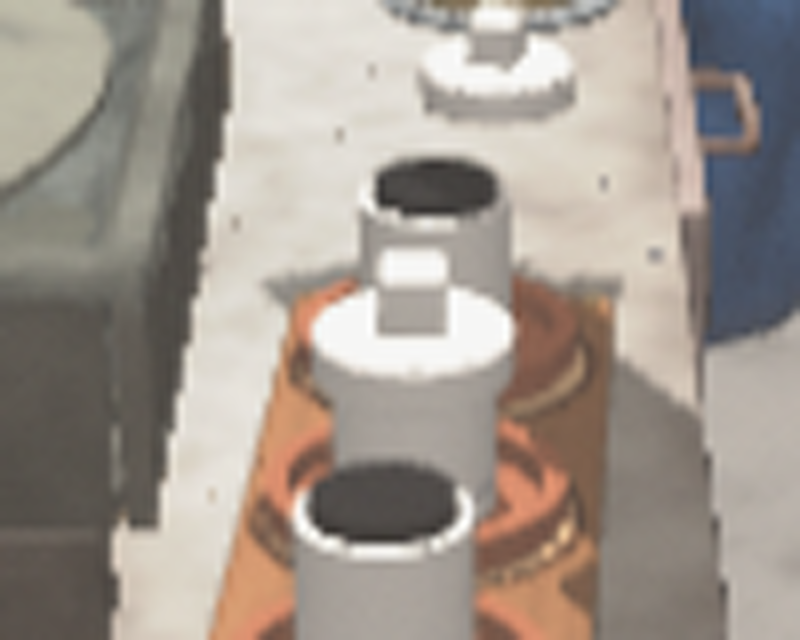

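View pics/t33.png

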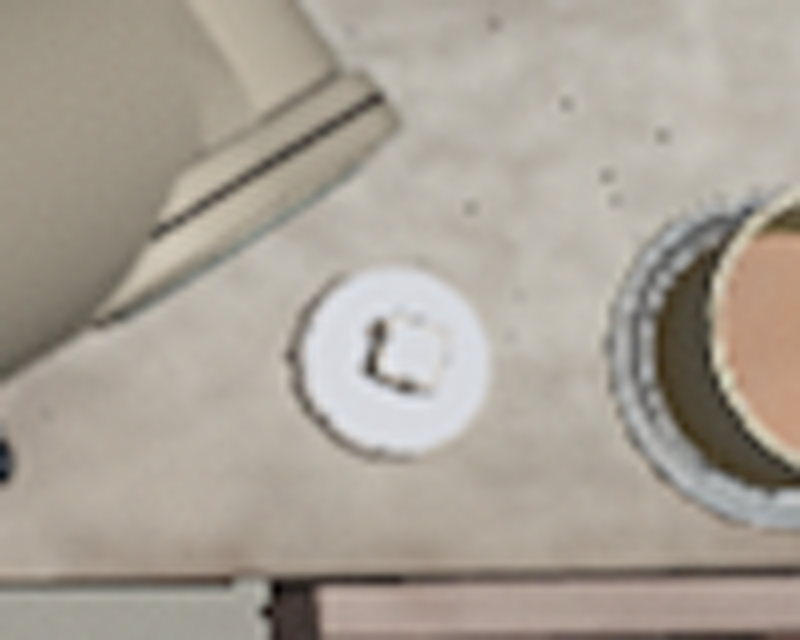

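```bash
python3 -m jog '[{"x":-2,"y":0,"z":-45,"ax":0,"ay":0,"az":0,"grip":50},{"x":-4,"y":10,"z":-90,"ax":0,"ay":0,"az":0,"grip":50},{"x":-6,"y":25,"z":-135,"ax":0,"ay":0,"az":0,"grip":50},{"x":-6,"y":45,"z":-175,"ax":0,"ay":0.13,"az":0,"grip":50},{"x":-6,"y":70,"z":-196,"ax":0,"ay":0.26,"az":0,"grip":50}]'; python3 -m jog '[{"x":0,"y":25,"z":0,"ax":0,"ay":0,"az":0,"grip":50},{"x":0,"y":35,"z":0,"ax":0,"ay":0,"az":0,"grip":50},{"x":0,"y":35,"z":0,"ax":0,"ay":0,"az":0,"grip":50},{"x":0,"y":35,"z":0,"ax":0,"ay":0,"az":0,"grip":50}]'; python3 look.py side 470 -430 40 50 40 8 s34.png
```

```text
clock: 44.3
eef_pos: [464.5, -434.9, 99.1]
tool_rot: [-1.573, -0.002, -0.267]
force: [0.5, 0.5, -0.5]
width: 49.9
clock: 44.7
eef_pos: [465.4, -430.6, 64.8]
tool_rot: [-1.57, -0.001, -0.258]
force: [-0.4, -0.1, -0.3]
width: 49.9
origin 296 154 k 8.0
```

View pics/s34.png

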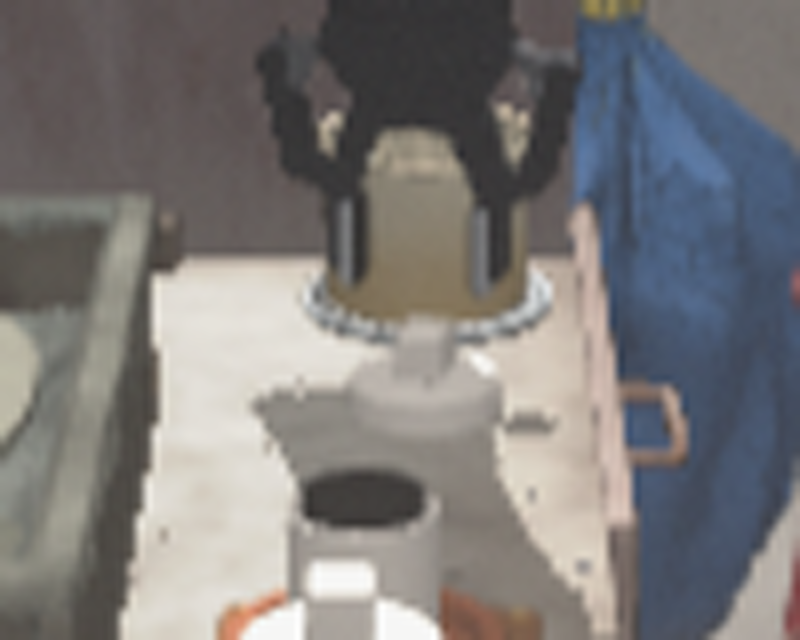

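```bash
python3 -m jog '[{"x":-0.7,"y":12,"z":-2,"ax":0,"ay":0,"az":0,"grip":50},{"x":-0.7,"y":24,"z":-2,"ax":0,"ay":0,"az":0,"grip":50},{"x":-0.7,"y":31,"z":-2,"ax":0,"ay":0,"az":0,"grip":50},{"x":-0.7,"y":31,"z":-2,"ax":0,"ay":0,"az":0,"grip":50},{"x":-0.7,"y":31,"z":-2,"ax":0,"ay":0,"az":0,"grip":40}]'; python3 -m jog '[{"x":0,"y":0,"z":0,"ax":0,"ay":0,"az":0,"grip":30},{"x":0,"y":0,"z":0,"ax":0,"ay":0,"az":0,"grip":10},{"x":0,"y":0,"z":0,"ax":0,"ay":0,"az":0,"grip":10},{"x":0,"y":0,"z":0,"ax":0,"ay":0,"az":0,"grip":10},{"x":0,"y":0,"z":0,"ax":0,"ay":0,"az":0,"grip":10}]';python3 look.py side 470 -430 40 50 40 8 s35.png
```

```text
clock: 45.25
eef_pos: [463.0, -433.3, 32.8]
tool_rot: [-1.571, 0.001, -0.26]
force: [0.8, 0.3, 0.7]
width: 40.2
clock: 45.75
eef_pos: [463.5, -433.7, 33.6]
tool_rot: [-1.571, -0.001, -0.26]
force: [0.3, -0.9, 3.2]
width: 20.9
origin 296 154 k 8.0
```

View pics/s35.png

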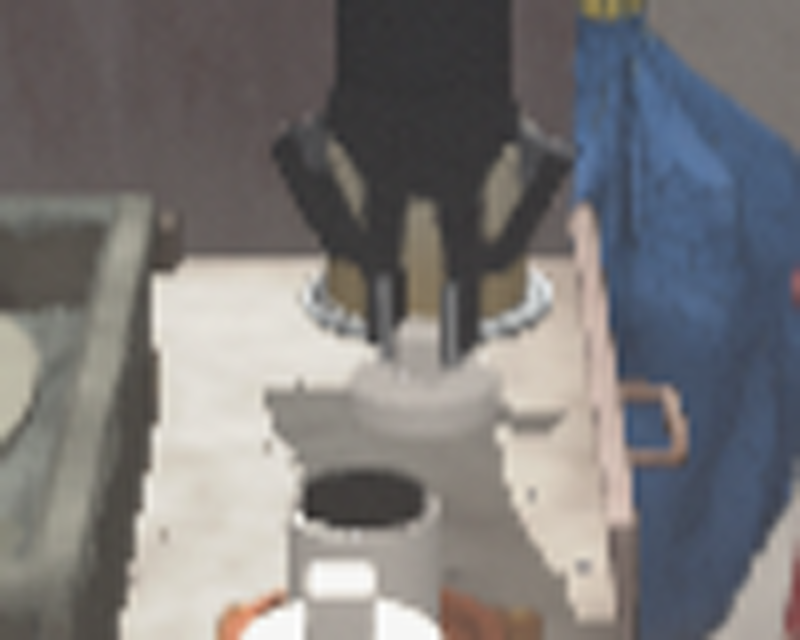

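```bash
python3 -m jog '[{"x":0,"y":-5,"z":0,"ax":0,"ay":0,"az":0,"grip":10},{"x":0,"y":-25,"z":0,"ax":0,"ay":0,"az":0,"grip":10},{"x":0,"y":-60,"z":0,"ax":0,"ay":-0.1,"az":0,"grip":10},{"x":0,"y":-100,"z":0,"ax":0,"ay":-0.2,"az":0,"grip":10},{"x":0,"y":-120,"z":0,"ax":0,"ay":-0.26,"az":0,"grip":10}]'; python3 - <<'E'
from h import *
d=cam("top")
for p in pots(d,83): print(p)
E
python3 -m jog '[{"x":3,"y":0,"z":25,"ax":0,"ay":0,"az":0,"grip":10},{"x":7,"y":0,"z":65,"ax":0,"ay":0,"az":0,"grip":10},{"x":11,"y":0,"z":105,"ax":0,"ay":0,"az":0,"grip":10},{"x":15,"y":0,"z":145,"ax":0,"ay":0,"az":0,"grip":10},{"x":18,"y":0,"z":185,"ax":0,"ay":0,"az":0,"grip":10}]'
```

```text
clock: 46.3
eef_pos: [463.6, -434.5, 156.3]
tool_rot: [-1.574, -0.002, 0.003]
force: [-0.0, -0.5, -0.3]
width: 20.6
(242, array([146.8, 193.3]), array([667.9, 393.9]), array([26, 25], dtype=int32))
(201, array([254.6, 256.4]), array([493.3, 105.6]), array([16, 16], dtype=int32))
clock: 46.85
eef_pos: [480.9, -246.4, 152.7]
tool_rot: [-1.57, 0.001, -0.001]
force: [0.8, -0.6, -0.4]
width: 20.6
```

```bash
python3 -m jog '[{"x":2,"y":0,"z":45,"ax":0,"ay":0,"az":0,"grip":10},{"x":4,"y":0,"z":85,"ax":0,"ay":0,"az":0,"grip":10},{"x":4,"y":0,"z":110,"ax":0,"ay":0,"az":0,"grip":10},{"x":4,"y":12,"z":110,"ax":0,"ay":0,"az":0,"grip":10},{"x":4,"y":22,"z":110,"ax":0,"ay":0,"az":0,"grip":10}]'; python3 -m jog '[{"x":0,"y":0,"z":0,"ax":0,"ay":0,"az":0,"grip":10},{"x":0,"y":0,"z":0,"ax":0,"ay":0,"az":0,"grip":10}]';python3 look.py side 485 -135 80 50 40 8 s36.png; python3 look.py top 485 -135 80 50 40 8 t36.png
```

```text
clock: 47.35
eef_pos: [485.2, -137.8, 130.4]
tool_rot: [-1.571, 0.0, 0.001]
force: [0.5, -0.0, -0.6]
width: 19.9
clock: 47.55
eef_pos: [484.7, -139.9, 130.8]
tool_rot: [-1.572, 0.001, -0.003]
force: [-0.1, -0.2, -0.5]
width: 20.4
origin 290 176 k 8.0
origin 296 218 k 8.0
```

View pics/s36.png

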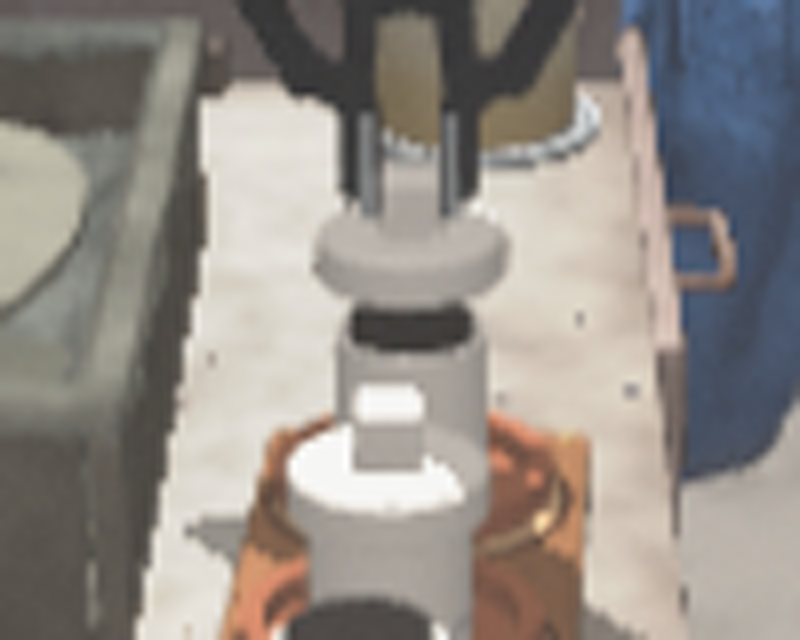

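View pics/t36.png

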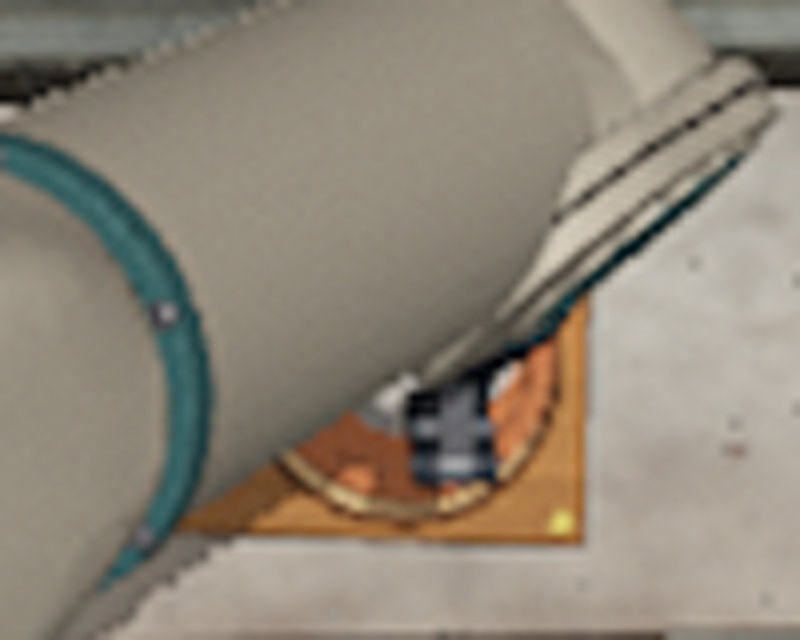

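```bash
python3 -m jog '[{"x":0.2,"y":6,"z":1.2,"ax":0,"ay":0,"az":0,"grip":10},{"x":0.2,"y":12,"z":1.2,"ax":0,"ay":0,"az":0,"grip":10},{"x":0.2,"y":16,"z":1.2,"ax":0,"ay":0,"az":0,"grip":10},{"x":0.2,"y":17,"z":1.2,"ax":0,"ay":0,"az":0,"grip":10},{"x":0.2,"y":17,"z":1.2,"ax":0,"ay":0,"az":0,"grip":10}]';python3 look.py side 485 -135 80 50 40 8 s37.png
```

```text
clock: 48.15
eef_pos: [485.3, -137.2, 113.9]
tool_rot: [-1.571, 0.001, -0.0]
force: [-0.3, 0.5, 0.2]
width: 20.3
origin 290 176 k 8.0
```

View pics/s37.png

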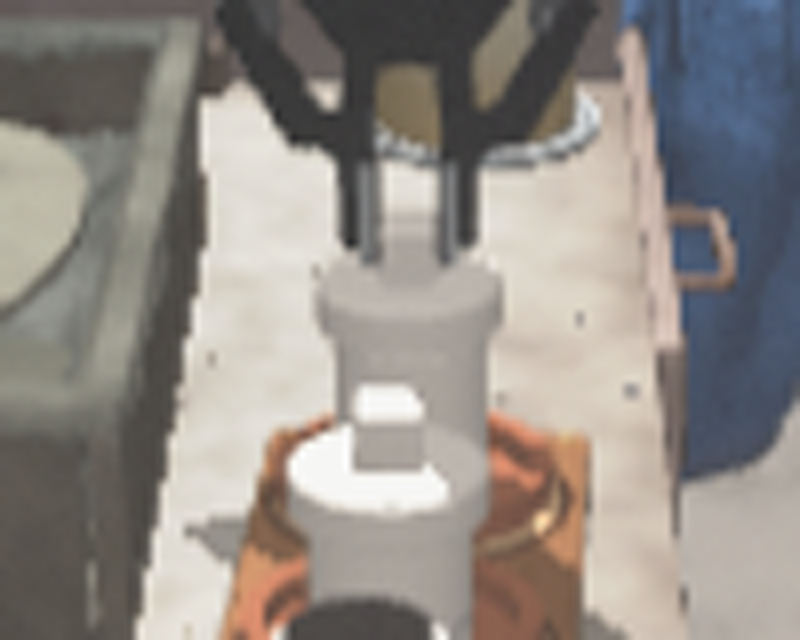

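Lid is aligned (317–503 vs pot 338–488). Continue down.

```bash
python3 -m jog '[{"x":0,"y":2,"z":0.3,"ax":0,"ay":0,"az":0,"grip":10},{"x":0,"y":4,"z":0.3,"ax":0,"ay":0,"az":0,"grip":10},{"x":0,"y":6,"z":0.3,"ax":0,"ay":0,"az":0,"grip":10},{"x":0,"y":6,"z":0.3,"ax":0,"ay":0,"az":0,"grip":10}]'; python3 -m jog '[{"x":0,"y":2,"z":0,"ax":0,"ay":0,"az":0,"grip":10},{"x":0,"y":4,"z":0,"ax":0,"ay":0,"az":0,"grip":10},{"x":0,"y":4,"z":0,"ax":0,"ay":0,"az":0,"grip":10}]'
```

```text
clock: 48.6
eef_pos: [485.3, -136.7, 107.9]
tool_rot: [-1.571, 0.0, 0.0]
force: [-0.5, -0.2, -0.7]
width: 20.4
clock: 48.9
eef_pos: [485.5, -136.9, 104.1]
tool_rot: [-1.571, -0.0, -0.0]
force: [0.4, 0.3, -0.7]
width: 20.7
```

```bash
python3 -m jog '[{"x":0,"y":2,"z":0,"ax":0,"ay":0,"az":0,"grip":10},{"x":0,"y":4,"z":0,"ax":0,"ay":0,"az":0,"grip":10},{"x":0,"y":4,"z":0,"ax":0,"ay":0,"az":0,"grip":10}]'; python3 -m jog '[{"x":0,"y":1,"z":0,"ax":0,"ay":0,"az":0,"grip":10},{"x":0,"y":2,"z":0,"ax":0,"ay":0,"az":0,"grip":10},{"x":0,"y":2,"z":0,"ax":0,"ay":0,"az":0,"grip":10}]'; python3 -m jog '[{"x":0,"y":1,"z":0,"ax":0,"ay":0,"az":0,"grip":10},{"x":0,"y":1,"z":0,"ax":0,"ay":0,"az":0,"grip":10}]'
```

```text
clock: 49.2
eef_pos: [485.6, -136.9, 100.1]
tool_rot: [-1.571, -0.0, -0.0]
force: [0.1, 0.8, 1.8]
width: 20.4
clock: 49.5
eef_pos: [485.6, -136.9, 98.5]
tool_rot: [-1.571, -0.001, -0.0]
force: [-1.6, 0.8, 8.0]
width: 20.5
clock: 49.7
eef_pos: [485.6, -136.9, 98.5]
tool_rot: [-1.57, -0.001, -0.0]
force: [-3.1, 2.2, 17.8]
width: 20.5
```

```bash
python3 -m jog '[{"x":0,"y":-2,"z":0,"ax":0,"ay":0,"az":0,"grip":10},{"x":0,"y":-2,"z":0,"ax":0,"ay":0,"az":0,"grip":10}]'; python3 -m jog '[{"x":0,"y":0,"z":0,"ax":0,"ay":0,"az":0,"grip":45},{"x":0,"y":0,"z":0,"ax":0,"ay":0,"az":0,"grip":45},{"x":0,"y":0,"z":0,"ax":0,"ay":0,"az":0,"grip":45},{"x":0,"y":-20,"z":0,"ax":0,"ay":0,"az":0,"grip":45},{"x":0,"y":-60,"z":0,"ax":0,"ay":0,"az":0,"grip":45}]'; python3 -m jog '[{"x":0,"y":-10,"z":40,"ax":0,"ay":0,"az":0,"grip":50},{"x":0,"y":-10,"z":85,"ax":0,"ay":0,"az":0,"grip":50},{"x":0,"y":-10,"z":130,"ax":0,"ay":0,"az":0,"grip":50},{"x":0,"y":-10,"z":175,"ax":0,"ay":0,"az":0,"grip":50},{"x":5,"y":-10,"z":220,"ax":0,"ay":0,"az":0,"grip":50}]'; python3 -m jog '[{"x":10,"y":0,"z":45,"ax":0,"ay":0,"az":0,"grip":50},{"x":30,"y":0,"z":85,"ax":0,"ay":-0.14,"az":0,"grip":50},{"x":45,"y":0,"z":120,"ax":0,"ay":-0.28,"az":0,"grip":50},{"x":60,"y":15,"z":145,"ax":0,"ay":-0.42,"az":0,"grip":50},{"x":65,"y":30,"z":150,"ax":0,"ay":-0.56,"az":0,"grip":50}]';  python3 -m jog '[{"x":0,"y":30,"z":0,"ax":0,"ay":-0.14,"az":0,"grip":50},{"x":0,"y":45,"z":0,"ax":0,"ay":-0.23,"az":0,"grip":50},{"x":0,"y":60,"z":0,"ax":0,"ay":-0.23,"az":0,"grip":50},{"x":0,"y":65,"z":0,"ax":0,"ay":-0.23,"az":0,"grip":50},{"x":0,"y":65,"z":0,"ax":0,"ay":-0.23,"az":0,"grip":50}]'
```

```text
clock: 49.9
eef_pos: [485.4, -136.8, 99.1]
tool_rot: [-1.571, 0.0, 0.0]
force: [-0.5, 0.9, -0.2]
width: 20.8
clock: 50.4
eef_pos: [483.6, -136.1, 157.7]
tool_rot: [-1.57, 0.006, -0.0]
force: [1.5, 0.3, -0.6]
width: 45.1
clock: 50.9
eef_pos: [489.7, 85.0, 169.1]
tool_rot: [-1.571, 0.001, -0.0]
force: [1.0, 0.1, -0.8]
width: 49.5
clock: 51.4
eef_pos: [556.5, 238.2, 138.4]
tool_rot: [-1.57, -0.003, 0.572]
force: [-0.4, -1.4, -0.4]
width: 50.1
clock: 51.9
eef_pos: [555.1, 232.8, 73.5]
tool_rot: [-1.571, 0.001, 0.788]
force: [0.0, 0.4, 0.2]
width: 49.7
```

```bash
python3 look.py side 554 235 60 60 60 6 s38.png;python3 look.py top 490 0 80 80 40 6 t38.png;python3 look.py side 490 0 80 50 40 8 s38b.png;
```

```text
origin 245 231 k 6.0
origin 215 217 k 6.0
origin 287 196 k 8.0
```

View pics/s38.png

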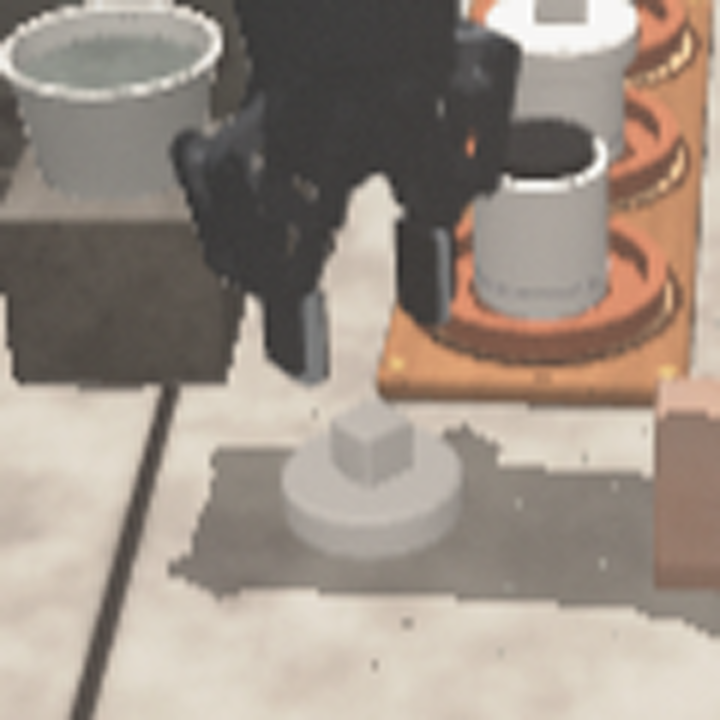

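View pics/t38.png

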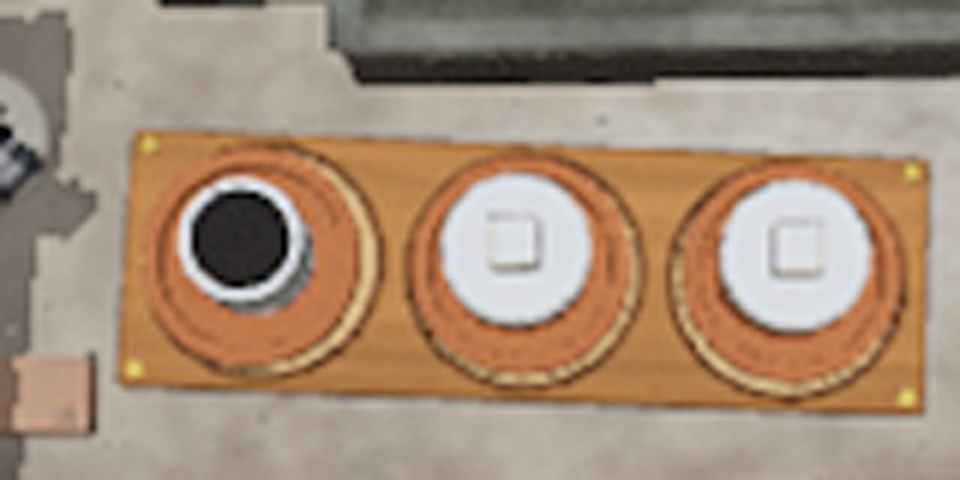

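```bash
python3 -m jog '[{"x":0.4,"y":12,"z":1.5,"ax":0,"ay":0,"az":0,"grip":50},{"x":0.4,"y":26,"z":1.5,"ax":0,"ay":0,"az":0,"grip":50},{"x":0.4,"y":38,"z":1.5,"ax":0,"ay":0,"az":0,"grip":50},{"x":0.4,"y":40,"z":1.5,"ax":0,"ay":0,"az":0,"grip":50},{"x":0.4,"y":40,"z":1.5,"ax":0,"ay":0,"az":0,"grip":45}]'; python3 look.py side 554 235 60 60 60 6 s39.png
```

```text
clock: 52.55
eef_pos: [554.2, 234.1, 33.2]
tool_rot: [-1.57, 0.002, 0.79]
force: [0.4, -0.0, 0.1]
width: 45.2
origin 245 231 k 6.0
```

View pics/s39.png

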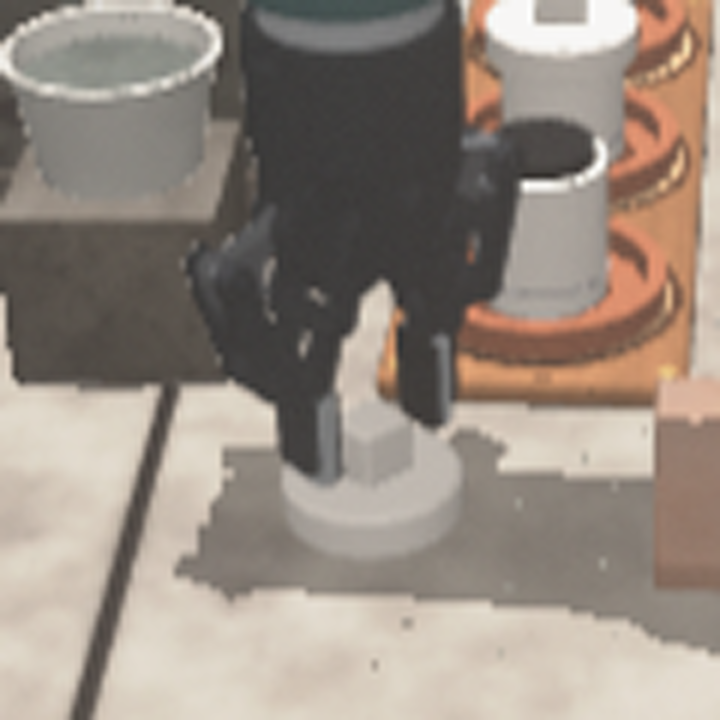

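```bash
python3 -m jog '[{"x":0,"y":0,"z":0,"ax":0,"ay":0,"az":0,"grip":30},{"x":0,"y":0,"z":0,"ax":0,"ay":0,"az":0,"grip":10},{"x":0,"y":0,"z":0,"ax":0,"ay":0,"az":0,"grip":10},{"x":0,"y":0,"z":0,"ax":0,"ay":0,"az":0,"grip":10},{"x":0,"y":0,"z":0,"ax":0,"ay":0,"az":0,"grip":10}]'; python3 -m jog '[{"x":0,"y":-5,"z":0,"ax":0,"ay":0,"az":0,"grip":10},{"x":0,"y":-25,"z":0,"ax":0,"ay":0.1,"az":0,"grip":10},{"x":0,"y":-60,"z":0,"ax":0,"ay":0.24,"az":0,"grip":10},{"x":0,"y":-100,"z":0,"ax":0,"ay":0.38,"az":0,"grip":10},{"x":0,"y":-120,"z":0,"ax":0,"ay":0.52,"az":0,"grip":10}]';  python3 -m jog '[{"x":0,"y":0,"z":0,"ax":0,"ay":0.14,"az":0,"grip":10},{"x":0,"y":0,"z":0,"ax":0,"ay":0.27,"az":0,"grip":10},{"x":0,"y":0,"z":0,"ax":0,"ay":0.27,"az":0,"grip":10},{"x":0,"y":0,"z":0,"ax":0,"ay":0.27,"az":0,"grip":10}]'; python3 look.py side 554 235 60 60 60 6 s40.png
```

```text
clock: 53.1
eef_pos: [555.1, 234.6, 34.7]
tool_rot: [-1.571, -0.001, 0.79]
force: [0.1, -0.1, 3.3]
width: 20.5
clock: 53.6
eef_pos: [555.8, 234.7, 157.3]
tool_rot: [-1.57, -0.003, 0.264]
force: [0.7, -0.5, -1.1]
width: 20.2
clock: 54.0
eef_pos: [554.2, 234.6, 153.9]
tool_rot: [-1.571, 0.001, 0.003]
force: [1.1, -0.7, -1.2]
width: 20.7
origin 245 231 k 6.0
```

View pics/s40.png

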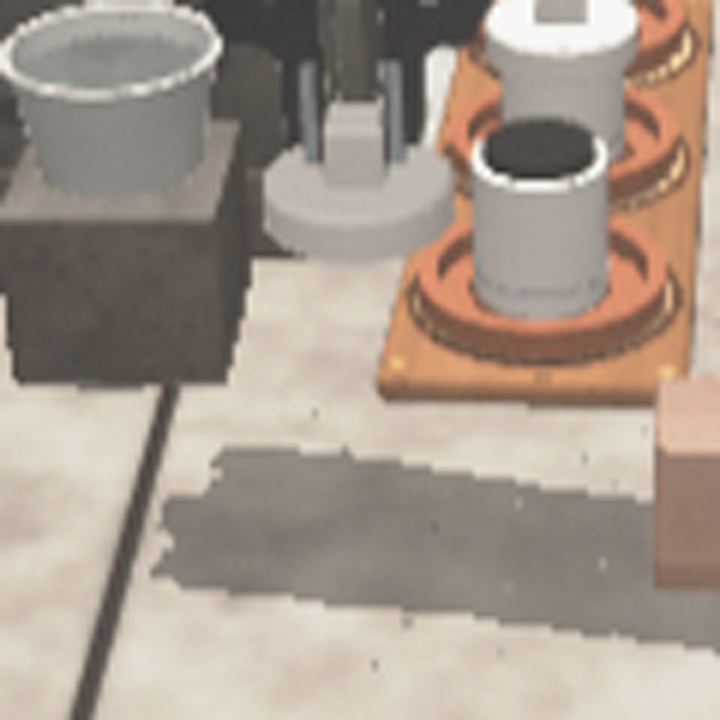

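```bash
python3 -m jog '[{"x":-20,"y":0,"z":-30,"ax":0,"ay":0,"az":0,"grip":10},{"x":-40,"y":0,"z":-65,"ax":0,"ay":0,"az":0,"grip":10},{"x":-55,"y":0,"z":-100,"ax":0,"ay":0,"az":0,"grip":10},{"x":-58,"y":0,"z":-125,"ax":0,"ay":0,"az":0,"grip":10},{"x":-58,"y":12,"z":-130,"ax":0,"ay":0,"az":0,"grip":10}]'; python3 -m jog '[{"x":0,"y":10,"z":0,"ax":0,"ay":0,"az":0,"grip":10},{"x":0,"y":14,"z":0,"ax":0,"ay":0,"az":0,"grip":10},{"x":0,"y":14,"z":0,"ax":0,"ay":0,"az":0,"grip":10},{"x":0,"y":14,"z":0,"ax":0,"ay":0,"az":0,"grip":10}]';python3 look.py side 496 105 80 50 45 8 s41.png;python3 look.py top 496 105 80 50 40 8 t41.png
```

```text
clock: 54.55
eef_pos: [497.1, 100.9, 143.5]
tool_rot: [-1.571, -0.003, -0.003]
force: [0.2, 0.6, 0.1]
width: 20.7
clock: 54.95
eef_pos: [496.8, 105.5, 127.8]
tool_rot: [-1.571, 0.0, 0.002]
force: [-0.2, -0.3, -0.7]
width: 20.5
origin 284 209 k 8.0
origin 205 215 k 8.0
```

View pics/s41.png

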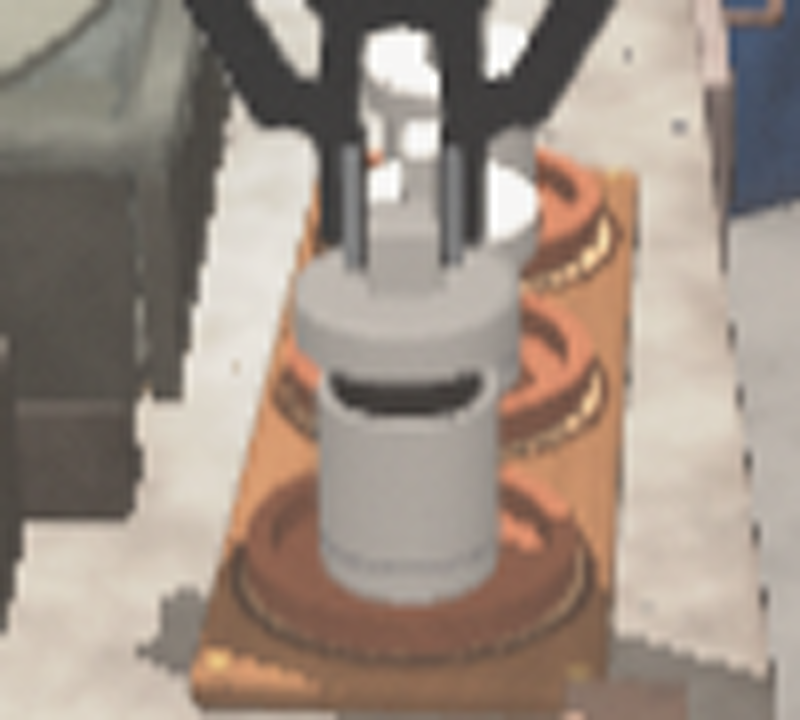

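View pics/t41.png

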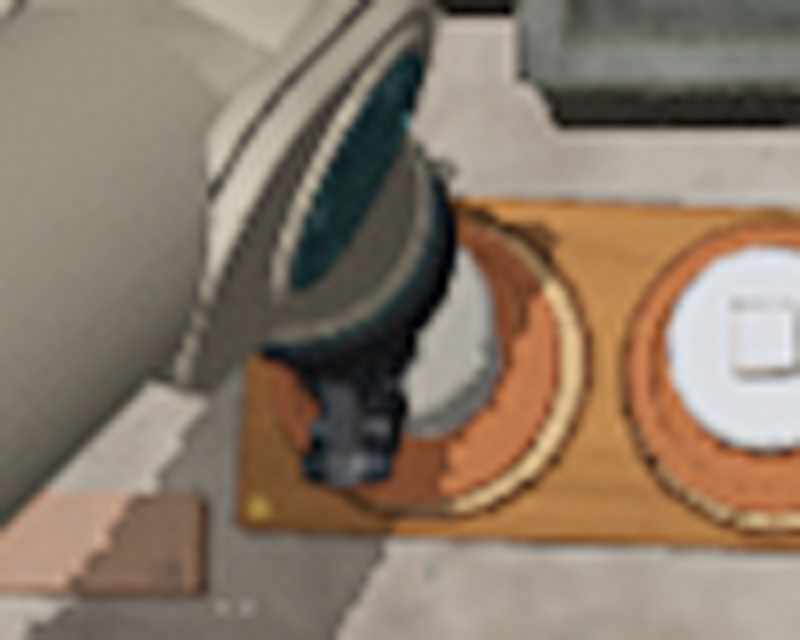

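```bash
python3 -m jog '[{"x":-0.3,"y":6,"z":-0.3,"ax":0,"ay":0,"az":0,"grip":10},{"x":-0.3,"y":11,"z":-0.3,"ax":0,"ay":0,"az":0,"grip":10},{"x":-0.3,"y":14,"z":-0.3,"ax":0,"ay":0,"az":0,"grip":10},{"x":-0.3,"y":14,"z":-0.3,"ax":0,"ay":0,"az":0,"grip":10}]';python3 look.py side 496 105 80 50 45 8 s42.png
```

```text
clock: 55.45
eef_pos: [496.0, 104.2, 113.6]
tool_rot: [-1.571, 0.001, -0.0]
force: [0.5, 0.5, -0.5]
width: 20.7
origin 284 209 k 8.0
```

View pics/s42.png

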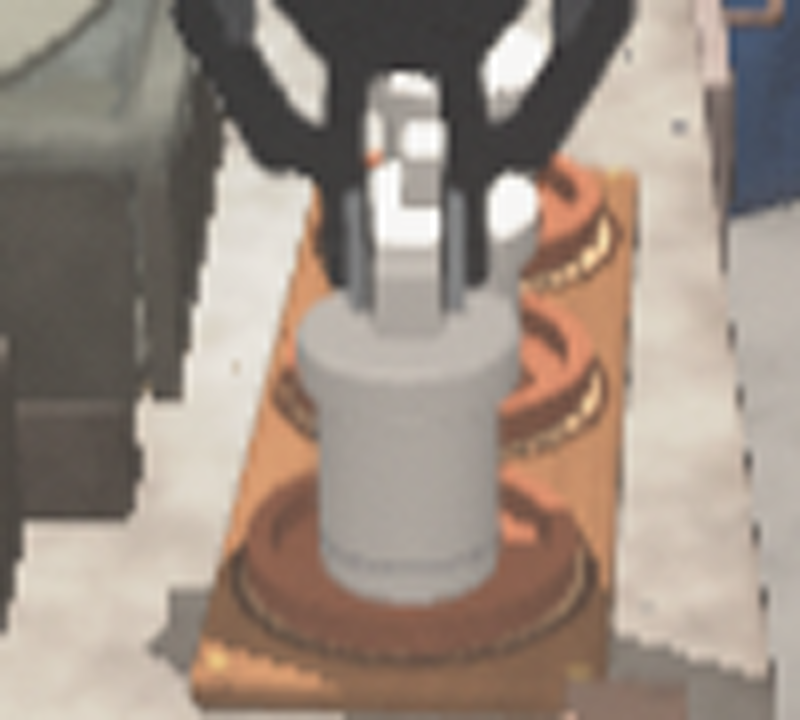

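```bash
python3 -m jog '[{"x":0.2,"y":2,"z":0.6,"ax":0,"ay":0,"az":0,"grip":10},{"x":0.2,"y":4,"z":0.6,"ax":0,"ay":0,"az":0,"grip":10},{"x":0.2,"y":5.5,"z":0.6,"ax":0,"ay":0,"az":0,"grip":10},{"x":0.2,"y":5.5,"z":0.6,"ax":0,"ay":0,"az":0,"grip":10}]'; python3 -m jog '[{"x":0,"y":2,"z":0,"ax":0,"ay":0,"az":0,"grip":10},{"x":0,"y":4,"z":0,"ax":0,"ay":0,"az":0,"grip":10},{"x":0,"y":6,"z":0,"ax":0,"ay":0,"az":0,"grip":10},{"x":0,"y":6,"z":0,"ax":0,"ay":0,"az":0,"grip":10}]'
```

```text
clock: 55.9
eef_pos: [496.4, 104.8, 108.5]
tool_rot: [-1.571, 0.0, -0.0]
force: [1.1, 0.2, -1.1]
width: 20.7
clock: 56.3
eef_pos: [496.7, 104.8, 102.6]
tool_rot: [-1.571, -0.0, -0.0]
force: [-0.1, 0.1, 1.0]
width: 20.7
```

```bash
python3 -m jog '[{"x":0,"y":1,"z":0,"ax":0,"ay":0,"az":0,"grip":10},{"x":0,"y":2,"z":0,"ax":0,"ay":0,"az":0,"grip":10},{"x":0,"y":2,"z":0,"ax":0,"ay":0,"az":0,"grip":10}]'; python3 -m jog '[{"x":0,"y":1,"z":0,"ax":0,"ay":0,"az":0,"grip":10},{"x":0,"y":1,"z":0,"ax":0,"ay":0,"az":0,"grip":10}]'; python3 -m jog '[{"x":0,"y":1,"z":0,"ax":0,"ay":0,"az":0,"grip":10},{"x":0,"y":1,"z":0,"ax":0,"ay":0,"az":0,"grip":10}]'
```

```text
clock: 56.6
eef_pos: [496.7, 104.8, 100.7]
tool_rot: [-1.571, -0.0, -0.0]
force: [-0.3, 1.0, 2.4]
width: 20.2
clock: 56.8
eef_pos: [496.7, 104.8, 99.6]
tool_rot: [-1.571, -0.0, -0.0]
force: [-0.5, 0.6, 3.5]
width: 20.4
clock: 57.0
eef_pos: [496.7, 104.8, 99.6]
tool_rot: [-1.57, -0.0, -0.0]
force: [-3.0, 0.4, 14.2]
width: 20.6
```

Hard stop at 99.6 mm (predicted 99.7). Press a touch more, relax, release and withdraw.

```bash
python3 -m jog '[{"x":0,"y":0.5,"z":0,"ax":0,"ay":0,"az":0,"grip":10},{"x":0,"y":0.5,"z":0,"ax":0,"ay":0,"az":0,"grip":10}]'; python3 -m jog '[{"x":0,"y":-2.2,"z":0,"ax":0,"ay":0,"az":0,"grip":10},{"x":0,"y":-2.2,"z":0,"ax":0,"ay":0,"az":0,"grip":10}]'; python3 -m jog '[{"x":0,"y":0,"z":0,"ax":0,"ay":0,"az":0,"grip":45},{"x":0,"y":0,"z":0,"ax":0,"ay":0,"az":0,"grip":45},{"x":0,"y":0,"z":0,"ax":0,"ay":0,"az":0,"grip":45},{"x":0,"y":-20,"z":0,"ax":0,"ay":0,"az":0,"grip":45},{"x":0,"y":-60,"z":0,"ax":0,"ay":0,"az":0,"grip":45}]'; python3 -m jog '[{"x":0,"y":-40,"z":40,"ax":0,"ay":0,"az":0,"grip":50},{"x":0,"y":-60,"z":85,"ax":0,"ay":0,"az":0,"grip":50},{"x":0,"y":-60,"z":130,"ax":0,"ay":0,"az":0,"grip":50},{"x":0,"y":-60,"z":175,"ax":0,"ay":0,"az":0,"grip":50},{"x":0,"y":-60,"z":220,"ax":0,"ay":0,"az":0,"grip":50}]';python3 -m jog '[{"x":0,"y":0,"z":0,"ax":0,"ay":0,"az":0,"grip":50},{"x":0,"y":0,"z":0,"ax":0,"ay":0,"az":0,"grip":50},{"x":0,"y":0,"z":0,"ax":0,"ay":0,"az":0,"grip":50}]'; python3 look.py side 496 45 60 60 50 6 s43.png;python3 look.py top 490 0 80 80 40 6 t43.png; python3 - <<'E'
from h import *
d=cam("top"); hsv=cv2.cvtColor(d["color"],cv2.COLOR_RGB2HSV)
m=(d["color"].min(2)>150)&(hsv[...,1]<40)
for a,c,b in blobs(m,250):
    x,y=ray(d,*c,82)
    if 440<x<540 and -200<y<160: print(a,c,b[2:],np.round([x,y],1))
E
```

```text
clock: 57.2
eef_pos: [496.7, 104.8, 99.5]
tool_rot: [-1.569, -0.001, -0.0]
force: [-3.0, 0.9, 18.6]
width: 20.1
clock: 57.4
eef_pos: [496.5, 104.9, 100.3]
tool_rot: [-1.571, 0.0, 0.0]
force: [0.2, 0.2, -1.7]
width: 20.5
clock: 57.9
eef_pos: [494.6, 104.6, 158.9]
tool_rot: [-1.572, 0.006, -0.0]
force: [0.3, 1.0, 0.3]
width: 45.4
clock: 58.4
eef_pos: [496.1, 327.1, 220.5]
tool_rot: [-1.57, -0.0, 0.001]
force: [1.2, -0.3, -1.7]
width: 49.8
clock: 58.7
eef_pos: [496.7, 323.1, 220.3]
tool_rot: [-1.572, 0.0, -0.002]
force: [0.4, -0.7, 0.6]
width: 49.9
origin 275 201 k 6.0
origin 215 217 k 6.0
474 [254.52953586 256.26582278] [26 25] [493.8 106. ]
485 [300.46804124 257.97319588] [25 25] [487.4 -14. ]
487 [347.03696099 259.04722793] [25 25] [ 482.7 -135.7]
```

View pics/s43.png

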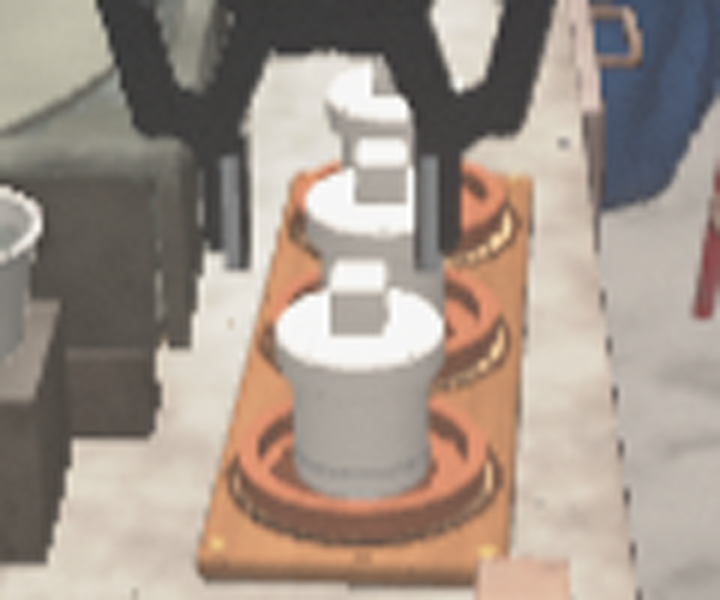

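View pics/t43.png

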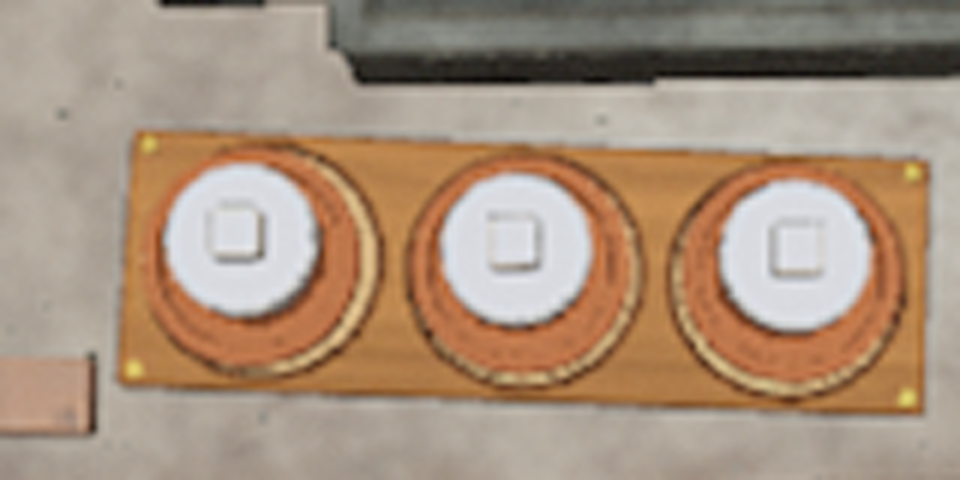

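```bash
python3 -c "
from cell import *
print(finish_job())"
```

```text
the job is handed in; nothing more can be done
None
```

All three pots are set out on the board, each upright in a saucer on its own ring with a lid pressed home, and the job is handed in at about 59 s of the 210 s allowed. `finish_job()` reports no verdict.

- **Saucers, measured after placing:** they lie flat, roughly 1–2 mm off the ring centres. An automatic outline fit put one saucer about 4 mm off, which disagreed with my hand measurement, but either reading is inside the 12 mm limit.
- **Pots, measured before the lids went on:** the left and middle pots stood within about 2 mm of their saucer centres. The right-hand pot was hidden from the top camera then, so I judged it from the side view and the arm's release position.
- **Lids:** each one stopped hard at 19–24 N. All three stops were within 0.1 mm of the height predicted for fully home.
- **Last top picture:** the lid centres were within about 2 mm of their rings.
- **Final state:** the gripper was clear of everything, and the wedge showed no movement in the pictures. I saw no knocked pot and no slackened grip during the run.

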